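# Clear down the gauging station

## Robot

A 7-joint arm with a two-finger parallel gripper is mounted at the origin on the work surface. World frame = base frame: x ahead of the robot, y to its left, z up, the work surface at z = 0. Lengths are in m, angles in rad, forces in N, time in s.
With the tool pointing down it reaches from about 0.4 to 0.925 m from the base axis. Payload 4.1 kg.
Tool frame: the origin (TCP) lies midway between the tips of the shut fingers; the grasp point (between the pads) lies ctrl.hold_point_z behind it (ctrl.hold_point_z is the distance from the TCP to the grasp point, in m); z points along the fingers, x is the direction in which the jaws open and shut, and the axes are right-handed (so a half turn about z gives the same grasp; the last joint's range is limited). The gripper opens to 85 mm and grips with 20 to 120 N. Pads are 22 mm wide; open, the fingers measure 114 mm over their backs; the gripper's body (76 mm by 85 mm) begins 54 mm behind the grasp point. The pads swing forward as they close: fully open they stand 13 mm farther back than shut.
Start: joints at [1.232, 0.398, 0.045, 1.537, -0.019, 1.207, -0.051], TCP at [0.154, -0.631, 0.192] pointing down, gripper open.
Joint ranges: [-2.82, 2.82], [-0.49, 2.23], [-1.37, 1.46], [0, 2.46], [-1.36, 4.5], [0.23, 2], [-2.94, 2.94]. Speed limits (rad/s): [2.57, 2.57, 3.14, 3.14, 3.14, 3.14, 3.14].

## Interface

Orientations are given as a 3x3 rotation matrix whose columns are the frame's x, y, z axes.
In Python, from station import readout, imaging, workorder, ctrl gives the robot as it stands. The module is installed in compiled form; this text tells all that it offers.
- The arm moves only by the tool step_arm, never from a script. Its arguments are lists of equal length, an entry for each row: "twist": the turn, a rotation vector about the tool's x, y, z in rad, a list of three; "translation": the shift along the tool's x, y, z in mm, a list of three; "jaw": the opening, from 0 (shut) to 1 (fully open). In form: {"twist": [[ax, ay, az], ...], "translation": [[dx, dy, dz], ...], "jaw": [jaw, ...]}. A call has 1 to 8 rows; each row shifts and turns the pose as measured when the row begins, along the tool's axes as they then stand; what a row does not reach is not made up. A row lasts 1/10 s, in which the tool goes at most 50 mm and 8.59 degrees, less where a joint would pass 70% of its speed; a pose out of reach is approached as far as the arm can. A call with a gripper value outside its range is refused whole. The fingers move at their own pace and stop on an object; "squeeze" is the grip in N (left out, the last holds). Time passes only in rows, so rows that do not move let the fingers close. It gives the time, the measured TCP pose, the force and the opening at its end, in the units of the state.
- readout.get_obs(): the state, without advancing time (a new reading comes with each control period).
- imaging.get_image(name): name is "scene" or "top"; returns the picture (420x560x3 uint8, blue, green, red); there is no depth.
- imaging.calibration(name): a dict with "K" (3x3 intrinsics, pixels), "dist_coeffs" ([k1, k2, p1, p2, k3] as OpenCV has them; the pictures are not rectified), "pose" (4x4, takes a point from camera to world coordinates). Camera axes: x right, y up, looking along -z (the intrinsics and any distortion apply to the point x, -y, -z); pixel columns grow to the right and rows downward; lengths in m; the calibration is good to about 2 mm. A picture is of the moment at which its call begins. calibration takes no time and is no camera call.
- workorder.hand_in(): hands the job in, once; it reports no verdict.
The state is a dict: "clock": time; "joints": joint angles; "joint_velocities": joint speeds; "joint_efforts": joint torques, N m; "ee_pos": TCP position; "ee_rot": TCP orientation; "contact_force": force on the tool from outside, world axes, zero at the start; "wrist_torque": the same for the moment, N m; "gripper_width": finger opening in m.
Only numpy, scipy, OpenCV 4.12 (cv2) and the standard library are available. Lean on these libraries where they do the work, as an engineer would, in place of code of your own. Each camera call takes 0.05 s, during which the arm holds its last target.

## Task

The gauging run is over, so clear down the station. First draw the pin up out of the fixture and park it upright in the fixture's side notch, hanging by its collar, while the link master still lies in the fixture; then return the link master and every other setting master on the table to its own nest in the rack, the one whose picture shows its shape, lying flat on the pocket floor. Also push the gauge stand across the table, without lifting or tipping it, until its base is centred on its round parking spot (within about 1 cm), and leave the other things on the bench where they are.

Things in the scene. Friction and masses are not known exactly. Their poses are not given: they have to be found in the camera images.
- fixture: fixed dark steel gauging fixture, base 160 (x) x 80 (y) x 40 mm high, origin at the centre of its underside. On its +x end stands a dial block (x 51 to 77 mm, reaching 102 mm high); on its -y side a two-pronged fork (the side notch). In the base top, at (-45, 12) mm, an 18 mm bore
- notch (a point): middle of the fixture's side notch, level with the top of its fork, 80 mm above the table. Two prongs 12 mm thick run along the fixture's y, 20 mm apart, 20 mm either way from this point; the slot is open above, below and at its outer (-y) end, closed by a web of the same height at its inner end. It takes the pin's shank; the pin's collar rests on the prongs
- pin: loose upright dark steel pin, 100 mm long in all: shank 14 mm across and 64 mm long, then a collar 32 mm across and 6 mm thick, then a round knob 24 mm across and 30 mm high to grip. Origin at the lower end of the shank, z along the pin to the knob. At the start it stands through the link master's hole, 30 mm deep in the fixture's bore, the collar on the link master
- link: link master: loose bright steel block 100 (x) x 40 (y) x 34 mm high, 0.4 kg, with a 20 mm upright hole 30 mm from its middle towards -x. Origin at the centre of its underside, z up. Starts lying on the fixture, held by the pin
- rack: fixed grey board 160 x 420 x 6 mm carrying five black nests (grey pocket floors) side by side, 80 mm apart; origin under its centre, x away from the robot, y along the row. A nest is 150 (x) x 74 x 12 mm with a white picture plate at its far end; pocket walls stand 8 mm above the pocket floor, about 5 mm of play all round; floor 10 mm above the table
- round: round master: loose dark steel cylinder 54 mm across, 60 mm high, standing. Origin at the centre of its underside. May be absent
- plain: plain master: loose dark steel block 90 (x) x 40 (y) x 45 mm high. Origin at the centre of its underside. May be absent
- stepped: stepped master: loose dark steel block 90 (x) x 40 (y) mm, 46 mm high over its +x half and 22 mm over its -x half. Origin at the centre of its underside. May be absent
- gap: gap master: loose dark steel U-shaped block 76 (x) x 40 (y) mm, with a jaw 23 mm long and 46 mm high at each x end and only 20 mm high between them. Origin at the centre of its underside. May be absent
- nest_link_in (a point): middle of the pocket floor of the link master's nest, marked with a rectangle with a hole on the white plate at its far end. Axes as the rack's, z up. Pocket for the block lying along x, either way round
- nest_round_in (a point): middle of the pocket floor of the round master's nest, marked with a disc on the white plate at its far end. Axes as the rack's, z up. Pocket 64 x 64 mm
- nest_plain_in (a point): middle of the pocket floor of the plain master's nest, marked with a plain rectangle on the white plate at its far end. Axes as the rack's, z up. Pocket for the block lying along x, either way round
- nest_stepped_in (a point): middle of the pocket floor of the stepped master's nest, marked with a stepped (L) outline on the white plate at its far end. Axes as the rack's, z up. Pocket for the block lying along x, either way round
- nest_gap_in (a point): middle of the pocket floor of the gap master's nest, marked with a U outline on the white plate at its far end. Axes as the rack's, z up. Pocket for the block lying along x, either way round
- stand: gauge stand: loose, round steel base 110 mm across and 28 mm high, 0.8 kg, with a thin 20 mm column and a 48 mm dial facing up on it, 101 mm high in all. Origin at the centre of its underside
- spot: the stand's parking spot: a flat dark disc 130 mm across with a grey ring line of 110 mm, marked on the table (no height to speak of). Origin at its centre
- damper_a: bystander: black turned damper sleeve standing on the table, 40 mm across, 90 mm high; origin under its centre
- damper_b: bystander: a second such sleeve, 40 mm across, 90 mm high
- driver: bystander: screwdriver lying on the table, 170 mm long
- collar: bystander: small steel ring lying on the table, 36 mm across, 14 mm high
- spanner: bystander: wrench 160 mm long lying near the far edge
Mind the look-alikes: they are no part of the job. Leave any purple look-alike of the stand alone. Leave any pink look-alike of the link alone.

How it is judged:
By the outcome, as a careful person would: the job done as asked, in the order asked, and still so for the second after the job is handed in, with the robot touching nothing.
Of round, plain, stepped, gap only 2 to 4 are there at a start; the rules pass over those that are not, and their reading is None.
At some moment in a run one of round, plain, stepped, gap, stand may be knocked a few centimetres aside while the robot is not near it.
It also fails if it takes over 210 s, if anything falls off the work surface, if the arm or the gripper's body presses on something with over 40 N, if the wrist force passes 120 N, or if a joint passes its speed limit or range.

## Working session

There is one attempt and no reset: what is moved stays moved. The work goes in short steps, Python scripts to look and compute and a tool call to move; the robot and the scene stay as the last step left them, time stands still between calls to the robot, and variables do not carry over. Pictures are saved under pics/ and viewed, and the job is handed in when it is done.

Besides the shell and the picture viewer there is one more tool, called after "Request:" as name(argument=value, ...) on one line, values as JSON. step_arm: Moves the arm, as the interface text tells. Its arguments: {"type":"object","properties":{"twist":{"type":"array"},"translation":{"type":"array"},"jaw":{"type":"array"},"squeeze":{"type":"number"}},"required":["twist","translation","jaw"]}

```bash
ls; mkdir -p pics; python3 - <<'E'
from station import readout, imaging, workorder, ctrl
import cv2
print(readout.get_obs()); print(ctrl.hold_point_z)
for n in("scene","top"):
    cv2.imwrite(f"pics/{n}0.png",imaging.get_image(n)); print(imaging.calibration(n))
E
```

```text
pics
{'clock': 0.0, 'joints': array([ 1.23198936,  0.39915716,  0.04500168,  1.53786752, -0.01872102,
        1.20689017, -0.05070057]), 'joint_velocities': array([ 1.36315622e-04,  6.04927614e-04, -7.29269764e-04, -1.10429743e-03,
        7.66798245e-05, -1.27102465e-03,  3.49015910e-04]), 'joint_efforts': array([ 2.52781992e-04, -4.75123501e+01,  1.36462044e+00, -2.54219663e+01,
        1.15393530e-02,  9.22757346e-03, -2.06185703e-06]), 'ee_pos': array([ 0.15426184, -0.6307092 ,  0.19109094]), 'ee_rot': array([[ 2.37644677e-01, -9.71352000e-01, -5.46984286e-04],
       [-9.71350299e-01, -2.37645286e-01,  1.82065414e-03],
       [-1.89848428e-03,  9.86445850e-05, -9.99998193e-01]]), 'contact_force': array([0.13524051, 0.01122202, 0.2396499 ]), 'wrist_torque': array([-0.04037053,  0.00057534, -0.00660563]), 'gripper_width': 0.08480594301848529}
0.0187
{'K': array([[418.98877145,   0.        , 279.96538862],
       [  0.        , 418.98877145, 204.86085183],
       [  0.        ,   0.        ,   1.        ]]), 'dist_coeffs': array([0.02439349, 0.        , 0.        , 0.        , 0.        ]), 'pose': array([[-0.23941957, -0.5957555 ,  0.76665093,  1.25628978],
       [ 0.97080111, -0.15904845,  0.17957951,  0.14759714],
       [ 0.01494916,  0.78726042,  0.61643941,  0.73026556],
       [ 0.        ,  0.        ,  0.        ,  1.        ]])}
{'K': array([[524.77256763,   0.        , 280.71137485],
       [  0.        , 524.77256763, 214.57446031],
       [  0.        ,   0.        ,   1.        ]]), 'dist_coeffs': array([-0.02233604,  0.        ,  0.        ,  0.        ,  0.        ]), 'pose': array([[-0.02683861,  0.98614703, -0.16368788,  0.21484864],
       [-0.99961414, -0.02764851, -0.00267117, -0.02211623],
       [-0.00715989,  0.16355303,  0.98650856,  1.64307694],
       [ 0.        ,  0.        ,  0.        ,  1.        ]])}
```

```bash
python3 - <<'E'
import cv2
t=cv2.imread("pics/top0.png"); s=cv2.imread("pics/scene0.png")
cv2.imwrite("pics/c1.png",cv2.resize(t[130:310,130:330],None,fx=4,fy=3.3,interpolation=2)[:600] if 0 else cv2.resize(t[135:285,140:340],None,fx=4,fy=4,interpolation=2))
cv2.imwrite("pics/c2.png",cv2.resize(t[160:310,340:490],None,fx=4,fy=4,interpolation=2))
cv2.imwrite("pics/c3.png",cv2.resize(s[180:330,180:380],None,fx=4,fy=4,interpolation=2))
cv2.imwrite("pics/c4.png",cv2.resize(s[140:260,110:260],None,fx=5,fy=5,interpolation=2))
E
cat > h.py <<'E'
import numpy as np, cv2
from station import readout, imaging, workorder, ctrl
C={n:imaging.calibration(n) for n in("scene","top")}
def ray(n,uv):
    c=C[n]; p=cv2.undistortPoints(np.array(uv,float).reshape(-1,1,2),c["K"],c["dist_coeffs"]).reshape(-1,2)
    d=np.c_[p[:,0],-p[:,1],-np.ones(len(p))]@c["pose"][:3,:3].T
    return c["pose"][:3,3],d
def plane(n,uv,z):
    o,d=ray(n,uv); return o+d*((z-o[2])/d[:,2])[:,None]
def px(n,P):
    c=C[n]; q=(np.array(P,float).reshape(-1,3)-c["pose"][:3,3])@c["pose"][:3,:3]
    q=q*[1,-1,-1]
    return cv2.projectPoints(q,np.zeros(3),np.zeros(3),c["K"],c["dist_coeffs"])[0].reshape(-1,2)
def zoom(n,img,u0,v0,w,h,f,name,pts=None):
    z=cv2.resize(img[v0:v0+h,u0:u0+w],None,fx=f,fy=f,interpolation=cv2.INTER_CUBIC)
    if pts is not None:
        for p in px(n,pts): cv2.circle(z,(int((p[0]-u0+.5)*f),int((p[1]-v0+.5)*f)),2,(0,255,0),-1)
    for k in range(0,w,10): cv2.putText(z,str(u0+k),(int((k+.5)*f)-9,9),0,.3,(0,0,255),1); cv2.line(z,(int((k+.5)*f),10),(int((k+.5)*f),15),(0,0,255),1)
    for k in range(0,h,10): cv2.putText(z,str(v0+k),(0,int((k+.5)*f)+3),0,.3,(0,0,255),1); cv2.line(z,(20,int((k+.5)*f)),(25,int((k+.5)*f)),(0,0,255),1)
    cv2.imwrite("pics/"+name,z)
E
python3 - <<'E'
from h import *
t=cv2.imread("pics/top0.png"); s=cv2.imread("pics/scene0.png")
hsv=cv2.cvtColor(t,cv2.COLOR_BGR2HSV)
m=(hsv[...,2]<115).astype(np.uint8)
n,l,st,ce=cv2.connectedComponentsWithStats(m)
for i in range(1,n):
    if 40<st[i,4]<5000: print(st[i],ce[i].round(1))
# light regions: dials, plates
m=((t[...,2]>190)&(hsv[...,1]>25)).astype(np.uint8)
n,l,st,ce=cv2.connectedComponentsWithStats(m)
print('light')
for i in range(1,n):
    if st[i,4]>20: print(st[i],ce[i].round(1))
for v in [(200,180),(255,180),(240,222),(275,215),(378,178),(180,258),(158,214),(368,230),(370,255),(240,170)]: print(v,t[v[1],v[0]])
zoom("top",t,195,130,150,60,5,"z1.png"); zoom("top",t,220,195,70,55,10,"z2.png"); zoom("top",t,345,195,65,70,8,"z3.png"); zoom("top",t,130,185,80,90,6,"z4.png")
E
```

```text
[ 259   79   90   49 2564] [307.  101.1]
[176  87  31  11 289] [191.5  92.1]
[208  86  30  11 287] [222.6  91.2]
[  88   88   89   65 4148] [125.4 120.7]
[258 131  92   8 388] [303.2 135.3]
[ 423  132   51   36 1297] [448.  151.3]
[ 208  140  127   55 2982] [270.8 170.2]
[265 145  11   7  46] [268.9 147.1]
[288 145  10   5  41] [292.6 146.7]
[215 149  11   5  52] [220.1 151. ]
[  42  159   62   50 1649] [ 77.  183.6]
[ 138  169   41   62 1537] [158.5 205.1]
[368 171  20  25 357] [377.1 182.7]
[ 428  174   54   35 1281] [454.3 191. ]
[405 194  19  24 280] [412.9 204.8]
[ 352  204   47   59 1433] [371.4 236.7]
[264 206  21  33 412] [273.5 221.6]
[233 209  15  33 425] [239.6 224.4]
[ 429  215   53   33 1252] [454.4 231.9]
[   0  218   26  171 3351] [ 11.1 299.3]
[162 233  36  37 874] [180.3 251.7]
[229 257  16  23 136] [237.6 272.5]
[226 272  30  14  59] [241.9 281.5]
[369 281  25  23  75] [381.3 292.4]
[144 287  24  34  93] [161.4 307.5]
[135 294  20  22 168] [147.1 306.5]
light
[207  83  28   2  34] [222.4  83.8]
[145  85  25   2  36] [159.1  85.7]
[175  84  27   2  35] [190.2  84.8]
[436 135  13  12 123] [442.2 140.5]
[326 141   3   8  21] [327.  144.7]
[310 142   4   8  26] [311.8 145.3]
[271 144   8   8  37] [275.2 148.9]
[236 146   6   8  40] [238.4 149.8]
[248 146   6   8  36] [250.9 149.2]
[211 148   4   8  22] [212.2 151.6]
[443 178  13  12 128] [449.  183.6]
[360 201  13  13 114] [366.  207.2]
[443 219  13  13 138] [449.1 225. ]
[168 241  12  13 118] [173.5 247.3]
[230 258  13  13 125] [236.  264.3]
[372 271  32  31 395] [388.4 286.8]
[136 296  13  13 124] [141.9 301.9]
(200, 180) [161 171 171]
(255, 180) [116 119 122]
(240, 222) [87 88 88]
(275, 215) [85 86 87]
(378, 178) [88 90 89]
(180, 258) [57 59 59]
(158, 214) [53 57 56]
(368, 230) [153 161 160]
(370, 255) [87 88 89]
(240, 170) [121 122 123]
```

```bash
python3 - <<'E'
from h import *
t=cv2.imread("pics/top0.png"); s=cv2.imread("pics/scene0.png")
zoom("top",t,200,135,140,62,5,"z1.png")
zoom("scene",s,160,145,75,85,7,"z5.png")
zoom("scene",s,280,205,80,55,8,"z6.png")
E
python3 - <<'E'
from h import *
np.set_printoptions(precision=4,suppress=True)
t=cv2.imread("pics/top0.png"); s=cv2.imread("pics/scene0.png")
# floors
b=t.astype(int); m=((abs(b[...,2]-122)<14)&(abs(b[...,0]-117)<14)).astype(np.uint8)
m=cv2.morphologyEx(m,cv2.MORPH_OPEN,np.ones((3,3)))
n,l,st,ce=cv2.connectedComponentsWithStats(m)
for i in range(1,n):
    if 300<st[i,4]<900 and 205<ce[i][0]<335 and 150<ce[i][1]<190:
        c,_=cv2.findContours((l==i).astype(np.uint8),0,2); r=cv2.minAreaRect(c[0].astype(np.float32))
        box=cv2.boxPoints(r); P=plane("top",box,.010)
        print(st[i,4],ce[i],plane("top",[ce[i]],.010)[0,:2],r[1],P[:,:2].round(3).tolist())
def tri(a,b):
    o1,d1=ray("top",[a]);o2,d2=ray("scene",[b]);d1=d1[0];d2=d2[0]
    k=np.linalg.lstsq(np.c_[d1,-d2],o2-o1,rcond=None)[0]
    p=o1+k[0]*d1;q=o2+k[1]*d2; return (p+q)/2,np.linalg.norm(p-q)
print("pin",plane("top",[(364.8,242.8)],.110),plane("scene",[(206.5,167)],.110),tri((364.8,242.8),(206.5,167)))
print("linkcorners",plane("top",[(357.3,218),(357.8,251.3),(371.1,218),(371.4,251.3)],.074))
print("fixcorners",plane("top",[(352.8,206),(353.2,258),(379.2,206),(379,258)],.04))
# fork prongs top at z .08
print("fork top",plane("top",[(398.5,224.5),(398.5,230.5),(398.5,237),(398.5,243),(385.5,230.5),(385.5,237)],.08))
print("fork scene",plane("scene",[(169,177),(162.5,182.5),(171,172),(167,179)],.08))
# dials
print("stand dial",plane("top",[(173.5,247.3)],.101),)
print("spot",plane("top",[(158.3,210.5)],0))
print("round top",plane("top",[(378.6,179.5)],.060))
E
```

```text
472 [295.839 169.572] [ 0.6304 -0.07  ] (31.688169479370117, 14.84603214263916) [[0.682, -0.045], [0.684, -0.092], [0.579, -0.095], [0.578, -0.048]]
431 [270.8399 170.9745] [0.6281 0.0101] (29.11759376525879, 14.874149322509766) [[0.676, 0.035], [0.677, -0.012], [0.582, -0.015], [0.58, 0.033]]
362 [320.8923 168.1298] [ 0.6328 -0.1503] (24.651479721069336, 14.81938648223877) [[0.673, -0.125], [0.675, -0.173], [0.594, -0.175], [0.592, -0.128]]
404 [221.1015 173.8391] [0.6232 0.1694] (28.0, 14.0) [[0.67, 0.192], [0.668, 0.147], [0.576, 0.148], [0.578, 0.192]]
337 [245.8961 172.3739] [0.6258 0.09  ] (17.0, 18.0) [[0.654, 0.118], [0.653, 0.06], [0.597, 0.061], [0.598, 0.119]]
pin [[ 0.3784 -0.2623  0.11  ]] [[ 0.3751 -0.2644  0.11  ]] (array([ 0.3783, -0.2624,  0.1123]), np.float64(0.0009386501247605531))
linkcorners [[ 0.4582 -0.2492  0.074 ]
 [ 0.3573 -0.2457  0.074 ]
 [ 0.457  -0.291   0.074 ]
 [ 0.3561 -0.2864  0.074 ]]
fixcorners [[ 0.5015 -0.2421  0.04  ]
 [ 0.3403 -0.2354  0.04  ]
 [ 0.4992 -0.324   0.04  ]
 [ 0.3381 -0.3142  0.04  ]]
fork top [[ 0.434  -0.3713  0.08  ]
 [ 0.4158 -0.3701  0.08  ]
 [ 0.3962 -0.3689  0.08  ]
 [ 0.3782 -0.3678  0.08  ]
 [ 0.4169 -0.3311  0.08  ]
 [ 0.3973 -0.3299  0.08  ]]
fork scene [[ 0.406  -0.3638  0.08  ]
 [ 0.4344 -0.3689  0.08  ]
 [ 0.382  -0.3692  0.08  ]
 [ 0.4162 -0.3647  0.08  ]]
stand dial [[0.3816 0.3014 0.101 ]]
spot [[0.5116 0.372  0.    ]]
round top [[ 0.5789 -0.3232  0.06  ]]
```

```bash
python3 - <<'E'
from h import *
t=cv2.imread("pics/top0.png");g=t.mean(2).astype(int)
print(g[218:252,388:402])
print(g[228,376:404]);print(g[240,376:404])
s=cv2.imread("pics/scene0.png")
zoom("scene",s,155,160,50,40,14,"z7.png",[(x,y,.08) for x,y in [(.4065,-.35)]])
zoom("top",t,350,195,60,60,10,"z8.png",[(.4065,-.35,.08),(.378,-.2635,.11)])
E
```

```text
[[174 173 174 174 174 174 173 173 173 172 172 173 172 172]
 [174 173 175 174 174 175 173 173 172 173 173 173 172 173]
 [172 172 171 171 171 171 170 171 170 169 170 169 170 170]
 [170 170 170 170 168 169 169 168 169 168 168 169 168 169]
 [172 170 170 170 170 169 170 169 169 169 168 170 169 168]
 [170 169 168 168 173 174 173 173 173 173 172 171 172 171]
 [142 142 140 143 159 166 165 165 165 165 165 168 171 172]
 [ 99  99  97 102 113 113 114 113 112 114 122 146 166 172]
 [ 84  83  82  85  83  82  83  81  82  80  94 136 165 172]
 [ 85  84  84  82  83  81  80  82  80  78  91 136 167 173]
 [ 86  86  85  84  83  83  82  82  82  78  91 138 169 175]
 [ 79  80  79  79  80  79  81  82  81  79  92 137 169 174]
 [ 87  86  88  89  88  89  92  94  88  85  99 140 168 173]
 [137 136 136 135 136 135 136 133 121 116 125 157 170 170]
 [171 170 170 170 169 168 169 168 164 163 163 171 172 172]
 [169 167 167 169 175 175 175 175 175 174 174 174 173 173]
 [118 117 117 126 158 173 175 175 174 175 175 173 173 173]
 [ 94  92  91  94 124 165 175 176 175 174 174 173 172 172]
 [ 93  92  91  89 109 155 167 168 166 
[... 436 characters left out ...]
164 163 163 163 162 161 160 160 159 159 159 166 171 172]
 [166 167 172 167 165 171 173 172 174 173 173 172 172 171]
 [113 125 146 126 125 161 172 170 171 171 171 171 171 171]
 [ 89  95 106  94 107 157 172 171 170 171 169 170 170 170]
 [ 92  92  92  87 108 159 171 170 169 170 170 169 169 169]
 [ 91  92  90  88 108 157 169 169 168 168 168 169 169 169]
 [ 89  89  90  88 109 157 171 169 169 168 169 169 170 171]
 [108  95  88  91 119 161 172 172 171 171 172 172 171 172]]
[ 87  89  88  82  63  58  72  85  88  85  80  82  86  86  85  84  83  83
  82  82  82  78  91 138 169 175 173 174]
[ 86  88  84  67  56  58  72  85  85  82  80  84  85  86  84  83  84  84
  83  83  82  79  93 139 170 174 174 173]
```

```bash
python3 - <<'E'
from h import *
np.set_printoptions(precision=4,suppress=True)
s=cv2.imread("pics/scene0.png");g=s.mean(2).astype(int)
print(g[166:190,170:182])
print("scene far -x edge",plane("scene",[(173,170.9),(182,172)],.08))
print("scene near -x edge",plane("scene",[(167,178),(177,179.6)],.08))
print("top edges",plane("top",[(397,224.9),(397,237),(393,225),(393,237)],.08))
E
```

```text
[[177 178 179 178 178 177 179 177 180 175 176 177]
 [177 179 177 178 176 177 176 180 177 179 178 178]
 [179 180 177 179 179 179 180 177 176 178 179 176]
 [176 177 181 182 183 180 181 177 181 179 180 176]
 [180 181 173 179 182 182 183 180 182 179 183 182]
 [185 165 135 133 140 146 165 174 180 184 183 182]
 [166 127  98  92  99 102 117 123 135 146 147 154]
 [129  90  87  83  86  91  88  87  91  97  98 103]
 [ 97  83  95  97  96  93  90  92  89  91  87  90]
 [ 94  75  77  84  78  84  87  91  99  94  89  93]
 [ 94  68  68  68  76  70  77  81  79  83  86  94]
 [132  95  90  77  75  76  71  70  68  76  74  91]
 [173 169 168 150 144 118  99  89  81  73  79  85]
 [144 151 158 162 159 168 172 172 154 117  98  96]
 [ 97 103 107 117 125 138 150 153 153 116  99  98]
 [ 88  90  93  88  90  98 102 109 114 104  95  92]
 [ 93  94  91  92  92  92  91  89  92  92  89  84]
 [ 83  83  93  99  93  91  94  96  94  98  91  78]
 [ 71  78  81  83  87  92  97  96  96  92  79  67]
 [ 71  70  69  68  75  78  83  83  88  81  69  70]
 [111  94  89  76  78  74  74  74  76  72  61  68]
 [171 168 167 145 143 116  79  73  75  69  63  62]
 [179 182 186 177 176 144  92  69  78  65  56  69]
 [179 180 179 181 183 163 110  75  72  67  78 145]]
scene far -x edge [[ 0.3755 -0.3663  0.08  ]
 [ 0.3741 -0.3401  0.08  ]]
scene near -x edge [[ 0.4118 -0.3668  0.08  ]
 [ 0.4118 -0.3376  0.08  ]]
top edges [[ 0.4329 -0.3667  0.08  ]
 [ 0.3963 -0.3644  0.08  ]
 [ 0.433  -0.3547  0.08  ]
 [ 0.3967 -0.3524  0.08  ]]
```

```bash
cat >> h.py <<'E'
from scipy.spatial.transform import Rotation as Ro
def Rdown(az,tilt=0,taz=0):
    """tool x at azimuth az (deg), z down; tilt: fingers lean toward azimuth taz by tilt deg"""
    a=np.radians(az); x=np.array([np.cos(a),np.sin(a),0]); z=np.array([0,0,-1.]); R=np.c_[x,np.cross(z,x),z]
    if tilt:
        t=np.radians(taz); d=np.array([np.cos(t),np.sin(t),0]); ax=np.cross([0,0,-1.],d)
        R=Ro.from_rotvec(ax*np.radians(tilt)).as_matrix()@R
    return R
def plan(wps,step=40,maxdeg=8.0,start=None):
    """wps: list of (pos,R or None,[step])"""
    o=readout.get_obs(); p=o["ee_pos"].copy();R=o["ee_rot"].copy()
    if start: p,R=start
    for w in wps:
        q=np.array(w[0],float);Q=w[1] if w[1] is not None else R; st=w[2] if len(w)>2 else step
        rv=Ro.from_matrix(R.T@Q).as_rotvec(); d=(q-p)
        n=int(max(1,np.ceil(np.linalg.norm(d)*1000/st-.01),np.ceil(np.degrees(np.linalg.norm(rv))/maxdeg-.01)))
        T=[];W=[]
        for i in range(n):
            Ri=R@Ro.from_rotvec(rv*i/n).as_matrix()
            T.append((Ri.T@d*1000/n).round(1).tolist()); W.append((rv/n).round(4).tolist())
        print(n,"twist",W,"\n  translation",T)
        p=q;R=Q
def st():
    o=readout.get_obs(); R=o["ee_rot"]
    print("t",round(o["clock"],2),"pos",o["ee_pos"].round(4),"az",round(np.degrees(np.arctan2(R[1,0],R[0,0])),2),"z",R[:,2].round(3),"F",o["contact_force"].round(1),"w",round(o["gripper_width"],4))
E
python3 - <<'E'
from h import *
plan([((.377,-.2633,.22),Rdown(-92.8)),((.377,-.2633,.100),None),((.377,-.2633,.086),None)])
E
```

```text
11 twist [[0.0, 0.0002, 0.0262], [0.0, 0.0002, 0.0262], [0.0, 0.0002, 0.0262], [0.0, 0.0002, 0.0262], [0.0, 0.0002, 0.0262], [0.0, 0.0002, 0.0262], [0.0, 0.0002, 0.0262], [0.0, 0.0002, 0.0262], [0.0, 0.0002, 0.0262], [0.0, 0.0002, 0.0262], [0.0, 0.0002, 0.0262]] 
  translation [[-27.6, -27.6, -2.6], [-28.4, -26.9, -2.6], [-29.1, -26.1, -2.6], [-29.7, -25.4, -2.6], [-30.4, -24.6, -2.6], [-31.0, -23.8, -2.6], [-31.6, -22.9, -2.6], [-32.2, -22.1, -2.6], [-32.8, -21.2, -2.6], [-33.3, -20.4, -2.6], [-33.9, -19.5, -2.6]]
3 twist [[0.0, 0.0, 0.0], [0.0, 0.0, 0.0], [0.0, 0.0, 0.0]] 
  translation [[0.0, 0.0, 40.0], [0.0, 0.0, 40.0], [0.0, 0.0, 40.0]]
1 twist [[0.0, 0.0, 0.0]] 
  translation [[0.0, 0.0, 14.0]]
```

Request:
step_arm(twist=[[0, 0, 0.026], [0, 0, 0.026], [0, 0, 0.026], [0, 0, 0.026], [0, 0, 0.026], [0, 0, 0.026], [0, 0, 0.026], [0, 0, 0.026]], translation=[[-27.6, -27.6, -5], [-28.4, -26.9, -5], [-29, -26, -5], [-29.7, -25.4, -5], [-30.4, -24.6, -2], [-31, -23.8, -2], [-31.6, -22.9, -2], [-32, -22, -2]], jaw=[1, 1, 1, 1, 1, 1, 1, 1])

```text
clock: 0.9
ee_pos: [0.3165, -0.3577, 0.2149]
ee_rot: [[0.011, -1.0, -0.007], [-1.0, -0.011, 0.006], [-0.006, 0.007, -1.0]]
contact_force: [0.5, -0.1, -0.1]
gripper_width: 0.0853
```

```bash
python3 - <<'E'
from h import *
st()
plan([((.377,-.2633,.20),Rdown(-92.8))])
E
```

```text
t 0.9 pos [ 0.3165 -0.3577  0.2149] az -89.39 z [-0.007  0.006 -1.   ] F [ 0.5 -0.1 -0.1] w 0.0853
3 twist [[0.0025, 0.002, 0.0199], [0.0025, 0.002, 0.0199], [0.0025, 0.002, 0.0199]] 
  translation [[-31.2, -20.6, 5.0], [-31.6, -19.9, 5.0], [-32.0, -19.3, 5.0]]
```

Request:
step_arm(twist=[[0.0025, 0.002, 0.02], [0.0025, 0.002, 0.02], [0.0025, 0.002, 0.02], [0, 0, 0], [0, 0, 0]], translation=[[-31.2, -20.6, 5], [-31.6, -19.9, 5], [-32, -19.3, 5], [0, 0, 0], [0, 0, 0]], jaw=[1, 1, 1, 1, 1])

```text
clock: 1.4
ee_pos: [0.3814, -0.2529, 0.199]
ee_rot: [[-0.041, -0.999, 0.0], [-0.999, 0.041, 0.001], [-0.001, -0.0, -1.0]]
contact_force: [-1.1, -0.4, -0.5]
gripper_width: 0.0853
```

```bash
python3 - <<'E'
from h import *
st()
plan([((.377,-.2633,.12),Rdown(-92.8)),((.377,-.2633,.087),None)])
E
```

```text
t 1.4 pos [ 0.3814 -0.2529  0.199 ] az -92.33 z [ 0.     0.001 -1.   ] F [-1.1 -0.4 -0.5] w 0.0853
2 twist [[-0.0002, 0.0005, 0.0041], [-0.0002, 0.0005, 0.0041]] 
  translation [[5.3, 2.0, 39.5], [5.3, 2.0, 39.5]]
1 twist [[0.0, 0.0, 0.0]] 
  translation [[0.0, 0.0, 33.0]]
```

Request:
step_arm(twist=[[0, 0, 0.004], [0, 0, 0.004], [0, 0, 0]], translation=[[5.3, 2, 35], [5.3, 2, 20], [0, 0, 0]], jaw=[1, 1, 1])

```text
clock: 1.7
ee_pos: [0.3765, -0.266, 0.1434]
ee_rot: [[-0.051, -0.999, 0.002], [-0.999, 0.051, -0.001], [0.001, -0.002, -1.0]]
contact_force: [-0.4, -0.3, 0.0]
gripper_width: 0.0854
```

```bash
python3 - <<'E'
from h import *
st()
plan([((.377,-.2633,.087),Rdown(-92.8),20)])
t=imaging.get_image("top");s=imaging.get_image("scene")
zoom("top",t,335,195,70,70,8,"a1.png");zoom("scene",s,150,110,90,90,6,"a2.png")
E
```

```text
t 1.7 pos [ 0.3765 -0.266   0.1434] az -92.95 z [ 0.002 -0.001 -1.   ] F [-0.4 -0.3  0. ] w 0.0854
3 twist [[-0.0008, -0.0003, -0.0009], [-0.0008, -0.0003, -0.0009], [-0.0008, -0.0003, -0.0009]] 
  translation [[-0.9, -0.1, 18.8], [-0.9, -0.1, 18.8], [-0.9, -0.1, 18.8]]
```

```bash
python3 - <<'E'
from h import *
print(px("scene",[(.3765,-.266,.1564)]),px("scene",[(.379,-.3085,.156),(.374,-.2235,.156)]))
E
```

```text
[[204.0751254  152.30168519]] [[188.60603935 150.68852718]
 [219.71915745 154.19154866]]
```

```bash
python3 - <<'E'
from h import *
for z in(.156,.18,.2,.22): print(z,px("scene",[(.374,-.2235,z)]),px("top",[(.374,-.2155,z),(.3765,-.266,z)]))
for x in (.36,.34,.32): print(x,px("scene",[(x,-.2235,.156)]),px("top",[(x,-.2155,.156)]))
print(px("scene",[(.378,-.2633,.11),(.378,-.2633,.08)]))
E
```

```text
0.156 [[219.71915745 154.19154866]] [[350.88695079 243.01316635]
 [368.56822309 241.64511037]]
0.18 [[219.02650298 146.17000477]] [[351.95615202 242.06964047]
 [369.92138583 240.67984341]]
0.2 [[218.43364007 139.31330615]] [[352.87380866 241.25982261]
 [371.08272579 239.85137937]]
0.22 [[217.82595813 132.29395053]] [[353.81676594 240.4276544 ]
 [372.27605522 239.00006402]]
0.36 [[221.5712522  151.52474072]] [[351.12518719 247.91532772]]
0.34 [[224.15547177 147.80308443]] [[351.46629242 254.94388239]]
0.32 [[226.66986941 144.18123144]] [[351.8082949  262.00241761]]
[[206.4872283  167.62350005]
 [207.51461338 176.85440714]]
```

```bash
python3 - <<'E'
from h import *
st()
s=imaging.get_image("scene"); st()
zoom("scene",s,120,60,140,130,5,"a3.png",[(.3765,-.266,.1434),(.379,-.3085,.156),(.374,-.2235,.156)])
E
```

```text
t 1.8 pos [ 0.3784 -0.2662  0.1455] az -92.9 z [ 0.006 -0.003 -1.   ] F [-0.1 -0.2  0.3] w 0.085
t 1.85 pos [ 0.3793 -0.2662  0.1463] az -92.86 z [ 0.007 -0.004 -1.   ] F [-0.3  1.   0.6] w 0.0852
```

```bash
python3 - <<'E'
from h import *
x=np.array([.2376,-.9713,0]);p=np.array([.1543,-.6307,.191])
for z in (.191,.204,.22,.24): 
  q=p.copy();q[2]=z
  print(z,px("scene",[q+.049*x,q-.049*x]).round(1).tolist(),px("top",[q+.049*x,q-.049*x]).round(1).tolist())
s=cv2.imread("pics/scene0.png");t=cv2.imread("pics/top0.png")
zoom("scene",s,70,0,90,90,6,"b1.png");zoom("top",t,470,280,90,80,6,"b2.png")
E
```

```text
0.191 [[104.3, 90.8], [135.9, 91.4]] [[525.6, 312.7], [491.7, 322.5]]
0.204 [[103.2, 86.7], [135.1, 87.4]] [[527.7, 312.8], [493.5, 322.7]]
0.22 [[101.9, 81.7], [134.0, 82.4]] [[530.5, 312.9], [495.9, 322.9]]
0.24 [[100.3, 75.4], [132.7, 76.0]] [[534.0, 313.1], [498.9, 323.2]]
```

Request:
step_arm(twist=[[0, 0, 0], [0, 0, 0], [0, 0, 0], [0, 0, 0]], translation=[[-2, 0, 20], [-1, 2, 20], [0, 0, 15], [0, 0, 0]], jaw=[1, 1, 1, 1])

```text
clock: 2.25
ee_pos: [0.3827, -0.2666, 0.0959]
ee_rot: [[-0.051, -0.999, 0.018], [-0.999, 0.051, -0.01], [0.009, -0.019, -1.0]]
contact_force: [-1.0, 0.0, -0.5]
gripper_width: 0.0853
```

```bash
python3 - <<'E'
from h import *
st()
s=imaging.get_image("scene"); p=readout.get_obs()["ee_pos"]
zoom("scene",s,140,80,100,120,5,"a4.png",[p])
E
```

```text
t 2.25 pos [ 0.3827 -0.2666  0.0959] az -92.95 z [ 0.018 -0.01  -1.   ] F [-1.   0.  -0.5] w 0.0853
```

Request:
step_arm(twist=[[0, 0, 0], [0, 0, 0]], translation=[[-1.5, 4, 14], [-1.5, 3, 8]], jaw=[1, 1])

```text
clock: 2.5
ee_pos: [0.3808, -0.2662, 0.0784]
ee_rot: [[-0.052, -0.998, 0.027], [-0.999, 0.051, -0.016], [0.015, -0.028, -0.999]]
contact_force: [0.2, 1.2, -0.0]
gripper_width: 0.0856
```

```bash
python3 - <<'E'
from h import *
st()
s=imaging.get_image("scene"); p=readout.get_obs()["ee_pos"]
zoom("scene",s,140,80,100,120,5,"a5.png",[p])
plan([((.377,-.2633,.07),Rdown(-92.8),20)])
E
```

```text
t 2.5 pos [ 0.3808 -0.2662  0.0784] az -92.97 z [ 0.027 -0.016 -0.999] F [ 0.2  1.2 -0. ] w 0.0856
1 twist [[-0.0268, -0.0142, -0.0026]] 
  translation [[-2.4, 3.5, 7.5]]
```

Request:
step_arm(twist=[[-0.0268, -0.0142, 0], [0, 0, 0], [0, 0, 0]], translation=[[-2.4, 3.5, 12], [0, 0, 12], [0, 0, 0]], jaw=[1, 1, 1])

```text
clock: 2.85
ee_pos: [0.3785, -0.2642, 0.0536]
ee_rot: [[-0.052, -0.999, 0.001], [-0.999, 0.052, -0.001], [0.001, -0.001, -1.0]]
contact_force: [0.6, -0.9, 0.2]
gripper_width: 0.0855
```

```bash
python3 - <<'E'
from h import *
st()
s=imaging.get_image("scene");t=imaging.get_image("top"); p=readout.get_obs()["ee_pos"]
zoom("scene",s,140,80,100,120,5,"a6.png",[p])
zoom("top",t,330,195,80,75,8,"a7.png",[p])
plan([((.377,-.2633,.045),Rdown(-92.8),20)])
E
```

```text
t 2.85 pos [ 0.3785 -0.2642  0.0536] az -92.96 z [ 0.001 -0.001 -1.   ] F [ 0.6 -0.9  0.2] w 0.0855
1 twist [[-0.003, -0.0019, -0.0029]] 
  translation [[-1.4, 2.5, 9.7]]
```

```bash
python3 - <<'E'
from h import *
for z in (.07,.08,.09,.10,.11): print(z,px("scene",[(.381,-.313,z),(.376,-.215,z)]).round(1).tolist(),px("top",[(.376,-.189,z+.06)]).round(1).tolist())
E
```

```text
0.07 [[190.5, 177.8], [224.7, 182.1]] [[340.6, 243.6]]
0.08 [[190.1, 174.8], [224.5, 179.1]] [[341.0, 243.2]]
0.09 [[189.7, 171.7], [224.2, 176.0]] [[341.3, 242.8]]
0.1 [[189.2, 168.7], [224.0, 172.9]] [[341.7, 242.4]]
0.11 [[188.8, 165.6], [223.7, 169.8]] [[342.1, 242.0]]
```

Request:
step_arm(twist=[[-0.003, -0.002, 0], [0, 0, 0], [0, 0, 0], [0, 0, 0], [0, 0, 0], [0, 0, 0]], translation=[[-1.2, 1.5, 7], [0, 0, 0], [0, 0, 0], [0, 0, 0], [0, 0, 0], [0, 0, 0]], jaw=[1, 0.6, 0.5, 0.45, 0.45, 0.45], squeeze=40)

```text
clock: 3.55
ee_pos: [0.3786, -0.2639, 0.0481]
ee_rot: [[-0.052, -0.999, 0.001], [-0.999, 0.052, -0.001], [0.001, -0.002, -1.0]]
contact_force: [0.4, -0.6, -0.8]
gripper_width: 0.0386
```

```bash
python3 - <<'E'
from h import *
st()
s=imaging.get_image("scene"); p=readout.get_obs()["ee_pos"]
zoom("scene",s,160,120,80,80,7,"a8.png",[p])
plan([((.377,-.2633,.045),Rdown(-92.8),20)])
E
```

```text
t 3.55 pos [ 0.3786 -0.2639  0.0481] az -92.97 z [ 0.001 -0.001 -1.   ] F [ 0.4 -0.6 -0.8] w 0.0386
1 twist [[-0.0016, -0.0007, -0.0029]] 
  translation [[-0.5, 1.7, 3.1]]
```

Request:
step_arm(twist=[[-0.0016, 0, 0], [0, 0, 0], [0, 0, 0], [0, 0, 0], [0, 0, 0], [0, 0, 0]], translation=[[-0.5, 1.5, -3], [0, 0, 0], [0, 0, 0], [0, 0, 0], [0, 0, 0], [0, 0, 0]], jaw=[0.4, 0.2, 0, 0, 0, 0], squeeze=60)

```text
clock: 4.2
ee_pos: [0.3773, -0.2637, 0.0519]
ee_rot: [[-0.052, -0.999, 0.001], [-0.999, 0.052, -0.002], [0.002, -0.001, -1.0]]
contact_force: [-0.4, 0.9, 0.7]
gripper_width: 0.0218
```

```bash
python3 - <<'E'
from h import *
st()
s=imaging.get_image("scene"); p=readout.get_obs()["ee_pos"]
zoom("scene",s,160,120,80,80,7,"a9.png",[p])
E
```

```text
t 4.2 pos [ 0.3773 -0.2637  0.0519] az -92.98 z [ 0.001 -0.002 -1.   ] F [-0.4  0.9  0.7] w 0.0218
```

Request:
step_arm(twist=[[0, 0, 0], [0, 0, 0], [0, 0, 0], [0, 0, 0], [0, 0, 0]], translation=[[0, 0, 0], [0, 0, 0], [0, 0, -5], [0, 0, -10], [0, 0, -12]], jaw=[0, 0, 0, 0, 0], squeeze=60)

```text
clock: 4.75
ee_pos: [0.3755, -0.2626, 0.0786]
ee_rot: [[-0.052, -0.999, -0.004], [-0.999, 0.052, 0.001], [-0.001, 0.004, -1.0]]
contact_force: [0.5, -1.3, -2.3]
gripper_width: 0.0218
```

```bash
python3 - <<'E'
from h import *
st()
s=imaging.get_image("scene"); p=readout.get_obs()["ee_pos"]
zoom("scene",s,160,100,80,100,6,"a10.png",[p])
plan([((.377,-.2633,.145),Rdown(-92.8),15)])
E
```

```text
t 4.75 pos [ 0.3755 -0.2626  0.0786] az -92.96 z [-0.004  0.001 -1.   ] F [ 0.5 -1.3 -2.3] w 0.0218
5 twist [[0.0, -0.0002, -0.0006], [0.0, -0.0002, -0.0006], [0.0, -0.0002, -0.0006], [0.0, -0.0002, -0.0006], [0.0, -0.0002, -0.0006]] 
  translation [[-0.0, -0.0, -12.9], [-0.0, -0.0, -12.9], [-0.0, -0.0, -12.9], [-0.0, -0.0, -12.9], [-0.0, -0.0, -12.9]]
```

Request:
step_arm(twist=[[0, 0, 0], [0, 0, 0], [0, 0, 0], [0, 0, 0], [0, 0, 0], [0, 0, 0]], translation=[[0, -1, -14], [0, -1, -14], [0, 0, -14], [0, 0, -14], [0, 0, -14], [0, 0, 0]], jaw=[0, 0, 0, 0, 0, 0])

```text
clock: 5.4
ee_pos: [0.38, -0.2635, 0.1576]
ee_rot: [[-0.052, -0.999, 0.004], [-0.999, 0.052, -0.004], [0.003, -0.004, -1.0]]
contact_force: [0.4, -0.1, -2.1]
gripper_width: 0.0221
```

```bash
python3 - <<'E'
from h import *
st()
plan([((.4045,-.350,.152),Rdown(-92.8),15)])
E
```

```text
t 5.4 pos [ 0.38   -0.2635  0.1576] az -92.97 z [ 0.004 -0.004 -1.   ] F [ 0.4 -0.1 -2.1] w 0.0221
6 twist [[-0.0007, -0.0006, -0.0005], [-0.0007, -0.0006, -0.0005], [-0.0007, -0.0006, -0.0005], [-0.0007, -0.0006, -0.0005], [-0.0007, -0.0006, -0.0005], [-0.0007, -0.0006, -0.0005]] 
  translation [[14.2, -4.8, 1.0], [14.2, -4.8, 1.0], [14.2, -4.8, 1.0], [14.2, -4.8, 1.0], [14.2, -4.8, 1.0], [14.2, -4.8, 1.0]]
```

Request:
step_arm(twist=[[-0.0015, -0.001, 0], [-0.0015, -0.001, 0], [0, 0, 0], [0, 0, 0], [0, 0, 0], [0, 0, 0], [0, 0, 0]], translation=[[14, -4.8, 0], [14, -4.8, 0], [14, -4.8, 0], [14, -4.8, 0], [14, -4.8, 0], [8, -3, 0], [0, 0, 0]], jaw=[0, 0, 0, 0, 0, 0, 0])

```text
clock: 6.1
ee_pos: [0.4032, -0.3515, 0.1546]
ee_rot: [[-0.054, -0.999, -0.002], [-0.999, 0.054, 0.0], [0.0, 0.002, -1.0]]
contact_force: [0.5, 0.3, -0.7]
gripper_width: 0.0217
```

```bash
python3 - <<'E'
from h import *
st()
s=imaging.get_image("scene");t=imaging.get_image("top"); p=readout.get_obs()["ee_pos"]
zoom("scene",s,145,110,80,80,7,"d1.png",[p])
zoom("top",t,340,195,80,75,8,"d2.png",[p])
plan([((.4045,-.350,.152),Rdown(-92.8),15)])
E
```

```text
t 6.1 pos [ 0.4032 -0.3515  0.1546] az -93.12 z [-0.002  0.    -1.   ] F [ 0.5  0.3 -0.7] w 0.0217
1 twist [[0.0029, 0.0007, -0.0043]] 
  translation [[0.0, -1.7, 2.7]]
```

```bash
python3 - <<'E'
from h import *
print(px("scene",[(.4032,-.3515,.1126),(.4032,-.3515,.1766),(.4045,-.35,.1126)]))
print(plane("scene",[(171.6,165.2)],.1126),plane("scene",[(168.3,144.3)],.1766+.003))
E
```

```text
[[171.8883389  167.02605749]
 [168.28532798 146.13459389]
 [172.19577776 167.36249155]]
[[ 0.39512071 -0.35614888  0.1126    ]] [[ 0.3992334  -0.35287042  0.1796    ]]
```

Request:
step_arm(twist=[[0.003, 0.001, -0.003], [0, 0, 0], [0, 0, 0]], translation=[[0, -1.5, 12], [0, 0, 12], [0, 0, 0]], jaw=[0, 0, 0])

```text
clock: 6.5
ee_pos: [0.4042, -0.3477, 0.1286]
ee_rot: [[-0.047, -0.999, -0.0], [-0.999, 0.047, 0.001], [-0.001, 0.0, -1.0]]
contact_force: [-1.0, 0.3, -1.5]
gripper_width: 0.0214
```

```bash
python3 - <<'E'
from h import *
st()
s=imaging.get_image("scene"); p=readout.get_obs()["ee_pos"]
zoom("scene",s,150,130,55,60,10,"d3.png",[p-[0,0,.042],(.4045,-.35,.08)])
print(px("scene",[p-[0,0,.042]]))
E
```

```text
t 6.5 pos [ 0.4042 -0.3477  0.1286] az -92.72 z [-0.     0.001 -1.   ] F [-1.   0.3 -1.5] w 0.0214
[[174.24500749 175.36365217]]
```

```bash
python3 - <<'E'
from h import *
im=np.mean([imaging.get_image("scene").astype(float) for _ in range(4)],0)
g=np.clip((im.mean(2)-55)*4,0,255).astype(np.uint8)
zoom("scene",cv2.merge([g]*3),155,155,45,40,15,"d4.png")
E
```

Request:
step_arm(twist=[[0, 0, 0], [0, 0, 0], [0, 0, 0], [0, 0, 0]], translation=[[2, 0, 4], [0, 0, 4], [0, 0, 4], [0, 0, 0]], jaw=[0, 0, 0, 0])

```text
clock: 7.15
ee_pos: [0.4063, -0.3523, 0.1191]
ee_rot: [[-0.049, -0.999, 0.005], [-0.999, 0.049, -0.004], [0.004, -0.005, -1.0]]
contact_force: [-0.7, -0.1, -0.7]
gripper_width: 0.0217
```

```bash
python3 - <<'E'
from h import *
st()
im=np.mean([imaging.get_image("scene").astype(float) for _ in range(2)],0)
g=np.clip((im.mean(2)-45)*3,0,255).astype(np.uint8)
zoom("scene",cv2.merge([g]*3),150,135,50,55,10,"d5.png")
E
```

```text
t 7.15 pos [ 0.4063 -0.3523  0.1191] az -92.78 z [ 0.005 -0.004 -1.   ] F [-0.7 -0.1 -0.7] w 0.0217
```

Request:
step_arm(twist=[[-0.005, -0.004, 0], [0, 0, 0], [0, 0, 0], [0, 0, 0]], translation=[[-5, 1.5, 3], [0, 0, 6], [0, 0, 6], [0, 0, 0]], jaw=[0, 0, 0, 0])

```text
clock: 7.65
ee_pos: [0.4055, -0.3468, 0.1035]
ee_rot: [[-0.048, -0.999, 0.001], [-0.999, 0.048, 0.0], [-0.0, -0.001, -1.0]]
contact_force: [-0.3, 0.5, -2.6]
gripper_width: 0.0219
```

```bash
python3 - <<'E'
from h import *
st()
im=np.mean([imaging.get_image("scene").astype(float) for _ in range(2)],0)
g=np.clip((im.mean(2)-45)*3,0,255).astype(np.uint8)
zoom("scene",cv2.merge([g]*3),150,135,50,60,10,"d6.png")
E
```

```text
t 7.65 pos [ 0.4055 -0.3468  0.1035] az -92.76 z [ 0.001  0.    -1.   ] F [-0.3  0.5 -2.6] w 0.0219
```

Request:
step_arm(twist=[[0, 0, 0], [0, 0, 0], [0, 0, 0], [0, 0, 0], [0, 0, 0], [0, 0, 0]], translation=[[0, 0, 8], [0, 0, 8], [0, 0, 8], [0, 0, 7], [0, 0, 5], [0, 0, 0]], jaw=[0, 0, 0, 0, 0, 0])

```text
clock: 8.35
ee_pos: [0.4059, -0.3474, 0.0648]
ee_rot: [[-0.049, -0.999, 0.002], [-0.999, 0.049, -0.0], [0.0, -0.002, -1.0]]
contact_force: [-0.4, 0.5, -1.0]
gripper_width: 0.0218
```

```bash
python3 - <<'E'
from h import *
st()
im=np.mean([imaging.get_image("scene").astype(float) for _ in range(2)],0)
g=np.clip((im.mean(2)-45)*3,0,255).astype(np.uint8)
zoom("scene",cv2.merge([g]*3),150,135,50,60,10,"d7.png")
E
```

```text
t 8.35 pos [ 0.4059 -0.3474  0.0648] az -92.79 z [ 0.002 -0.    -1.   ] F [-0.4  0.5 -1. ] w 0.0218
```

Request:
step_arm(twist=[[0, 0, 0], [0, 0, 0], [0, 0, 0]], translation=[[0, 0, 4], [0, 0, 2.5], [0, 0, 0]], jaw=[0, 0, 0])

```text
clock: 8.75
ee_pos: [0.4072, -0.3484, 0.0595]
ee_rot: [[-0.049, -0.999, 0.004], [-0.999, 0.049, -0.003], [0.002, -0.005, -1.0]]
contact_force: [-0.2, -1.2, -1.5]
gripper_width: 0.0223
```

Request:
step_arm(twist=[[-0.004, -0.002, 0], [0, 0, 0], [0, 0, 0]], translation=[[0, 1, 2], [0, 0, 2], [0, 0, 0]], jaw=[0, 0, 0])

```text
clock: 9.05
ee_pos: [0.407, -0.3489, 0.0584]
ee_rot: [[-0.049, -0.999, 0.001], [-0.999, 0.049, -0.001], [0.001, -0.001, -1.0]]
contact_force: [-0.0, 1.0, -1.6]
gripper_width: 0.0221
```

Request:
step_arm(twist=[[0, 0, 0], [0, 0, 0], [0, 0, 0]], translation=[[0, 0.5, 3], [0, 0, 3], [0, 0, 0]], jaw=[0, 0, 0])

```text
clock: 9.35
ee_pos: [0.4079, -0.3496, 0.0586]
ee_rot: [[-0.05, -0.999, 0.002], [-0.999, 0.05, -0.003], [0.003, -0.003, -1.0]]
contact_force: [0.4, 0.1, -2.0]
gripper_width: 0.0217
```

```bash
python3 - <<'E'
from h import *
st()
im=np.mean([imaging.get_image("scene").astype(float) for _ in range(2)],0)
g=np.clip((im.mean(2)-45)*3,0,255).astype(np.uint8)
zoom("scene",cv2.merge([g]*3),150,135,50,60,10,"d8.png")
E
```

```text
t 9.35 pos [ 0.4079 -0.3496  0.0586] az -92.85 z [ 0.002 -0.003 -1.   ] F [ 0.4  0.1 -2. ] w 0.0217
```

Request:
step_arm(twist=[[0, 0, 0], [0, 0, 0], [0, 0, 0], [0, 0, 0], [0, 0, 0], [0, 0, 0], [0, 0, 0], [0, 0, 0]], translation=[[0, 0, 3], [0, 0, 0], [0, 0, 0], [0, 0, 0], [0, 0, 0], [0, 0, -10], [0, 0, -30], [0, 0, -40]], jaw=[0, 0.35, 0.6, 0.8, 0.8, 0.8, 0.8, 0.8])

```text
clock: 10.25
ee_pos: [0.4039, -0.3466, 0.1335]
ee_rot: [[-0.05, -0.999, -0.009], [-0.999, 0.05, 0.006], [-0.006, 0.009, -1.0]]
contact_force: [-0.3, -0.5, 0.3]
gripper_width: 0.0683
```

Request:
step_arm(twist=[[0, 0, 0], [0, 0, 0], [0, 0, 0]], translation=[[0, 0, -40], [0, 0, -30], [0, 0, 0]], jaw=[0.8, 0.8, 0.8])

```text
clock: 10.55
ee_pos: [0.4071, -0.3489, 0.2129]
ee_rot: [[-0.05, -0.999, -0.0], [-0.999, 0.05, -0.0], [0.0, 0.0, -1.0]]
contact_force: [-0.5, 0.7, -0.6]
gripper_width: 0.0682
```

```bash
python3 - <<'E'
from h import *
st()
s=imaging.get_image("scene")
zoom("scene",s,150,120,75,75,8,"d9.png")
E
```

```text
t 10.55 pos [ 0.4071 -0.3489  0.2129] az -92.86 z [-0. -0. -1.] F [-0.5  0.7 -0.6] w 0.0682
```

```bash
python3 - <<'E'
from h import *
np.set_printoptions(precision=4,suppress=True)
print(plane("top",[(364.2,244.5)],.074),plane("scene",[(207,177.2)],.074))
t=imaging.get_image("top"); cv2.imwrite("pics/t2.png",t)
zoom("top",t,335,195,80,75,8,"d10.png")
E
```

```text
[[ 0.3772 -0.2659  0.074 ]] [[ 0.3718 -0.2678  0.074 ]]
```

```bash
python3 - <<'E'
from h import *
np.set_printoptions(precision=4,suppress=True)
s=cv2.imread("pics/scene0.png")
b=s.astype(int); print(s[285,320],s[280,210])
m=((abs(b[...,2]-b[280,285:290,2].mean())<16)&(abs(b[...,0]-b[280,285:290,0].mean())<16)).astype(np.uint8)
m=cv2.morphologyEx(m,cv2.MORPH_OPEN,np.ones((3,3)))
n,l,st_,ce=cv2.connectedComponentsWithStats(m)
for i in range(1,n):
    if 150<st_[i,4]<900 and 185<ce[i][0]<380 and 240<ce[i][1]<320:
        c,_=cv2.findContours((l==i).astype(np.uint8),0,2); a=cv2.approxPolyDP(c[0],4,True)[:,0]
        print(st_[i,4],ce[i],plane("scene",[ce[i]],.010)[0,:2],plane("scene",a,.01)[:,:2].round(3).tolist())
plan([((.438,-.270,.10),Rdown(-92.5),25)])
E
```

```text
[120 117 118] [59 57 59]
474 [215.327 266.865] [ 0.6276 -0.1519] [[0.59, -0.175], [0.665, -0.17], [0.661, -0.13], [0.59, -0.134]]
648 [248.8503 272.5864] [ 0.625  -0.0709] [[0.576, -0.096], [0.671, -0.089], [0.669, -0.048], [0.572, -0.052]]
620 [283.0935 278.5323] [0.6228 0.0098] [[0.579, -0.016], [0.665, -0.01], [0.663, 0.033], [0.574, 0.029]]
516 [318.2519 284.0523] [0.6187 0.0901] [[0.592, 0.059], [0.647, 0.063], [0.643, 0.12], [0.59, 0.115]]
709 [354.268  290.8632] [0.6179 0.1707] [[0.573, 0.145], [0.661, 0.149], [0.66, 0.193], [0.573, 0.193]]
6 twist [[0.0011, 0.0007, -0.001], [0.0011, 0.0007, -0.001], [0.0011, 0.0007, -0.001], [0.0011, 0.0007, -0.001], [0.0011, 0.0007, -0.001], [0.0011, 0.0007, -0.001]] 
  translation [[-13.1, -5.0, 18.2], [-13.1, -5.0, 18.2], [-13.1, -5.0, 18.2], [-13.1, -5.0, 18.1], [-13.1, -5.0, 18.1], [-13.1, -5.0, 18.1]]
```

Request:
step_arm(twist=[[0.001, 0, -0.001], [0.001, 0, -0.001], [0.001, 0, -0.001], [0.001, 0, -0.001], [0.001, 0, -0.001], [0, 0, 0], [0, 0, 0]], translation=[[-16, -6, 10], [-16, -6, 15], [-16, -6, 20], [-13, -5, 20], [-9, -4, 20], [-4, -2, 10], [0, 0, 0]], jaw=[0.65, 0.65, 0.65, 0.65, 0.65, 0.65, 0.65])

```text
clock: 11.35
ee_pos: [0.4299, -0.2684, 0.1014]
ee_rot: [[-0.046, -0.999, -0.017], [-0.999, 0.046, 0.013], [-0.012, 0.017, -1.0]]
contact_force: [0.3, 0.2, -0.4]
gripper_width: 0.0557
```

```bash
python3 - <<'E'
from h import *
st()
plan([((.438,-.2695,.06),Rdown(-92.5),15)])
E
```

```text
t 11.35 pos [ 0.4299 -0.2684  0.1014] az -92.65 z [-0.017  0.013 -1.   ] F [ 0.3  0.2 -0.4] w 0.0557
3 twist [[0.0058, 0.0042, -0.0009], [0.0058, 0.0042, -0.0009], [0.0058, 0.0042, -0.0009]] 
  translation [[0.4, -3.0, 13.7], [0.4, -2.9, 13.8], [0.3, -2.8, 13.8]]
```

Request:
step_arm(twist=[[0.006, 0.004, -0.001], [0.006, 0.004, -0.001], [0.006, 0.004, -0.001], [0, 0, 0]], translation=[[0, -3, 14], [0, -3, 14], [0, -3, 10], [0, 0, 0]], jaw=[0.65, 0.65, 0.65, 0.65])

```text
clock: 11.75
ee_pos: [0.4381, -0.2712, 0.0627]
ee_rot: [[-0.046, -0.999, 0.001], [-0.999, 0.046, -0.002], [0.002, -0.001, -1.0]]
contact_force: [-1.0, -0.5, 0.2]
gripper_width: 0.0553
```

```bash
python3 - <<'E'
from h import *
st()
s=imaging.get_image("scene");t=imaging.get_image("top");p=readout.get_obs()["ee_pos"]
zoom("scene",s,150,120,75,85,7,"e1.png",[p]);zoom("top",t,335,195,80,75,8,"e2.png",[p])
plan([((.438,-.2695,.03),Rdown(-92.5),15)])
E
```

```text
t 11.75 pos [ 0.4381 -0.2712  0.0627] az -92.64 z [ 0.001 -0.002 -1.   ] F [-1.  -0.5  0.2] w 0.0553
3 twist [[-0.001, -0.0009, -0.0009], [-0.001, -0.0009, -0.0009], [-0.001, -0.0009, -0.0009]] 
  translation [[-0.8, 0.4, 11.3], [-0.8, 0.4, 11.3], [-0.8, 0.4, 11.3]]
```

Request:
step_arm(twist=[[-0.002, -0.002, 0], [0, 0, 0], [0, 0, 0], [0, 0, 0]], translation=[[-1.5, -1, 12], [0, -0.5, 12], [0, 0, 8], [0, 0, 0]], jaw=[0.65, 0.65, 0.65, 0.65])

```text
clock: 12.25
ee_pos: [0.4417, -0.2716, 0.0309]
ee_rot: [[-0.047, -0.999, 0.004], [-0.999, 0.047, -0.002], [0.002, -0.004, -1.0]]
contact_force: [-0.6, 0.2, -0.1]
gripper_width: 0.0555
```

```bash
python3 - <<'E'
from h import *
st()
s=imaging.get_image("scene");t=imaging.get_image("top");p=readout.get_obs()["ee_pos"]
zoom("scene",s,150,130,75,85,7,"e3.png",[p])
plan([((.438,-.2695,.015),Rdown(-92.5),15)])
E
```

```text
t 12.25 pos [ 0.4417 -0.2716  0.0309] az -92.71 z [ 0.004 -0.002 -1.   ] F [-0.6  0.2 -0.1] w 0.0555
2 twist [[-0.0026, -0.0015, -0.0019], [-0.0026, -0.0015, -0.0019]] 
  translation [[-1.2, 2.3, 8.5], [-1.2, 2.3, 8.5]]
```

```bash
python3 - <<'E'
from h import *
for z in (.05,.06,.07,.08,.09,.1,.11,.12): print(z,px("scene",[(.442,-.238,z),(.442,-.345,z),(.442,-.27,z),(.442-.04,-.27,z)]).round(1).tolist())
E
```

```text
0.05 [[208.5, 200.8], [171.2, 194.5], [197.3, 198.9], [203.0, 190.3]]
0.06 [[208.2, 197.7], [170.6, 191.5], [196.8, 195.9], [202.6, 187.4]]
0.07 [[207.9, 194.7], [170.1, 188.5], [196.4, 192.8], [202.2, 184.4]]
0.08 [[207.5, 191.6], [169.5, 185.4], [196.0, 189.8], [201.9, 181.3]]
0.09 [[207.2, 188.5], [169.0, 182.3], [195.6, 186.7], [201.5, 178.3]]
0.1 [[206.8, 185.4], [168.4, 179.2], [195.2, 183.5], [201.1, 175.2]]
0.11 [[206.4, 182.2], [167.8, 176.1], [194.8, 180.3], [200.7, 172.0]]
0.12 [[206.1, 179.0], [167.3, 172.9], [194.3, 177.1], [200.3, 168.9]]
```

Request:
step_arm(twist=[[-0.003, -0.002, -0.003], [0, 0, 0], [0, 0, 0]], translation=[[-1, 0, 9], [0, 1, 6], [0, 0, 0]], jaw=[0.65, 0.65, 0.65])

```text
clock: 12.65
ee_pos: [0.4421, -0.2713, 0.0164]
ee_rot: [[-0.044, -0.999, 0.003], [-0.999, 0.044, -0.002], [0.002, -0.003, -1.0]]
contact_force: [0.0, -0.3, -0.9]
gripper_width: 0.0554
```

```bash
python3 - <<'E'
from h import *
st()
E
```

```text
t 12.65 pos [ 0.4421 -0.2713  0.0164] az -92.53 z [ 0.003 -0.002 -1.   ] F [ 0.  -0.3 -0.9] w 0.0554
```

Request:
step_arm(twist=[[0, 0, 0], [0, 0, 0], [0, 0, 0], [0, 0, 0], [0, 0, 0], [0, 0, 0]], translation=[[-1, 0, 0], [0, 0, 0], [0, 0, 0], [0, 0, 0], [0, 0, 0], [0, 0, 0]], jaw=[0.5, 0.3, 0.2, 0, 0, 0], squeeze=100)

```text
clock: 13.25
ee_pos: [0.4422, -0.2697, 0.0167]
ee_rot: [[-0.044, -0.999, 0.003], [-0.999, 0.044, -0.001], [0.001, -0.003, -1.0]]
contact_force: [-0.1, 1.1, -0.3]
gripper_width: 0.0378
```

```bash
python3 - <<'E'
from h import *
st()
s=imaging.get_image("scene");p=readout.get_obs()["ee_pos"]
zoom("scene",s,150,130,75,85,7,"e4.png",[p])
E
```

```text
t 13.25 pos [ 0.4422 -0.2697  0.0167] az -92.53 z [ 0.003 -0.001 -1.   ] F [-0.1  1.1 -0.3] w 0.0378
```

Request:
step_arm(twist=[[0, 0, 0], [0, 0, 0], [0, 0, 0], [0, 0, 0], [0, 0, 0], [0, 0, 0], [0, 0, 0]], translation=[[0, 0, -6], [0, 0, -12], [0, 0, -18], [0, 0, -20], [0, 0, -20], [0, 0, -20], [0, 0, 0]], jaw=[0, 0, 0, 0, 0, 0, 0])

```text
clock: 14.0
ee_pos: [0.4397, -0.2687, 0.1175]
ee_rot: [[-0.044, -0.999, 0.0], [-0.999, 0.044, 0.0], [-0.0, -0.0, -1.0]]
contact_force: [0.4, -0.0, -4.0]
gripper_width: 0.0376
```

```bash
python3 - <<'E'
from h import *
st()
s=imaging.get_image("scene");p=readout.get_obs()["ee_pos"]
zoom("scene",s,140,90,90,110,5,"e5.png",[p])
E
```

```text
t 14.0 pos [ 0.4397 -0.2687  0.1175] az -92.52 z [ 0.  0. -1.] F [ 0.4 -0.  -4. ] w 0.0376
```

```bash
python3 - <<'E'
from h import *
plan([((.6647,-.0694,.12),Rdown(-88.3),35)])
E
```

```text
9 twist [[0.0002, 0.0002, -0.0082], [0.0002, 0.0002, -0.0082], [0.0002, 0.0002, -0.0082], [0.0002, 0.0002, -0.0082], [0.0002, 0.0002, -0.0082], [0.0002, 0.0002, -0.0082], [0.0002, 0.0002, -0.0082], [0.0002, 0.0002, -0.0082], [0.0002, 0.0002, -0.0082]] 
  translation [[-23.2, -24.1, -0.5], [-23.0, -24.3, -0.5], [-22.8, -24.5, -0.5], [-22.6, -24.7, -0.5], [-22.4, -24.9, -0.5], [-22.2, -25.1, -0.5], [-22.0, -25.2, -0.4], [-21.8, -25.4, -0.4], [-21.5, -25.6, -0.4]]
```

Request:
step_arm(twist=[[0, 0, -0.008], [0, 0, -0.008], [0, 0, -0.008], [0, 0, -0.008], [0, 0, -0.008], [0, 0, -0.008], [0, 0, -0.008], [0, 0, -0.008]], translation=[[-15, -16, -2], [-23, -24, -1], [-23, -24.5, -1], [-22.6, -24.7, -1], [-22.4, -24.9, -0.5], [-22, -25, -0.5], [-22, -25, -0.5], [-21, -25, -0.5]], jaw=[0, 0, 0, 0, 0, 0, 0, 0])

```text
clock: 14.85
ee_pos: [0.6236, -0.1005, 0.109]
ee_rot: [[0.009, -1.0, -0.025], [-1.0, -0.009, 0.003], [-0.003, 0.025, -1.0]]
contact_force: [0.6, -0.2, -3.4]
gripper_width: 0.0376
```

```bash
python3 - <<'E'
from h import *
st()
plan([((.6647,-.0694,.10),Rdown(-88.3),20)])
E
```

```text
t 14.85 pos [ 0.6236 -0.1005  0.109 ] az -89.48 z [-0.025  0.003 -1.   ] F [ 0.6 -0.2 -3.4] w 0.0376
3 twist [[0.0083, 0.0011, -0.0069], [0.0083, 0.0011, -0.0069], [0.0083, 0.0011, -0.0069]] 
  translation [[-10.2, -13.9, 2.7], [-10.1, -13.9, 2.8], [-10.1, -14.0, 2.9]]
```

Request:
step_arm(twist=[[0.008, 0.001, -0.007], [0.008, 0.001, -0.007], [0.006, 0, -0.005], [0, 0, 0], [0, 0, 0]], translation=[[-10, -14, 0], [-8, -12, 2], [-4, -6, 2], [0, 0, 0], [0, 0, 0]], jaw=[0, 0, 0, 0, 0])

```text
clock: 15.35
ee_pos: [0.6542, -0.0743, 0.0984]
ee_rot: [[0.034, -0.999, -0.011], [-0.999, -0.034, 0.003], [-0.003, 0.01, -1.0]]
contact_force: [-0.4, -1.2, -3.2]
gripper_width: 0.0381
```

```bash
python3 - <<'E'
from h import *
st()
plan([((.6647,-.0694,.05),Rdown(-88.3),20)])
E
```

```text
t 15.35 pos [ 0.6542 -0.0743  0.0984] az -88.07 z [-0.011  0.003 -1.   ] F [-0.4 -1.2 -3.2] w 0.0381
3 twist [[0.0035, 0.001, 0.0013], [0.0035, 0.001, 0.0013], [0.0035, 0.001, 0.0013]] 
  translation [[-1.5, -3.7, 16.1], [-1.5, -3.7, 16.1], [-1.5, -3.6, 16.1]]
```

Request:
step_arm(twist=[[0.004, 0.001, 0], [0.004, 0.001, 0], [0.003, 0, 0], [0, 0, 0], [0, 0, 0]], translation=[[-1.5, -3.7, 13], [-1.5, -3.7, 13], [-1.5, -3.5, 11], [0, 0, 0], [0, 0, 0]], jaw=[0, 0, 0, 0, 0])

```text
clock: 15.85
ee_pos: [0.6627, -0.0738, 0.0572]
ee_rot: [[0.028, -1.0, -0.002], [-1.0, -0.028, -0.002], [0.002, 0.002, -1.0]]
contact_force: [0.4, 0.4, -2.9]
gripper_width: 0.0377
```

```bash
python3 - <<'E'
from h import *
st()
s=imaging.get_image("scene");t=imaging.get_image("top");p=readout.get_obs()["ee_pos"]
zoom("scene",s,190,200,100,90,6,"f1.png",[p]);zoom("top",t,260,130,85,75,8,"f2.png",[p])
plan([((.6647,-.0694,.0),Rdown(-88.3),20)])
E
```

```text
t 15.85 pos [ 0.6627 -0.0738  0.0572] az -88.38 z [-0.002 -0.002 -1.   ] F [ 0.4  0.4 -2.9] w 0.0377
3 twist [[0.0005, -0.0005, -0.0004], [0.0005, -0.0005, -0.0004], [0.0005, -0.0005, -0.0004]] 
  translation [[-1.4, -0.7, 19.2], [-1.4, -0.7, 19.2], [-1.4, -0.7, 19.2]]
```

```bash
python3 - <<'E'
from h import *
print(plane("scene",[(231,265.2),(248.5,268),(239.7,266.5)],.0805).round(4).tolist(), plane("scene",[(231,253),(247.5,256)],.1145).round(4).tolist())
E
```

```text
[[0.6763, -0.0923, 0.0805], [0.6746, -0.0541, 0.0805], [0.6752, -0.0733, 0.0805]] [[0.6738, -0.0911, 0.1145], [0.6735, -0.0555, 0.1145]]
```

Request:
step_arm(twist=[[0.001, -0.001, 0], [0, 0, 0], [0, 0, 0], [0, 0, 0], [0, 0, 0]], translation=[[-2.5, 0, 14], [0, 0, 14], [0, 0, 14], [0, 0, 8], [0, 0, 0]], jaw=[0, 0, 0, 0, 0])

```text
clock: 16.45
ee_pos: [0.6629, -0.0709, 0.0035]
ee_rot: [[0.029, -1.0, 0.0], [-1.0, -0.029, -0.001], [0.001, -0.0, -1.0]]
contact_force: [-0.8, -0.6, -3.7]
gripper_width: 0.0381
```

```bash
python3 - <<'E'
from h import *
st()
s=imaging.get_image("scene");p=readout.get_obs()["ee_pos"]
zoom("scene",s,190,210,100,90,6,"f3.png")
plan([((.663,-.0713,-.011),Rdown(-88.3),20)])
E
```

```text
t 16.45 pos [ 0.6629 -0.0709  0.0035] az -88.37 z [ 0.    -0.001 -1.   ] F [-0.8 -0.6 -3.7] w 0.0381
1 twist [[-0.0006, -0.0006, -0.0012]] 
  translation [[0.5, 0.1, 15.0]]
```

Request:
step_arm(twist=[[0, 0, 0], [0, 0, 0], [0, 0, 0], [0, 0, 0]], translation=[[0, 0, 7], [0, 0, 5], [0, 0, 4], [0, 0, 0]], jaw=[0, 0, 0, 0])

```text
clock: 16.9
ee_pos: [0.6644, -0.071, -0.0122]
ee_rot: [[0.028, -1.0, 0.003], [-1.0, -0.028, -0.001], [0.001, -0.003, -1.0]]
contact_force: [0.4, 0.2, -4.0]
gripper_width: 0.0379
```

```bash
python3 - <<'E'
from h import *
st()
s=imaging.get_image("scene");p=readout.get_obs()["ee_pos"]
zoom("scene",s,190,210,100,90,6,"f4.png")
E
```

```text
t 16.9 pos [ 0.6644 -0.071  -0.0122] az -88.38 z [ 0.003 -0.001 -1.   ] F [ 0.4  0.2 -4. ] w 0.0379
```

Request:
step_arm(twist=[[-0.003, -0.001, 0], [0, 0, 0], [0, 0, 0]], translation=[[0, 2, 2.5], [0, 0, 2], [0, 0, 0]], jaw=[0, 0, 0])

```text
clock: 17.25
ee_pos: [0.6643, -0.071, -0.0125]
ee_rot: [[0.028, -1.0, 0.003], [-1.0, -0.028, -0.0], [0.0, -0.003, -1.0]]
contact_force: [0.3, 0.3, -4.6]
gripper_width: 0.0382
```

Request:
step_arm(twist=[[0, 0, 0], [0, 0, 0]], translation=[[0, 2, 5], [0, 0, 0]], jaw=[0, 0])

```text
clock: 17.45
ee_pos: [0.6657, -0.071, -0.012]
ee_rot: [[0.028, -1.0, 0.01], [-1.0, -0.028, -0.001], [0.001, -0.01, -1.0]]
contact_force: [-0.9, 0.2, -4.5]
gripper_width: 0.0376
```

```bash
python3 - <<'E'
from h import *
o=readout.get_obs();print(o["joints"].round(3),o["joint_efforts"].round(1),o["wrist_torque"].round(2));st()
s=imaging.get_image("scene")
zoom("scene",s,220,250,50,50,12,"f5.png")
E
```

```text
[ 0.249  0.64  -0.291  1.66   0.228  0.865 -1.678] [ -0.1 -57.4  -3.7 -22.3   0.    0.1  -0. ] [ 0.02 -0.09 -0.03]
t 17.45 pos [ 0.6657 -0.071  -0.012 ] az -88.42 z [ 0.01  -0.001 -1.   ] F [-0.9  0.2 -4.5] w 0.0376
```

Request:
step_arm(twist=[[0, 0, 0], [0, 0, 0], [0, 0, 0], [0, 0, 0], [0, 0, 0], [0, 0, 0], [0, 0, 0], [0, 0, 0]], translation=[[0, 0, 0], [0, 0, 0], [0, 0, 0], [0, 0, 0], [0, 0, -15], [0, 0, -30], [0, 0, -40], [0, 0, -40]], jaw=[0.45, 0.55, 0.65, 0.65, 0.65, 0.65, 0.8, 0.8])

```text
clock: 18.3
ee_pos: [0.6606, -0.0708, 0.1124]
ee_rot: [[0.028, -1.0, -0.001], [-1.0, -0.028, 0.0], [-0.0, 0.001, -1.0]]
contact_force: [-0.3, -0.2, -0.4]
gripper_width: 0.0682
```

Request:
step_arm(twist=[[0, 0, 0], [0, 0, 0], [0, 0, 0], [0, 0, 0]], translation=[[0, 15, -40], [0, 15, -20], [0, 15, 0], [0, 0, 0]], jaw=[1, 1, 1, 1])

```text
clock: 18.7
ee_pos: [0.6206, -0.0715, 0.1887]
ee_rot: [[0.029, -0.999, 0.02], [-1.0, -0.029, -0.001], [0.002, -0.02, -1.0]]
contact_force: [0.9, 0.4, -1.0]
gripper_width: 0.0854
```

```bash
python3 - <<'E'
from h import *
st()
s=imaging.get_image("scene");t=imaging.get_image("top")
cv2.imwrite("pics/g_s.png",s);cv2.imwrite("pics/g_t.png",t)
zoom("scene",s,190,220,100,90,6,"f6.png")
E
```

```text
t 18.7 pos [ 0.6206 -0.0715  0.1887] az -88.35 z [ 0.02  -0.001 -1.   ] F [ 0.9  0.4 -1. ] w 0.0854
```

```bash
python3 - <<'E'
from h import *
np.set_printoptions(precision=4,suppress=True)
P=plane("scene",[(232.8,278.3),(250,281.3),(244.7,246.5),(261.8,248.5)],.044);print(P,P.mean(0))
t=cv2.imread("pics/g_t.png");s=cv2.imread("pics/g_s.png")
zoom("top",t,205,190,90,60,8,"k1.png");zoom("scene",s,270,195,100,70,7,"k2.png")
E
```

```text
[[ 0.6795 -0.0892  0.044 ]
 [ 0.6783 -0.0508  0.044 ]
 [ 0.5785 -0.0945  0.044 ]
 [ 0.5748 -0.0537  0.044 ]] [ 0.6277 -0.0721  0.044 ]
```

```bash
python3 - <<'E'
from h import *
np.set_printoptions(precision=4,suppress=True)
def rep(n,uv,z,l):
    P=plane(n,uv,z); print(l,P[:,:2].tolist(),"mean",P.mean(0)[:2])
rep("top",[(263.7,208.5),(274.7,204.7),(279.3,217.8),(268.3,222)],.046,"stepped high top")
rep("top",[(268.8,223.5),(279.7,219.5),(284,232),(273,236)],.022,"stepped low top")
rep("scene",[(290,233.3),(305.5,232.2)],.046,"stepped +x top edge scene")
rep("top",[(219.4,206.7),(232,207.2),(230.3,236),(218.2,235)],.045,"plain top")
rep("scene",[(345.5,243.3),(361,246.5),(366.3,223),(352.3,220.2)],.045,"plain scene")
rep("scene",[(344,254.8),(359.5,258.3)],.0,"plain bottom scene")
E
```

```text
stepped high top [[0.5003501320020316, 0.034272594905246104], [0.5113342273715553, -2.524617031108775e-05], [0.4698949867517438, -0.01317323631128467], [0.45775469746829156, 0.02102260456067309]] mean [0.4848 0.0105]
stepped low top [[0.4566250160288645, 0.020218482754382892], [0.46831237521613, -0.014146935471649559], [0.4285546324212113, -0.02648800618376472], [0.41696545536034635, 0.008065825566984142]] mean [ 0.4426 -0.0031]
stepped +x top edge scene [[0.508206607538068, -0.0011483067146929593], [0.4945712484907846, 0.034678262309888006]] mean [0.5014 0.0168]
plain top [[0.5100566276773159, 0.17143353738663478], [0.5073806137045324, 0.13238531047816468], [0.41771873074042154, 0.13865740175023195], [0.4218351421577866, 0.17580934586815297]] mean [0.4642 0.1546]
plain scene [[0.5079309540215854, 0.13433976416871216], [0.5095366081111922, 0.17112696999777496], [0.4199173965058334, 0.17630427170003216], [0.4180119602771515, 0.1408920502541691]] mean [0.4638 0.1557]
plain bottom scene [[0.5008938314434124, 0.1347985881764244], [0.5032476756121185, 0.1728929792169293]] mean [0.5021 0.1538]
```

```bash
python3 - <<'E'
from h import *
plan([((.4735,.0073,.10),Rdown(-72.1),25)])
E
```

```text
8 twist [[-0.0026, -0.0005, -0.0354], [-0.0026, -0.0005, -0.0354], [-0.0026, -0.0005, -0.0354], [-0.0026, -0.0005, -0.0354], [-0.0026, -0.0005, -0.0354], [-0.0026, -0.0005, -0.0354], [-0.0026, -0.0005, -0.0354], [-0.0026, -0.0005, -0.0354]] 
  translation [[-10.4, 18.5, 10.6], [-11.0, 18.1, 10.6], [-11.6, 17.7, 10.7], [-12.2, 17.2, 10.7], [-12.8, 16.8, 10.8], [-13.4, 16.3, 10.8], [-14.0, 15.8, 10.9], [-14.5, 15.2, 10.9]]
```

Request:
step_arm(twist=[[-0.0026, -0.0005, -0.0354], [-0.0026, -0.0005, -0.0354], [-0.0026, -0.0005, -0.0354], [-0.0026, -0.0005, -0.0354], [-0.0026, -0.0005, -0.0354], [-0.0026, -0.0005, -0.0354], [-0.0026, -0.0005, -0.0354], [0, 0, 0]], translation=[[-10, 18.5, 8], [-11, 18, 11], [-11.6, 17.7, 11], [-12, 17, 11], [-12.8, 16.8, 11], [-13.4, 16.3, 11], [-12, 14, 11], [0, 0, 0]], jaw=[1, 1, 1, 1, 0.8, 0.8, 0.8, 0.8])

```text
clock: 19.6
ee_pos: [0.4931, -0.0015, 0.1047]
ee_rot: [[0.284, -0.959, -0.003], [-0.959, -0.284, 0.004], [-0.004, 0.002, -1.0]]
contact_force: [-0.3, -0.4, -0.5]
gripper_width: 0.0685
```

```bash
python3 - <<'E'
from h import *
st()
plan([((.4735,.0073,.05),Rdown(-72.1),17)])
E
```

```text
t 19.6 pos [ 0.4931 -0.0015  0.1047] az -73.49 z [-0.003  0.004 -1.   ] F [-0.3 -0.4 -0.5] w 0.0685
4 twist [[0.0005, 0.0011, -0.0061], [0.0005, 0.0011, -0.0061], [0.0005, 0.0011, -0.0061], [0.0005, 0.0011, -0.0061]] 
  translation [[-3.4, 4.1, 13.7], [-3.5, 4.0, 13.7], [-3.5, 4.0, 13.7], [-3.6, 4.0, 13.7]]
```

Request:
step_arm(twist=[[0, 0.001, -0.006], [0, 0.001, -0.006], [0, 0.001, -0.006], [0, 0.001, -0.005], [0, 0, 0], [0, 0, 0]], translation=[[-3.5, 4, 14], [-3.5, 4, 14], [-3.5, 4, 14], [-2, 2.5, 10], [0, 0, 0], [0, 0, 0]], jaw=[0.8, 0.8, 0.8, 0.8, 0.8, 0.8])

```text
clock: 20.2
ee_pos: [0.4844, 0.0057, 0.0525]
ee_rot: [[0.302, -0.953, 0.005], [-0.953, -0.302, 0.001], [0.0, -0.006, -1.0]]
contact_force: [-0.1, 0.0, 0.1]
gripper_width: 0.0682
```

```bash
python3 - <<'E'
from h import *
st()
s=imaging.get_image("scene");p=readout.get_obs()["ee_pos"]
zoom("scene",s,250,160,90,90,6,"l1.png",[p,p+[0,0,.04]])
plan([((.4735,.0073,-.021),Rdown(-72.1),15)])
E
```

```text
t 20.2 pos [0.4844 0.0057 0.0525] az -72.42 z [ 0.005  0.001 -1.   ] F [-0.1  0.   0.1] w 0.0682
5 twist [[-0.0011, -0.0001, -0.0011], [-0.0011, -0.0001, -0.0011], [-0.0011, -0.0001, -0.0011], [-0.0011, -0.0001, -0.0011], [-0.0011, -0.0001, -0.0011]] 
  translation [[-1.0, 2.1, 14.7], [-1.0, 2.1, 14.7], [-1.0, 2.0, 14.7], [-1.0, 2.0, 14.7], [-1.0, 2.0, 14.7]]
```

```bash
python3 - <<'E'
from h import *
print(plane("top",[(293,220),(293,240),(300.5,218.7)],.015).round(4).tolist())
E
```

```text
[[0.4667, -0.0558, 0.015], [0.4035, -0.0539, 0.015], [0.4701, -0.0795, 0.015]]
```

Request:
step_arm(twist=[[-0.001, 0, -0.001], [-0.001, 0, -0.001], [-0.001, 0, -0.001], [0, 0, 0], [0, 0, 0]], translation=[[-1.2, 4, 14], [-1.2, 4, 14], [-1.2, 3, 14], [0, 1, 10], [0, 0, 0]], jaw=[0.68, 0.68, 0.68, 0.68, 0.68])

```text
clock: 20.75
ee_pos: [0.4788, 0.0047, 0.0028]
ee_rot: [[0.302, -0.953, 0.013], [-0.953, -0.302, 0.0], [0.004, -0.013, -1.0]]
contact_force: [-0.3, -0.3, -1.1]
gripper_width: 0.0582
```

```bash
python3 - <<'E'
from h import *
st()
s=imaging.get_image("scene");p=readout.get_obs()["ee_pos"]
zoom("scene",s,250,170,90,90,6,"l2.png",[p,p+[0,0,.04]])
plan([((.4735,.0073,-.021),Rdown(-72.1),15)])
E
```

```text
t 20.75 pos [0.4788 0.0047 0.0028] az -72.42 z [ 0.013  0.    -1.   ] F [-0.3 -0.3 -1.1] w 0.0582
2 twist [[-0.007, -0.0021, -0.0027], [-0.007, -0.0021, -0.0027]] 
  translation [[-2.1, 2.7, 12.2], [-2.1, 2.6, 12.2]]
```

Request:
step_arm(twist=[[-0.007, -0.002, -0.003], [-0.007, -0.002, -0.003], [0, 0, 0]], translation=[[-2, 2.5, 12], [-2, 2.5, 10], [0, 0, 0]], jaw=[0.68, 0.68, 0.68])

```text
clock: 21.1
ee_pos: [0.4756, 0.0073, -0.0187]
ee_rot: [[0.308, -0.951, 0.003], [-0.951, -0.308, -0.0], [0.001, -0.003, -1.0]]
contact_force: [-0.9, -0.4, -0.2]
gripper_width: 0.0581
```

```bash
python3 - <<'E'
from h import *
st()
s=imaging.get_image("scene");p=readout.get_obs()["ee_pos"]
zoom("scene",s,250,180,90,80,6,"l3.png")
plan([((.4735,.0073,-.021),Rdown(-72.1),15)])
E
```

```text
t 21.1 pos [ 0.4756  0.0073 -0.0187] az -72.08 z [ 0.003 -0.    -1.   ] F [-0.9 -0.4 -0.2] w 0.0581
1 twist [[-0.0034, -0.0013, 0.0002]] 
  translation [[-0.9, 2.4, 2.7]]
```

Request:
step_arm(twist=[[-0.003, -0.001, 0], [0, 0, 0], [0, 0, 0], [0, 0, 0], [0, 0, 0], [0, 0, 0]], translation=[[-1, 2.5, 2], [0, 0, 0], [0, 0, 0], [0, 0, 0], [0, 0, 0], [0, 0, 0]], jaw=[0.5, 0.3, 0.1, 0, 0, 0], squeeze=100)

```text
clock: 21.75
ee_pos: [0.4735, 0.0077, -0.0201]
ee_rot: [[0.308, -0.951, 0.001], [-0.951, -0.308, 0.0], [0.0, -0.001, -1.0]]
contact_force: [0.2, 1.4, -1.3]
gripper_width: 0.0382
```

```bash
python3 - <<'E'
from h import *
st()
s=imaging.get_image("scene");p=readout.get_obs()["ee_pos"]
zoom("scene",s,250,180,90,80,6,"l4.png")
E
```

```text
t 21.75 pos [ 0.4735  0.0077 -0.0201] az -72.08 z [ 0.001  0.    -1.   ] F [ 0.2  1.4 -1.3] w 0.0382
```

```bash
python3 - <<'E'
from h import *
p=np.array([.4735,.0077,.03])
plan([(p,None,15),((.6375,.0104,.075),Rdown(-88.3),22)])
E
```

```text
4 twist [[0.0, 0.0, 0.0], [0.0, 0.0, 0.0], [0.0, 0.0, 0.0], [0.0, 0.0, 0.0]] 
  translation [[-0.0, -0.0, -12.5], [-0.0, -0.0, -12.5], [-0.0, -0.0, -12.5], [-0.0, -0.0, -12.5]]
8 twist [[-0.0002, -0.0, 0.0354], [-0.0002, -0.0, 0.0354], [-0.0002, -0.0, 0.0354], [-0.0002, -0.0, 0.0354], [-0.0002, -0.0, 0.0354], [-0.0002, -0.0, 0.0354], [-0.0002, -0.0, 0.0354], [-0.0002, -0.0, 0.0354]] 
  translation [[6.0, -19.6, -5.6], [5.3, -19.8, -5.6], [4.6, -20.0, -5.6], [3.9, -20.1, -5.6], [3.2, -20.3, -5.6], [2.4, -20.4, -5.6], [1.7, -20.4, -5.6], [1.0, -20.5, -5.6]]
```

Request:
step_arm(twist=[[0, 0, 0], [0, 0, 0], [0, 0, 0], [0, 0, 0]], translation=[[0, 0, -8], [0, 0, -14], [0, 0, -18], [0, 0, -18]], jaw=[0, 0, 0, 0])

```text
clock: 22.2
ee_pos: [0.4683, 0.0071, 0.0372]
ee_rot: [[0.308, -0.951, -0.01], [-0.951, -0.308, -0.0], [-0.003, 0.009, -1.0]]
contact_force: [0.2, -0.3, -4.0]
gripper_width: 0.0382
```

```bash
python3 - <<'E'
from h import *
st()
s=imaging.get_image("scene")
zoom("scene",s,250,160,90,90,6,"l5.png")
plan([((.6375,.0104,.075),Rdown(-88.3),22)])
E
```

```text
t 22.2 pos [0.4683 0.0071 0.0372] az -72.05 z [-0.01 -0.   -1.  ] F [ 0.2 -0.3 -4. ] w 0.0382
8 twist [[0.0006, 0.0, 0.0354], [0.0006, 0.0, 0.0354], [0.0006, 0.0, 0.0354], [0.0006, 0.0, 0.0354], [0.0006, 0.0, 0.0354], [0.0006, 0.0, 0.0354], [0.0006, 0.0, 0.0354], [0.0006, 0.0, 0.0354]] 
  translation [[6.0, -19.9, -4.5], [5.3, -20.2, -4.5], [4.6, -20.3, -4.5], [3.9, -20.5, -4.5], [3.2, -20.6, -4.4], [2.4, -20.7, -4.4], [1.7, -20.8, -4.4], [1.0, -20.8, -4.4]]
```

Request:
step_arm(twist=[[0.0006, 0, 0.0354], [0.0006, 0, 0.0354], [0.0006, 0, 0.0354], [0.0006, 0, 0.0354], [0.0006, 0, 0.0354], [0.0006, 0, 0.0354], [0.0006, 0, 0.0354], [0.0006, 0, 0.03]], translation=[[6, -20, -6], [5.3, -20, -6], [4.6, -20, -6], [4, -20.5, -6], [3.2, -20.6, -6], [2.4, -20.7, -4], [1.7, -15, -2], [0, -6, 0]], jaw=[0, 0, 0, 0, 0, 0, 0, 0])

```text
clock: 23.05
ee_pos: [0.6157, 0.007, 0.0731]
ee_rot: [[0.023, -1.0, -0.007], [-1.0, -0.023, -0.003], [0.002, 0.007, -1.0]]
contact_force: [-0.2, 0.0, -3.8]
gripper_width: 0.0381
```

Request:
step_arm(twist=[[0, 0, 0], [0, 0, 0]], translation=[[0, 0, 0], [0, 0, 0]], jaw=[0, 0])

```text
clock: 23.25
ee_pos: [0.6142, 0.007, 0.0716]
ee_rot: [[0.023, -1.0, -0.011], [-1.0, -0.023, -0.003], [0.002, 0.011, -1.0]]
contact_force: [0.5, -0.0, -3.4]
gripper_width: 0.0383
```

```bash
python3 - <<'E'
from h import *
st()
plan([((.6375,.0104,.045),Rdown(-88.3),22)])
E
```

```text
t 23.25 pos [0.6142 0.007  0.0716] az -88.68 z [-0.011 -0.003 -1.   ] F [ 0.5 -0.  -3.4] w 0.0383
2 twist [[0.0054, -0.0012, -0.0033], [0.0054, -0.0012, -0.0033]] 
  translation [[-1.4, -11.8, 13.2], [-1.4, -11.8, 13.2]]
```

Request:
step_arm(twist=[[0.005, -0.001, -0.003], [0.005, -0.001, -0.003], [0, 0, 0], [0, 0, 0]], translation=[[-1.5, -11, 10], [-1.5, -9, 12], [0, 0, 0], [0, 0, 0]], jaw=[0, 0, 0, 0])

```text
clock: 23.65
ee_pos: [0.6324, 0.0106, 0.0459]
ee_rot: [[0.031, -1.0, -0.004], [-1.0, -0.031, -0.001], [0.001, 0.004, -1.0]]
contact_force: [-0.2, -0.2, -3.6]
gripper_width: 0.0382
```

```bash
python3 - <<'E'
from h import *
st()
s=imaging.get_image("scene")
zoom("scene",s,240,205,90,90,6,"m1.png")
plan([((.6375,.0104,.0),Rdown(-88.3),22)])
E
```

```text
t 23.65 pos [0.6324 0.0106 0.0459] az -88.23 z [-0.004 -0.001 -1.   ] F [-0.2 -0.2 -3.6] w 0.0382
3 twist [[0.0015, -0.0002, 0.0004], [0.0015, -0.0002, 0.0004], [0.0015, -0.0002, 0.0004]] 
  translation [[0.1, -1.9, 15.2], [0.1, -1.8, 15.2], [0.1, -1.8, 15.2]]
```

```bash
python3 - <<'E'
from h import *
print(plane("scene",[(271.5,258.5),(290.5,261)],.112).round(4).tolist(), plane("scene",[(281,274)],.066).round(4).tolist())
E
```

```text
[[0.6655, -0.0065, 0.112], [0.6625, 0.0329, 0.112]] [[0.6608, 0.0132, 0.066]]
```

Request:
step_arm(twist=[[0.002, 0, 0], [0.002, 0, 0], [0, 0, 0], [0, 0, 0], [0, 0, 0]], translation=[[2.3, -3, 14], [0, -1, 14], [0, 0, 12], [0, 0, 7], [0, 0, 0]], jaw=[0, 0, 0, 0, 0])

```text
clock: 24.2
ee_pos: [0.6354, 0.0077, -0.0059]
ee_rot: [[0.031, -1.0, -0.002], [-1.0, -0.031, -0.001], [0.001, 0.002, -1.0]]
contact_force: [-0.4, -0.7, -4.3]
gripper_width: 0.0384
```

```bash
python3 - <<'E'
from h import *
st()
s=imaging.get_image("scene")
zoom("scene",s,240,215,90,90,6,"m2.png")
plan([((.6368,.008,-.01),Rdown(-88.3),22)])
E
```

```text
t 24.2 pos [ 0.6354  0.0077 -0.0059] az -88.24 z [-0.002 -0.001 -1.   ] F [-0.4 -0.7 -4.3] w 0.0384
1 twist [[0.0013, -0.001, 0.0009]] 
  translation [[-0.3, -1.2, 4.5]]
```

Request:
step_arm(twist=[[0.001, 0, 0], [0, 0, 0], [0, 0, 0]], translation=[[0, -2, 5], [0, 0, 3], [0, 0, 0]], jaw=[0, 0, 0])

```text
clock: 24.55
ee_pos: [0.64, 0.008, -0.0089]
ee_rot: [[0.03, -1.0, 0.003], [-1.0, -0.03, -0.002], [0.002, -0.003, -1.0]]
contact_force: [0.4, 0.7, -4.3]
gripper_width: 0.038
```

```bash
python3 - <<'E'
from h import *
st()
s=imaging.get_image("scene")
zoom("scene",s,250,235,70,70,8,"m3.png")
E
```

```text
t 24.55 pos [ 0.64    0.008  -0.0089] az -88.27 z [ 0.003 -0.002 -1.   ] F [ 0.4  0.7 -4.3] w 0.038
```

Request:
step_arm(twist=[[0, 0, 0], [0, 0, 0], [0, 0, 0], [0, 0, 0], [0, 0, 0], [0, 0, 0], [0, 0, 0], [0, 0, 0]], translation=[[0, 3, 1], [0, 0, 1], [0, 0, 0], [0, 0, 0], [0, 0, 0], [0, 0, -12], [0, 0, -30], [0, 0, -40]], jaw=[0, 0, 0.5, 0.6, 0.65, 0.65, 0.65, 0.8])

```text
clock: 25.4
ee_pos: [0.6346, 0.0081, 0.0706]
ee_rot: [[0.031, -1.0, -0.002], [-1.0, -0.031, -0.001], [0.001, 0.002, -1.0]]
contact_force: [0.0, -0.4, -0.2]
gripper_width: 0.0679
```

Request:
step_arm(twist=[[0, 0, 0], [0, 0, 0], [0, 0, 0], [0, 0, 0], [0, 0, 0], [0, 0, 0]], translation=[[0, 10, -35], [-5, 20, -30], [-10, 20, -10], [-15, 20, 0], [-15, 15, 0], [0, 0, 0]], jaw=[1, 1, 1, 1, 1, 1])

```text
clock: 26.0
ee_pos: [0.5534, 0.0528, 0.1625]
ee_rot: [[0.029, -0.999, 0.022], [-1.0, -0.029, -0.0], [0.001, -0.022, -1.0]]
contact_force: [0.7, 0.7, -0.3]
gripper_width: 0.0853
```

```bash
python3 - <<'E'
from h import *
st()
s=imaging.get_image("scene");t=imaging.get_image("top")
cv2.imwrite("pics/n_s.png",s);cv2.imwrite("pics/n_t.png",t)
zoom("scene",s,190,200,200,110,4,"m4.png");zoom("top",t,130,130,250,150,3,"m5.png")
E
```

```text
t 26.0 pos [0.5534 0.0528 0.1625] az -88.32 z [ 0.022 -0.    -1.   ] F [ 0.7  0.7 -0.3] w 0.0853
```

```bash
python3 - <<'E'
from h import *
plan([((.464,.155,.05),Rdown(-93.5),22)])
print(plane("top",[(236,264.3)],.101))
E
```

```text
9 twist [[-0.0026, -0.0001, 0.0097], [-0.0026, -0.0001, 0.0097], [-0.0026, -0.0001, 0.0097], [-0.0026, -0.0001, 0.0097], [-0.0026, -0.0001, 0.0097], [-0.0026, -0.0001, 0.0097], [-0.0026, -0.0001, 0.0097], [-0.0026, -0.0001, 0.0097], [-0.0026, -0.0001, 0.0097]] 
  translation [[-11.9, 10.1, 12.2], [-11.8, 10.2, 12.2], [-11.7, 10.3, 12.3], [-11.6, 10.4, 12.3], [-11.5, 10.5, 12.3], [-11.4, 10.5, 12.3], [-11.3, 10.6, 12.4], [-11.2, 10.7, 12.4], [-11.1, 10.8, 12.4]]
[[0.32648929 0.11723327 0.101     ]]
```

Request:
step_arm(twist=[[-0.0026, 0, 0.0097], [-0.0026, 0, 0.0097], [-0.0026, 0, 0.0097], [-0.0026, 0, 0.0097], [-0.0026, 0, 0.0097], [-0.0026, 0, 0.0097], [-0.0026, 0, 0.0097], [0, 0, 0.0097]], translation=[[-12, 10, 6], [-13, 11, 8], [-13, 11, 12], [-13, 11, 14], [-13, 11, 14], [-13, 11, 14], [-8, 8, 12], [0, 0, 0]], jaw=[0.8, 0.8, 0.8, 0.8, 0.8, 0.8, 0.8, 0.8])

```text
clock: 26.9
ee_pos: [0.4926, 0.1293, 0.0789]
ee_rot: [[-0.07, -0.997, 0.011], [-0.998, 0.07, -0.003], [0.002, -0.012, -1.0]]
contact_force: [-0.8, 0.4, -0.2]
gripper_width: 0.068
```

```bash
python3 - <<'E'
from h import *
st()
plan([((.464,.155,.03),Rdown(-93.5),15)])
E
```

```text
t 26.9 pos [0.4926 0.1293 0.0789] az -94.03 z [ 0.011 -0.003 -1.   ] F [-0.8  0.4 -0.2] w 0.068
5 twist [[-0.0023, -0.0005, -0.0018], [-0.0023, -0.0005, -0.0018], [-0.0023, -0.0005, -0.0018], [-0.0023, -0.0005, -0.0018], [-0.0023, -0.0005, -0.0018]] 
  translation [[-4.7, 6.2, 9.7], [-4.7, 6.1, 9.7], [-4.8, 6.1, 9.7], [-4.8, 6.1, 9.8], [-4.8, 6.1, 9.8]]
```

Request:
step_arm(twist=[[-0.0023, 0, -0.002], [-0.0023, 0, -0.002], [-0.0023, 0, -0.002], [-0.0023, 0, -0.002], [0, 0, 0], [0, 0, 0]], translation=[[-6, 7, 6], [-6, 7, 9], [-6, 7, 10], [-5, 7, 10], [0, 0, 0], [0, 0, 0]], jaw=[0.7, 0.7, 0.7, 0.7, 0.7, 0.7])

```text
clock: 27.5
ee_pos: [0.4681, 0.1539, 0.0418]
ee_rot: [[-0.066, -0.998, 0.004], [-0.998, 0.066, -0.002], [0.002, -0.004, -1.0]]
contact_force: [-0.3, 0.4, 0.1]
gripper_width: 0.0597
```

```bash
python3 - <<'E'
from h import *
st()
s=imaging.get_image("scene")
zoom("scene",s,310,180,90,90,6,"o1.png")
plan([((.464,.155,-.02),Rdown(-93.5),15)])
E
```

```text
t 27.5 pos [0.4681 0.1539 0.0418] az -93.76 z [ 0.004 -0.002 -1.   ] F [-0.3  0.4  0.1] w 0.0597
5 twist [[-0.0008, -0.0005, -0.0009], [-0.0008, -0.0005, -0.0009], [-0.0008, -0.0005, -0.0009], [-0.0008, -0.0005, -0.0009], [-0.0008, -0.0005, -0.0009]] 
  translation [[-0.2, 0.8, 12.3], [-0.2, 0.8, 12.3], [-0.2, 0.8, 12.3], [-0.2, 0.8, 12.3], [-0.2, 0.8, 12.4]]
```

Request:
step_arm(twist=[[-0.001, 0, -0.001], [-0.001, 0, -0.001], [-0.001, 0, -0.001], [0, 0, 0], [0, 0, 0]], translation=[[0.3, 1, 14], [0.3, 1, 14], [0, 1, 14], [0, 0, 8], [0, 0, 0]], jaw=[0.7, 0.7, 0.7, 0.7, 0.7])

```text
clock: 28.05
ee_pos: [0.467, 0.1523, -0.0111]
ee_rot: [[-0.065, -0.998, 0.004], [-0.998, 0.065, -0.002], [0.002, -0.004, -1.0]]
contact_force: [0.7, 0.1, 0.2]
gripper_width: 0.0598
```

```bash
python3 - <<'E'
from h import *
st()
s=imaging.get_image("scene")
zoom("scene",s,310,180,90,90,6,"o2.png")
plan([((.464,.155,-.02),Rdown(-93.5),15)])
E
```

```text
t 28.05 pos [ 0.467   0.1523 -0.0111] az -93.74 z [ 0.004 -0.002 -1.   ] F [0.7 0.1 0.2] w 0.0598
1 twist [[-0.0048, -0.0016, -0.0041]] 
  translation [[-2.4, 3.5, 9.4]]
```

Request:
step_arm(twist=[[-0.005, -0.001, -0.003], [0, 0, 0], [0, 0, 0], [0, 0, 0], [0, 0, 0], [0, 0, 0], [0, 0, 0], [0, 0, 0]], translation=[[-2, 2.5, 8], [0, 0, 3], [0, 0, 0], [0, 0, 0], [0, 0, 0], [0, 0, 0], [0, 0, 0], [0, 0, 0]], jaw=[0.7, 0.7, 0.5, 0.3, 0.1, 0, 0, 0], squeeze=100)

```text
clock: 28.9
ee_pos: [0.4662, 0.1554, -0.021]
ee_rot: [[-0.062, -0.998, 0.002], [-0.998, 0.062, 0.001], [-0.001, -0.002, -1.0]]
contact_force: [-0.2, 0.5, -1.0]
gripper_width: 0.0385
```

```bash
python3 - <<'E'
from h import *
st()
s=imaging.get_image("scene")
zoom("scene",s,310,180,90,90,6,"o3.png")
E
```

```text
t 28.9 pos [ 0.4662  0.1554 -0.021 ] az -93.58 z [ 0.002  0.001 -1.   ] F [-0.2  0.5 -1. ] w 0.0385
```

Request:
step_arm(twist=[[0, 0, 0], [0, 0, 0], [0, 0, 0], [0, 0, 0], [0, 0, 0], [0, 0, 0]], translation=[[0, 0, -8], [0, 0, -14], [0, 0, -18], [0, 0, -18], [0, -2, -14], [0, -6, -8]], jaw=[0, 0, 0, 0, 0, 0])

```text
clock: 29.55
ee_pos: [0.4693, 0.1528, 0.0604]
ee_rot: [[-0.061, -0.998, -0.007], [-0.998, 0.061, -0.003], [0.003, 0.007, -1.0]]
contact_force: [1.3, 0.1, -4.0]
gripper_width: 0.0386
```

```bash
python3 - <<'E'
from h import *
st()
plan([((.6236,.169,.06),Rdown(-88.3),22)])
E
```

```text
t 29.55 pos [0.4693 0.1528 0.0604] az -93.5 z [-0.007 -0.003 -1.   ] F [ 1.3  0.1 -4. ] w 0.0386
8 twist [[0.0008, -0.0004, -0.0113], [0.0008, -0.0004, -0.0113], [0.0008, -0.0004, -0.0113], [0.0008, -0.0004, -0.0113], [0.0008, -0.0004, -0.0113], [0.0008, -0.0004, -0.0113], [0.0008, -0.0004, -0.0113], [0.0008, -0.0004, -0.0113]] 
  translation [[-3.2, -19.1, -0.1], [-3.0, -19.2, -0.1], [-2.8, -19.2, -0.0], [-2.5, -19.2, -0.0], [-2.3, -19.3, -0.0], [-2.1, -19.3, 0.0], [-1.9, -19.3, 0.0], [-1.7, -19.3, 0.0]]
```

Request:
step_arm(twist=[[0.001, 0, -0.0113], [0.001, 0, -0.0113], [0.001, 0, -0.0113], [0.001, 0, -0.0113], [0.001, 0, -0.0113], [0.001, 0, -0.0113], [0.001, 0, -0.0113], [0.001, 0, -0.0113]], translation=[[-3.2, -19, -1], [-3, -19, -1], [-2.8, -19, -1], [-2.5, -19, -1], [-2.3, -19, -1], [-2, -19, 0], [-2, -18, 0], [0, -8, 0]], jaw=[0, 0, 0, 0, 0, 0, 0, 0])

```text
clock: 30.35
ee_pos: [0.6145, 0.1645, 0.0641]
ee_rot: [[0.032, -0.999, -0.002], [-0.999, -0.032, -0.006], [0.006, 0.002, -1.0]]
contact_force: [0.0, -0.7, -4.1]
gripper_width: 0.0384
```

```bash
python3 - <<'E'
from h import *
st()
plan([((.6236,.169,.045),Rdown(-88.3),12)])
E
```

```text
t 30.35 pos [0.6145 0.1645 0.0641] az -88.17 z [-0.002 -0.006 -1.   ] F [ 0.  -0.7 -4.1] w 0.0384
2 twist [[0.001, -0.0032, 0.0011], [0.001, -0.0032, 0.0011]] 
  translation [[-2.2, -4.6, 9.5], [-2.2, -4.6, 9.6]]
```

Request:
step_arm(twist=[[0.001, -0.003, 0.001], [0.001, -0.003, 0.001], [0, 0, 0]], translation=[[-2.2, -4, 9.5], [-2, -3, 9], [0, 0, 0]], jaw=[0, 0, 0])

```text
clock: 30.65
ee_pos: [0.6203, 0.168, 0.0425]
ee_rot: [[0.029, -1.0, -0.004], [-1.0, -0.029, -0.001], [0.001, 0.004, -1.0]]
contact_force: [-0.4, -0.2, -4.2]
gripper_width: 0.0384
```

```bash
python3 - <<'E'
from h import *
st()
s=imaging.get_image("scene")
zoom("scene",s,310,220,90,90,6,"o4.png")
E
```

```text
t 30.65 pos [0.6203 0.168  0.0425] az -88.36 z [-0.004 -0.001 -1.   ] F [-0.4 -0.2 -4.2] w 0.0384
```

```bash
python3 - <<'E'
from h import *
print(plane("scene",[(347,272.5),(366.8,275.2)],.1085).round(4).tolist())
plan([((.6236,.169,.0),Rdown(-88.3),16)])
E
```

```text
[[0.6615, 0.1486, 0.1085], [0.6587, 0.1876, 0.1085]]
3 twist [[0.0012, -0.0004, -0.0003], [0.0012, -0.0004, -0.0003], [0.0012, -0.0004, -0.0003]] 
  translation [[-0.3, -1.2, 14.3], [-0.3, -1.2, 14.3], [-0.3, -1.1, 14.3]]
```

Request:
step_arm(twist=[[0.001, 0, 0], [0.001, 0, 0], [0, 0, 0], [0, 0, 0], [0, 0, 0]], translation=[[-2, -3, 13], [0, -1.5, 13], [0, 0, 12], [0, 0, 6], [0, 0, 0]], jaw=[0, 0, 0, 0, 0])

```text
clock: 31.2
ee_pos: [0.6226, 0.1701, -0.0055]
ee_rot: [[0.03, -1.0, -0.004], [-1.0, -0.03, -0.002], [0.002, 0.004, -1.0]]
contact_force: [0.2, -0.0, -3.3]
gripper_width: 0.0385
```

```bash
python3 - <<'E'
from h import *
st()
s=imaging.get_image("scene")
zoom("scene",s,310,230,90,90,6,"o5.png")
E
```

```text
t 31.2 pos [ 0.6226  0.1701 -0.0055] az -88.28 z [-0.004 -0.002 -1.   ] F [ 0.2 -0.  -3.3] w 0.0385
```

Request:
step_arm(twist=[[0, 0, 0], [0, 0, 0], [0, 0, 0], [0, 0, 0], [0, 0, 0], [0, 0, 0], [0, 0, 0]], translation=[[0, 0, 5], [0, 0, 2], [0, 0, 0], [0, 0, 0], [0, 0, 0], [0, 0, 0], [0, 0, 0]], jaw=[0, 0, 0, 0.45, 0.55, 0.65, 0.65])

```text
clock: 31.95
ee_pos: [0.6267, 0.1716, -0.0082]
ee_rot: [[0.03, -1.0, 0.005], [-1.0, -0.03, 0.0], [-0.0, -0.005, -1.0]]
contact_force: [-1.0, -0.7, 0.3]
gripper_width: 0.0554
```

Request:
step_arm(twist=[[0, 0, 0], [0, 0, 0], [0, 0, 0], [0, 0, 0], [0, 0, 0], [0, 0, 0], [0, 0, 0]], translation=[[0, 0, -12], [0, 0, -30], [0, 0, -40], [10, 0, -30], [30, 5, -10], [40, 5, 0], [40, 5, 0]], jaw=[0.65, 0.65, 0.8, 1, 1, 1, 1])

```text
clock: 32.65
ee_pos: [0.6178, 0.0599, 0.1267]
ee_rot: [[0.046, -0.999, 0.015], [-0.999, -0.045, 0.009], [-0.008, -0.016, -1.0]]
contact_force: [0.8, 0.8, -0.6]
gripper_width: 0.0855
```

```bash
python3 - <<'E'
from h import *
st()
s=imaging.get_image("scene");t=imaging.get_image("top")
cv2.imwrite("pics/p_s.png",s);cv2.imwrite("pics/p_t.png",t)
zoom("scene",s,120,150,270,170,2.9,"o6.png")
E
```

```text
t 32.65 pos [0.6178 0.0599 0.1267] az -87.39 z [ 0.015  0.009 -1.   ] F [ 0.8  0.8 -0.6] w 0.0855
```

```bash
python3 - <<'E'
from h import *
t=cv2.imread("pics/p_t.png");s=cv2.imread("pics/p_s.png")
zoom("top",t,360,160,65,60,9,"q1.png");zoom("scene",s,130,205,60,55,10,"q2.png")
E
python3 - <<'E'
from h import *
print(plane("top",[(379.3,178.6)],.06),plane("scene",[(153.2,225.2)],.06))
print("damper_b",plane("top",[(417.5,200)],.09))
plan([((.575,-.324,.14),Rdown(-90),45)])
E
```

```text
[[ 0.58167796 -0.32554401  0.06      ]] [[ 0.57947135 -0.32521716  0.06      ]]
damper_b [[ 0.50548834 -0.43107257  0.09      ]]
9 twist [[-0.0015, 0.0002, 0.0037], [-0.0015, 0.0002, 0.0037], [-0.0015, 0.0002, 0.0037], [-0.0015, 0.0002, 0.0037], [-0.0015, 0.0002, 0.0037], [-0.0015, 0.0002, 0.0037], [-0.0015, 0.0002, 0.0037], [-0.0015, 0.0002, 0.0037], [-0.0015, 0.0002, 0.0037]] 
  translation [[41.5, 6.1, -1.7], [41.5, 6.0, -1.7], [41.5, 5.8, -1.7], [41.6, 5.7, -1.7], [41.6, 5.5, -1.7], [41.6, 5.4, -1.6], [41.6, 5.2, -1.6], [41.7, 5.1, -1.6], [41.7, 4.9, -1.6]]
```

Request:
step_arm(twist=[[-0.0015, 0, 0.004], [-0.0015, 0, 0.004], [-0.0015, 0, 0.004], [-0.0015, 0, 0.004], [-0.0015, 0, 0.004], [-0.0015, 0, 0.004], [-0.0015, 0, 0.004], [-0.0015, 0, 0.004]], translation=[[25, 4, -2], [42, 6, -2], [42, 5.5, -2], [42, 5.5, -2], [42, 5.5, -2], [42, 5.5, 0], [42, 5, 0], [42, 5, 0]], jaw=[1, 1, 1, 1, 1, 1, 1, 1])

```text
clock: 33.55
ee_pos: [0.5879, -0.2676, 0.1444]
ee_rot: [[0.017, -1.0, 0.017], [-1.0, -0.017, 0.007], [-0.007, -0.017, -1.0]]
contact_force: [0.7, -0.1, 0.3]
gripper_width: 0.0852
```

```bash
python3 - <<'E'
from h import *
st()
plan([((.5805,-.3254,.11),Rdown(-90),20)])
E
```

```text
t 33.55 pos [ 0.5879 -0.2676  0.1444] az -89.05 z [ 0.017  0.007 -1.   ] F [ 0.7 -0.1  0.3] w 0.0852
4 twist [[-0.0042, 0.0018, 0.0041], [-0.0042, 0.0018, 0.0041], [-0.0042, 0.0018, 0.0041], [-0.0042, 0.0018, 0.0041]] 
  translation [[14.5, 2.2, 8.5], [14.5, 2.1, 8.5], [14.5, 2.0, 8.5], [14.4, 1.9, 8.6]]
```

Request:
step_arm(twist=[[-0.004, 0.002, 0.004], [-0.004, 0.002, 0.004], [-0.004, 0.002, 0.004], [-0.004, 0.002, 0.004], [0, 0, 0]], translation=[[14.5, 2, 8], [12, 2, 10], [10, 2, 12], [7, 2, 12], [0, 0, 0]], jaw=[1, 1, 1, 1, 1])

```text
clock: 34.05
ee_pos: [0.5796, -0.3182, 0.101]
ee_rot: [[-0.007, -1.0, 0.001], [-1.0, 0.007, -0.004], [0.004, -0.001, -1.0]]
contact_force: [-0.1, 1.1, 0.1]
gripper_width: 0.0855
```

```bash
python3 - <<'E'
from h import *
st()
s=imaging.get_image("scene");p=readout.get_obs()["ee_pos"]
zoom("scene",s,100,150,110,110,5,"q3.png",[p])
plan([((.5805,-.3254,.05),Rdown(-90),20)])
E
```

```text
t 34.05 pos [ 0.5796 -0.3182  0.101 ] az -90.42 z [ 0.001 -0.004 -1.   ] F [-0.1  1.1  0.1] w 0.0855
3 twist [[-0.001, -0.0012, -0.0021], [-0.001, -0.0012, -0.0021], [-0.001, -0.0012, -0.0021]] 
  translation [[2.6, 0.1, 17.3], [2.6, 0.0, 17.3], [2.7, 0.0, 17.3]]
```

```bash
python3 - <<'E'
from h import *
for z in (.14,.15,.16): print(px("scene",[(.5796,-.3182-.049,z),(.5796,-.3182+.049,z)]).round(1).tolist())
E
```

```text
[[130.6, 196.1], [169.8, 202.8]]
[[129.7, 192.6], [169.1, 199.3]]
[[128.8, 189.1], [168.4, 195.8]]
```

Request:
step_arm(twist=[[-0.001, -0.001, -0.002], [-0.001, -0.001, -0.002], [0, 0, 0], [0, 0, 0]], translation=[[2, 0, 15], [2, 0, 18], [0, 0, 15], [0, 0, 0]], jaw=[1, 1, 1, 1])

```text
clock: 34.5
ee_pos: [0.5833, -0.3163, 0.0513]
ee_rot: [[0.005, -1.0, 0.003], [-1.0, -0.005, 0.0], [-0.0, -0.003, -1.0]]
contact_force: [-0.2, 0.4, -0.3]
gripper_width: 0.0853
```

```bash
python3 - <<'E'
from h import *
st()
s=imaging.get_image("scene");p=readout.get_obs()["ee_pos"]
zoom("scene",s,100,160,110,110,5,"q4.png",[p])
plan([((.5805,-.323,-.012),Rdown(-90),20)])
E
```

```text
t 34.5 pos [ 0.5833 -0.3163  0.0513] az -89.71 z [ 0.003  0.    -1.   ] F [-0.2  0.4 -0.3] w 0.0853
4 twist [[-0.0012, -0.0001, 0.0013], [-0.0012, -0.0001, 0.0013], [-0.0012, -0.0001, 0.0013], [-0.0012, -0.0001, 0.0013]] 
  translation [[1.6, 1.0, 16.1], [1.6, 1.0, 16.1], [1.6, 0.9, 16.1], [1.6, 0.9, 16.1]]
```

Request:
step_arm(twist=[[-0.001, 0, 0.002], [-0.001, 0, 0.002], [0, 0, 0]], translation=[[6, 1, 2], [4, 1, 3], [0, 0, 0]], jaw=[1, 1, 1])

```text
clock: 34.85
ee_pos: [0.5835, -0.3276, 0.0489]
ee_rot: [[0.002, -1.0, 0.005], [-1.0, -0.002, -0.002], [0.002, -0.005, -1.0]]
contact_force: [-0.0, -0.4, -0.1]
gripper_width: 0.0854
```

```bash
python3 - <<'E'
from h import *
st()
s=imaging.get_image("scene");p=readout.get_obs()["ee_pos"]
zoom("scene",s,100,160,110,110,5,"q5.png",[p])
plan([((.5805,-.323,-.012),Rdown(-90),20)])
E
```

```text
t 34.85 pos [ 0.5835 -0.3276  0.0489] az -89.91 z [ 0.005 -0.002 -1.   ] F [-0.  -0.4 -0.1] w 0.0854
4 twist [[-0.0015, -0.0004, 0.0004], [-0.0015, -0.0004, 0.0004], [-0.0015, -0.0004, 0.0004], [-0.0015, -0.0004, 0.0004]] 
  translation [[-1.1, 0.9, 15.3], [-1.1, 0.9, 15.3], [-1.1, 0.9, 15.3], [-1.1, 0.8, 15.3]]
```

```bash
python3 - <<'E'
from h import *
print(plane("scene",[(126.5,213),(165,217.5),(128.5,213),(167,218)],.097).round(4).tolist())
o=readout.get_obs();print(o["joints"].round(3))
E
```

```text
[[0.5926, -0.3801, 0.097], [0.5848, -0.2856, 0.097], [0.5914, -0.3756, 0.097], [0.5853, -0.2803, 0.097]]
[ 0.635  0.566 -0.263  1.623  0.169  0.969 -1.252]
```

Request:
step_arm(twist=[[-0.0015, 0, 0], [-0.0015, 0, 0], [-0.0015, 0, 0], [0, 0, 0]], translation=[[-1, 1.5, 12], [0, 1.5, 14], [0, 1, 12], [0, 0, 0]], jaw=[1, 1, 1, 1])

```text
clock: 35.3
ee_pos: [0.5796, -0.3263, 0.0083]
ee_rot: [[0.002, -1.0, 0.001], [-1.0, -0.002, -0.002], [0.002, -0.001, -1.0]]
contact_force: [-0.3, 0.1, 0.2]
gripper_width: 0.0856
```

```bash
python3 - <<'E'
from h import *
st()
s=imaging.get_image("scene");p=readout.get_obs()["ee_pos"]
zoom("scene",s,100,170,110,100,5,"q6.png")
plan([((.5805,-.325,-.012),Rdown(-90),20)])
E
```

```text
t 35.3 pos [ 0.5796 -0.3263  0.0083] az -89.91 z [ 0.001 -0.002 -1.   ] F [-0.3  0.1  0.2] w 0.0856
2 twist [[-0.0013, -0.0012, 0.0008], [-0.0013, -0.0012, 0.0008]] 
  translation [[-0.8, -0.1, 10.6], [-0.8, -0.1, 10.6]]
```

Request:
step_arm(twist=[[-0.001, -0.001, 0], [-0.001, -0.001, 0], [0, 0, 0]], translation=[[-2.5, 0, 10], [-1.5, 0, 10], [0, 0, 0]], jaw=[1, 1, 1])

```text
clock: 35.65
ee_pos: [0.5809, -0.3222, -0.0123]
ee_rot: [[0.002, -1.0, 0.001], [-1.0, -0.002, -0.0], [0.0, -0.001, -1.0]]
contact_force: [-0.4, -0.2, 0.4]
gripper_width: 0.0852
```

```bash
python3 - <<'E'
from h import *
st()
s=imaging.get_image("scene");p=readout.get_obs()["ee_pos"]
zoom("scene",s,100,170,110,100,5,"q7.png")
E
```

```text
t 35.65 pos [ 0.5809 -0.3222 -0.0123] az -89.89 z [ 0.001 -0.    -1.   ] F [-0.4 -0.2  0.4] w 0.0852
```

Request:
step_arm(twist=[[0, 0, 0], [0, 0, 0], [0, 0, 0], [0, 0, 0], [0, 0, 0], [0, 0, 0]], translation=[[0, 0, 2], [0, 0, 0], [0, 0, 0], [0, 0, 0], [0, 0, 0], [0, 0, 0]], jaw=[0.8, 0.65, 0.5, 0.3, 0.3, 0.3], squeeze=90)

```text
clock: 36.3
ee_pos: [0.5825, -0.3237, -0.0123]
ee_rot: [[0.001, -1.0, 0.005], [-1.0, -0.001, -0.003], [0.003, -0.005, -1.0]]
contact_force: [0.1, -1.4, -0.2]
gripper_width: 0.0518
```

```bash
python3 - <<'E'
from h import *
st()
s=imaging.get_image("scene")
zoom("scene",s,100,170,110,100,5,"q8.png")
E
```

```text
t 36.3 pos [ 0.5825 -0.3237 -0.0123] az -89.94 z [ 0.005 -0.003 -1.   ] F [ 0.1 -1.4 -0.2] w 0.0518
```

Request:
step_arm(twist=[[0, 0, 0], [0, 0, 0], [0, 0, 0], [0, 0, 0], [0, 0, 0], [0, 0, 0], [0, 0, 0]], translation=[[0, 0, -8], [0, 0, -14], [0, 0, -20], [0, 0, -20], [0, 0, -20], [-8, 0, -12], [-20, 0, -5]], jaw=[0.3, 0.3, 0.3, 0.3, 0.3, 0.3, 0.3])

```text
clock: 37.05
ee_pos: [0.5758, -0.2953, 0.0885]
ee_rot: [[-0.004, -1.0, -0.006], [-1.0, 0.004, 0.001], [-0.001, 0.006, -1.0]]
contact_force: [-0.3, -0.8, -4.5]
gripper_width: 0.052
```

```bash
python3 - <<'E'
from h import *
st()
plan([((.624,.089,.09),Rdown(-88.3),35)])
s=imaging.get_image("scene")
zoom("scene",s,100,140,110,110,5,"q9.png")
E
```

```text
t 37.05 pos [ 0.5758 -0.2953  0.0885] az -90.21 z [-0.006  0.001 -1.   ] F [-0.3 -0.8 -4.5] w 0.052
12 twist [[0.0005, 0.0001, -0.0028], [0.0005, 0.0001, -0.0028], [0.0005, 0.0001, -0.0028], [0.0005, 0.0001, -0.0028], [0.0005, 0.0001, -0.0028], [0.0005, 0.0001, -0.0028], [0.0005, 0.0001, -0.0028], [0.0005, 0.0001, -0.0028], [0.0005, 0.0001, -0.0028], [0.0005, 0.0001, -0.0028], [0.0005, 0.0001, -0.0028], [0.0005, 0.0001, -0.0028]] 
  translation [[-32.0, -3.9, -0.1], [-32.0, -4.0, -0.1], [-32.0, -4.1, -0.1], [-32.0, -4.2, -0.1], [-32.0, -4.3, -0.1], [-32.0, -4.3, -0.1], [-32.0, -4.4, -0.1], [-32.0, -4.5, -0.1], [-31.9, -4.6, -0.1], [-31.9, -4.7, -0.1], [-31.9, -4.8, -0.1], [-31.9, -4.9, -0.1]]
```

Request:
step_arm(twist=[[0, 0, -0.003], [0, 0, -0.003], [0, 0, -0.003], [0, 0, -0.003], [0, 0, -0.003], [0, 0, -0.003], [0, 0, -0.003], [0, 0, -0.003]], translation=[[-30, -5, -2], [-32, -5, -2], [-32, -5, -2], [-32, -5, -1], [-32, -5, -1], [-32, -5, 0], [-32, -5, 0], [-32, -5, 0]], jaw=[0.3, 0.3, 0.3, 0.3, 0.3, 0.3, 0.3, 0.3])

```text
clock: 37.9
ee_pos: [0.604, -0.0113, 0.0941]
ee_rot: [[0.034, -0.999, -0.02], [-0.999, -0.034, 0.012], [-0.013, 0.02, -1.0]]
contact_force: [1.0, -0.0, -4.8]
gripper_width: 0.0522
```

```bash
python3 - <<'E'
from h import *
st()
plan([((.624,.089,.09),Rdown(-88.3),30)])
E
```

```text
t 37.9 pos [ 0.604  -0.0113  0.0941] az -88.05 z [-0.02   0.012 -1.   ] F [ 1.  -0.  -4.8] w 0.0522
4 twist [[0.005, 0.0032, 0.0011], [0.005, 0.0032, 0.0011], [0.005, 0.0032, 0.0011], [0.005, 0.0032, 0.0011]] 
  translation [[-24.9, -5.9, 1.2], [-24.9, -5.8, 1.2], [-24.9, -5.8, 1.1], [-24.9, -5.8, 1.1]]
```

Request:
step_arm(twist=[[0.005, 0.003, 0.001], [0.005, 0.003, 0.001], [0.005, 0.003, 0.001], [0.004, 0.003, 0], [0, 0, 0], [0, 0, 0]], translation=[[-25, -6, 2], [-25, -6, 3], [-22, -6, 5], [-12, -4, 8], [0, 0, 0], [0, 0, 0]], jaw=[0.3, 0.3, 0.3, 0.3, 0.3, 0.3])

```text
clock: 38.5
ee_pos: [0.6118, 0.0985, 0.0731]
ee_rot: [[0.056, -0.998, -0.013], [-0.998, -0.056, 0.009], [-0.01, 0.012, -1.0]]
contact_force: [0.6, -1.5, -5.9]
gripper_width: 0.052
```

```bash
python3 - <<'E'
from h import *
st()
plan([((.624,.089,.045),Rdown(-88.3),15)])
E
```

```text
t 38.5 pos [0.6118 0.0985 0.0731] az -86.8 z [-0.013  0.009 -1.   ] F [ 0.6 -1.5 -5.9] w 0.052
3 twist [[0.004, 0.0032, 0.0087], [0.004, 0.0032, 0.0087], [0.004, 0.0032, 0.0087]] 
  translation [[3.5, -4.0, 9.3], [3.4, -4.0, 9.3], [3.4, -4.0, 9.3]]
```

Request:
step_arm(twist=[[0.004, 0.003, 0.009], [0.004, 0.003, 0.009], [0.004, 0.003, 0.008], [0, 0, 0]], translation=[[3.5, -5, 9], [3, -4.5, 9], [3, -4, 7], [0, 0, 0]], jaw=[0.3, 0.3, 0.3, 0.3])

```text
clock: 38.9
ee_pos: [0.6257, 0.0846, 0.0455]
ee_rot: [[0.023, -1.0, -0.001], [-1.0, -0.023, -0.003], [0.003, 0.001, -1.0]]
contact_force: [-0.5, -0.1, -4.8]
gripper_width: 0.0522
```

```bash
python3 - <<'E'
from h import *
st()
plan([((.624,.089,.01),Rdown(-88.3),15)])
s=imaging.get_image("scene")
zoom("scene",s,270,205,100,100,6,"r1.png")
E
```

```text
t 38.9 pos [0.6257 0.0846 0.0455] az -88.69 z [-0.001 -0.003 -1.   ] F [-0.5 -0.1 -4.8] w 0.0522
3 twist [[0.0002, -0.0011, -0.0023], [0.0002, -0.0011, -0.0023], [0.0002, -0.0011, -0.0023]] 
  translation [[-1.5, 0.5, 11.8], [-1.5, 0.5, 11.8], [-1.5, 0.5, 11.8]]
```

```bash
python3 - <<'E'
from h import *
print(plane("scene",[(319,259),(306.5,252),(331,254)],.1178).round(4).tolist())
P=readout.get_obs()["ee_pos"]; 
for cx,cy in [(.624,.0846),(.620,.087)]:
  for z in (.0578,.1178): print(px("scene",[(cx+.027*np.cos(a),cy+.027*np.sin(a),z) for a in (0,1.57,-1.57)]).round(1).tolist())
E
```

```text
[[0.6478, 0.0889, 0.1178], [0.6344, 0.0604, 0.1178], [0.6273, 0.1105, 0.1178]]
[[314.7, 279.7], [329.2, 272.9], [304.7, 268.3]]
[[316.6, 259.7], [331.7, 253.0], [306.1, 248.4]]
[[316.1, 278.5], [330.6, 271.8], [306.1, 267.2]]
[[318.1, 258.5], [333.2, 251.9], [307.6, 247.3]]
```

Request:
step_arm(twist=[[0, -0.001, -0.002], [0, -0.001, -0.002], [0, 0, 0], [0, 0, 0]], translation=[[-3, 2, 12], [-1.5, 1, 12], [0, 0, 10], [0, 0, 0]], jaw=[0.3, 0.3, 0.3, 0.3])

```text
clock: 39.35
ee_pos: [0.6222, 0.089, 0.009]
ee_rot: [[0.026, -1.0, -0.001], [-1.0, -0.026, -0.001], [0.0, 0.001, -1.0]]
contact_force: [-0.4, -0.1, -5.1]
gripper_width: 0.052
```

```bash
python3 - <<'E'
from h import *
st()
s=imaging.get_image("scene")
zoom("scene",s,270,215,100,100,6,"r2.png")
E
```

```text
t 39.35 pos [0.6222 0.089  0.009 ] az -88.5 z [-0.001 -0.001 -1.   ] F [-0.4 -0.1 -5.1] w 0.052
```

Request:
step_arm(twist=[[0, 0, 0], [0, 0, 0], [0, 0, 0], [0, 0, 0]], translation=[[0, 0, 7], [0, 0, 4], [0, 0, 3], [0, 0, 0]], jaw=[0.3, 0.3, 0.3, 0.3])

```text
clock: 39.8
ee_pos: [0.6249, 0.0901, -0.0017]
ee_rot: [[0.026, -1.0, 0.004], [-1.0, -0.026, -0.0], [0.0, -0.004, -1.0]]
contact_force: [1.1, -0.6, -5.2]
gripper_width: 0.0519
```

Request:
step_arm(twist=[[0, 0, 0], [0, 0, 0], [0, 0, 0], [0, 0, 0], [0, 0, 0], [0, 0, 0], [0, 0, 0], [0, 0, 0]], translation=[[0, 1, 2], [0, 0, 0], [0, 0, 0], [0, 0, 0], [0, 0, 0], [0, 0, -15], [0, 0, -30], [0, 0, -40]], jaw=[0.3, 0.65, 0.72, 0.75, 0.75, 0.75, 0.75, 0.8])

```text
clock: 40.6
ee_pos: [0.6223, 0.0899, 0.0826]
ee_rot: [[0.027, -1.0, 0.0], [-1.0, -0.027, -0.0], [0.0, -0.0, -1.0]]
contact_force: [0.7, -0.7, -0.1]
gripper_width: 0.0683
```

Request:
step_arm(twist=[[0, 0, 0], [0, 0, 0], [0, 0, 0], [0, 0, 0], [0, 0, 0], [0, 0, 0]], translation=[[0, 10, -40], [0, 20, -30], [0, 30, 0], [0, 30, 0], [0, 15, 0], [0, 0, 0]], jaw=[1, 1, 1, 1, 1, 1])

```text
clock: 41.2
ee_pos: [0.5206, 0.0895, 0.1693]
ee_rot: [[0.027, -0.999, 0.023], [-1.0, -0.027, 0.003], [-0.002, -0.023, -1.0]]
contact_force: [0.8, 0.3, 0.1]
gripper_width: 0.0849
```

```bash
python3 - <<'E'
from h import *
st()
s=imaging.get_image("scene");t=imaging.get_image("top")
cv2.imwrite("pics/u_s.png",s);cv2.imwrite("pics/u_t.png",t)
zoom("scene",s,190,215,195,110,4,"r3.png");zoom("top",t,120,150,100,130,4.5,"r4.png")
E
```

```text
t 41.2 pos [0.5206 0.0895 0.1693] az -88.44 z [ 0.023  0.003 -1.   ] F [0.8 0.3 0.1] w 0.0849
```

```bash
python3 - <<'E'
from h import *
np.set_printoptions(precision=4,suppress=True)
s=cv2.imread("pics/u_s.png");t=cv2.imread("pics/u_t.png")
zoom("scene",s,380,190,110,130,4.6,"v1.png")
print("stand top",plane("top",[(179.2,250.0)],.028),plane("top",[(173.3,247.3)],.101))
print("spot top",plane("top",[(158.2,210.4)],0))
hsv=cv2.cvtColor(s,cv2.COLOR_BGR2HSV)
g=s.mean(2); m=(g<80).astype(np.uint8)
n,l,S,c=cv2.connectedComponentsWithStats(m[255:300,410:485])
for i in range(1,n):
    if S[i,4]>50: print(S[i],c[i]+[410,255])
print("damper_a",plane("top",[(157,173.5)],.09),plane("top",[(163,181)],.0))
E
```

```text
stand top [[0.3806 0.299  0.028 ]] [[0.3816 0.302  0.101 ]]
spot top [[0.5119 0.3723 0.    ]]
[   8    1   58   44 1595] [446.0696 277.7824]
damper_a [[0.61   0.3557 0.09  ]] [[0.6075 0.3579 0.    ]]
```

```bash
python3 - <<'E'
from h import *
np.set_printoptions(precision=4,suppress=True)
print("stand",plane("scene",[(416.3,227)],.028),plane("scene",[(422,203.3)],.101))
print("spot",plane("scene",[(446.5,276.3)],0))
print(px("scene",[(.38,.3,.028),(.38,.3,.101),(.51,.372,0)]))
E
```

```text
stand [[0.3821 0.3023 0.028 ]] [[0.3774 0.3007 0.101 ]]
spot [[0.5102 0.3748 0.    ]]
[[415.367  226.3262]
 [421.7387 203.8763]
 [445.225  276.0003]]
```

```bash
python3 - <<'E'
from h import *
np.set_printoptions(precision=4,suppress=True)
print("purpleB",plane("top",[(141.9,301.9)],.101),"A",plane("top",[(236,264.3)],.101))
plan([((.40,.20,.17),Rdown(-61),30),((.34,.278,.15),Rdown(-61,20,29),20)])
print(Rdown(-61,20,29))
E
```

```text
purpleB [[0.2245 0.3928 0.101 ]] A [[0.3265 0.1172 0.101 ]]
6 twist [[-0.0042, -0.0004, -0.0799], [-0.0042, -0.0004, -0.0799], [-0.0042, -0.0004, -0.0799], [-0.0042, -0.0004, -0.0799], [-0.0042, -0.0004, -0.0799], [-0.0042, -0.0004, -0.0799]] 
  translation [[-18.9, 20.0, -0.6], [-20.5, 18.4, -0.5], [-21.9, 16.7, -0.4], [-23.1, 14.9, -0.3], [-24.3, 13.0, -0.3], [-25.2, 11.0, -0.2]]
6 twist [[0.0582, 0.0, 0.0], [0.0582, 0.0, 0.0], [0.0582, 0.0, 0.0], [0.0582, 0.0, 0.0], [0.0582, 0.0, 0.0], [0.0582, 0.0, 0.0]] 
  translation [[-16.2, 2.4, 3.3], [-16.2, 2.6, 3.2], [-16.2, 2.8, 3.0], [-16.2, 3.0, 2.9], [-16.2, 3.1, 2.7], [-16.2, 3.3, 2.5]]
[[ 0.4848 -0.8219  0.2991]
 [-0.8746 -0.4556  0.1658]
 [ 0.     -0.342  -0.9397]]
```

Request:
step_arm(twist=[[-0.004, 0, -0.08], [-0.004, 0, -0.08], [-0.004, 0, -0.08], [-0.004, 0, -0.08], [-0.004, 0, -0.08], [-0.004, 0, -0.08]], translation=[[-19, 20, 0], [-20.5, 18, 0], [-22, 17, 0], [-23, 15, 0], [-24, 13, 0], [-20, 8, 0]], jaw=[1, 1, 1, 1, 1, 1])

```text
clock: 41.9
ee_pos: [0.411, 0.1985, 0.1689]
ee_rot: [[0.493, -0.87, 0.006], [-0.87, -0.493, 0.002], [0.001, -0.007, -1.0]]
contact_force: [0.4, 0.1, 0.1]
gripper_width: 0.0853
```

```bash
python3 - <<'E'
from h import *
st();print(readout.get_obs()["joints"].round(3))
plan([((.34,.278,.15),Rdown(-61,20,29),20)])
E
```

```text
t 41.9 pos [0.411  0.1985 0.1689] az -60.45 z [ 0.006  0.002 -1.   ] F [0.4 0.1 0.1] w 0.0853
[ 0.016  0.09  -0.59   1.999  0.059  1.062 -1.657]
6 twist [[0.0571, 0.0001, 0.0016], [0.0571, 0.0001, 0.0016], [0.0571, 0.0001, 0.0016], [0.0571, 0.0001, 0.0016], [0.0571, 0.0001, 0.0016], [0.0571, 0.0001, 0.0016]] 
  translation [[-17.4, 3.8, 3.1], [-17.4, 4.0, 2.9], [-17.4, 4.2, 2.7], [-17.3, 4.3, 2.4], [-17.3, 4.5, 2.2], [-17.3, 4.6, 1.9]]
```

Request:
step_arm(twist=[[0.057, 0, 0], [0.057, 0, 0], [0.057, 0, 0], [0.057, 0, 0], [0.057, 0, 0], [0.057, 0, 0], [0, 0, 0]], translation=[[-17, 4, 0], [-17, 4, 0], [-17, 4, 0], [-17, 4, 0], [-15, 4, 0], [-10, 3, 0], [0, 0, 0]], jaw=[1, 1, 1, 1, 1, 1, 1])

```text
clock: 42.6
ee_pos: [0.3485, 0.2801, 0.1695]
ee_rot: [[0.501, -0.808, 0.309], [-0.865, -0.465, 0.186], [-0.006, -0.361, -0.933]]
contact_force: [0.3, -0.3, -0.8]
gripper_width: 0.0855
```

```bash
python3 - <<'E'
from h import *
st();print(readout.get_obs()["joints"].round(3))
plan([((.34,.278,.12),Rdown(-61,20,29),20)])
s=imaging.get_image("scene");p=readout.get_obs()["ee_pos"]
zoom("scene",s,340,110,130,140,4.2,"w1.png",[p])
E
```

```text
t 42.6 pos [0.3485 0.2801 0.1695] az -59.93 z [ 0.309  0.186 -0.933] F [ 0.3 -0.3 -0.8] w 0.0855
[-0.068 -0.208 -0.695  2.291 -0.08   0.652 -1.768]
3 twist [[-0.0066, 0.0042, 0.0051], [-0.0066, 0.0042, 0.0051], [-0.0066, 0.0042, 0.0051]] 
  translation [[-0.7, 8.6, 14.4], [-0.7, 8.5, 14.4], [-0.7, 8.4, 14.5]]
```

```bash
python3 - <<'E'
from h import *
o=readout.get_obs();p=o["ee_pos"];R=o["ee_rot"]
x=R[:,0];z=R[:,2]
for nm,c in (("tool51",p-.051*z),("world",p-.012*z+[0,0,.040])):
    print(nm,c.round(4),px("scene",[c+.049*x,c-.049*x]).round(1).tolist())
E
```

```text
tool51 [0.3342 0.271  0.218 ] [[401.3, 154.7], [438.0, 148.9]]
world [0.3463 0.2783 0.2216] [[404.7, 156.4], [441.8, 150.5]]
```

```bash
python3 - <<'E'
from h import *
R=Rdown(-61,20,29)
plan([((.3445,.2814,.06),R,25),((.3445,.2814,-.035),None,20)])
E
```

```text
5 twist [[-0.0042, 0.0026, 0.0028], [-0.0042, 0.0026, 0.0028], [-0.0042, 0.0026, 0.0028], [-0.0042, 0.0026, 0.0028], [-0.0042, 0.0026, 0.0028]] 
  translation [[-0.5, 8.8, 20.3], [-0.6, 8.7, 20.3], [-0.6, 8.6, 20.4], [-0.6, 8.6, 20.4], [-0.6, 8.5, 20.4]]
5 twist [[0.0, 0.0, 0.0], [0.0, 0.0, 0.0], [0.0, 0.0, 0.0], [0.0, 0.0, 0.0], [0.0, 0.0, 0.0]] 
  translation [[-0.0, 6.5, 17.9], [-0.0, 6.5, 17.9], [-0.0, 6.5, 17.9], [-0.0, 6.5, 17.9], [-0.0, 6.5, 17.9]]
```

Request:
step_arm(twist=[[-0.004, 0.003, 0.003], [-0.004, 0.003, 0.003], [-0.004, 0.003, 0.003], [-0.004, 0.003, 0.003], [0, 0, 0], [0, 0, 0]], translation=[[-0.6, 8.8, 20], [-0.6, 8.7, 20], [-0.6, 8.6, 20], [-0.6, 8.6, 15], [0, 0, 0], [0, 0, 0]], jaw=[1, 1, 1, 1, 1, 1])

```text
clock: 43.25
ee_pos: [0.3545, 0.2864, 0.0915]
ee_rot: [[0.481, -0.822, 0.305], [-0.876, -0.448, 0.178], [-0.01, -0.353, -0.936]]
contact_force: [-0.3, -0.0, 0.4]
gripper_width: 0.0852
```

```bash
python3 - <<'E'
from h import *
st();o=readout.get_obs();print(o["joints"].round(3))
R=Rdown(-61,20,29);p=o["ee_pos"];c=p-.051*o["ee_rot"][:,2];print("tip",c.round(4))
plan([((.3445,.2814,.0),R,18)])
s=imaging.get_image("scene");t=imaging.get_image("top")
zoom("scene",s,360,130,110,120,4.8,"w2.png",[c]);zoom("top",t,130,190,120,110,5.4,"w3.png",[c])
E
```

```text
t 43.25 pos [0.3545 0.2864 0.0915] az -61.22 z [ 0.305  0.178 -0.936] F [-0.3 -0.   0.4] w 0.0852
[ 0.005 -0.02  -0.856  2.364  0.223  0.458 -2.108]
tip [0.339  0.2773 0.1392]
6 twist [[-0.0019, 0.0013, -0.0012], [-0.0019, 0.0013, -0.0012], [-0.0019, 0.0013, -0.0012], [-0.0019, 0.0013, -0.0012], [-0.0019, 0.0013, -0.0012], [-0.0019, 0.0013, -0.0012]] 
  translation [[0.1, 7.1, 13.6], [0.0, 7.1, 13.6], [0.0, 7.1, 13.6], [-0.0, 7.0, 13.6], [-0.0, 7.0, 13.7], [-0.1, 7.0, 13.7]]
```

```bash
python3 - <<'E'
from h import *
plan([((.37,.25,.17),Rdown(-90),30),((.38,.21,.17),Rdown(-140),30),((.38,.20,.17),Rdown(175,16,85),30)])
E
```

```text
5 twist [[-0.0703, 0.0199, 0.099], [-0.0703, 0.0199, 0.099], [-0.0703, 0.0199, 0.099], [-0.0703, 0.0199, 0.099], [-0.0703, 0.0199, 0.099]] 
  translation [[7.7, -4.8, -15.0], [7.5, -4.5, -15.1], [7.4, -4.2, -15.3], [7.3, -3.8, -15.4], [7.3, -3.5, -15.5]]
7 twist [[0.0, 0.0, 0.1247], [0.0, 0.0, 0.1247], [0.0, 0.0, 0.1247], [0.0, 0.0, 0.1247], [0.0, 0.0, 0.1247], [0.0, 0.0, 0.1247], [0.0, 0.0, 0.1247]] 
  translation [[5.7, -1.4, 0.0], [5.5, -2.1, 0.0], [5.2, -2.8, 0.0], [4.8, -3.4, 0.0], [4.3, -4.0, 0.0], [3.8, -4.5, 0.0], [3.2, -4.9, 0.0]]
6 twist [[-0.0441, -0.0183, 0.13], [-0.0441, -0.0183, 0.13], [-0.0441, -0.0183, 0.13], [-0.0441, -0.0183, 0.13], [-0.0441, -0.0183, 0.13], [-0.0441, -0.0183, 0.13]] 
  translation [[1.1, -1.3, 0.0], [0.9, -1.4, -0.1], [0.7, -1.5, -0.2], [0.5, -1.6, -0.2], [0.3, -1.6, -0.3], [0.1, -1.6, -0.4]]
```

Request:
step_arm(twist=[[-0.07, 0.02, 0.099], [-0.07, 0.02, 0.099], [-0.07, 0.02, 0.099], [-0.07, 0.02, 0.099], [-0.07, 0.02, 0.099]], translation=[[8, -5, -15], [8, -4.5, -15], [7.5, -4, -15], [7.3, -4, -15], [7.3, -3.5, -12]], jaw=[1, 1, 1, 1, 1])

```text
clock: 43.85
ee_pos: [0.3702, 0.2478, 0.1719]
ee_rot: [[-0.016, -1.0, -0.007], [-1.0, 0.016, -0.005], [0.005, 0.007, -1.0]]
contact_force: [-0.5, -0.1, 0.1]
gripper_width: 0.0854
```

Request:
step_arm(twist=[[0, 0, 0.125], [0, 0, 0.125], [0, 0, 0.125], [0, 0, 0.125], [0, 0, 0.125], [0, 0, 0.125], [0, 0, 0.1]], translation=[[6, -1.5, 0], [5.5, -2, 0], [5, -3, 0], [5, -3.5, 0], [4, -4, 0], [4, -4.5, 0], [3, -5, 0]], jaw=[1, 1, 1, 1, 1, 1, 1])

```text
clock: 44.55
ee_pos: [0.3889, 0.2149, 0.1773]
ee_rot: [[-0.655, -0.755, 0.001], [-0.755, 0.655, -0.002], [0.001, -0.002, -1.0]]
contact_force: [-0.1, 0.5, 0.2]
gripper_width: 0.0855
```

```bash
python3 - <<'E'
from h import *
st();print(readout.get_obs()["joints"].round(3))
plan([((.38,.20,.17),Rdown(175,16,85),30)])
E
```

```text
t 44.55 pos [0.3889 0.2149 0.1773] az -130.95 z [ 0.001 -0.002 -1.   ] F [-0.1  0.5  0.2] w 0.0855
[-0.289  0.05  -0.324  2.012  0.02   1.083 -2.907]
8 twist [[-0.0325, -0.0165, 0.1171], [-0.0325, -0.0165, 0.1171], [-0.0325, -0.0165, 0.1171], [-0.0325, -0.0165, 0.1171], [-0.0325, -0.0165, 0.1171], [-0.0325, -0.0165, 0.1171], [-0.0325, -0.0165, 0.1171], [-0.0325, -0.0165, 0.1171]] 
  translation [[2.1, -0.4, 0.9], [2.1, -0.7, 0.9], [2.0, -0.9, 0.8], [1.9, -1.2, 0.7], [1.8, -1.4, 0.7], [1.6, -1.6, 0.6], [1.4, -1.8, 0.5], [1.2, -2.0, 0.4]]
```

Request:
step_arm(twist=[[0, 0, -0.13], [0, 0, -0.14], [0, 0, -0.14], [0, 0, -0.14], [0, 0, -0.14], [0, 0, -0.14], [0, 0, -0.14], [0, 0, -0.14]], translation=[[0, 0, 0], [0, 0, 0], [0, 0, 0], [0, 0, 0], [0, 0, 0], [0, 0, 0], [0, 0, 0], [0, 0, 0]], jaw=[1, 1, 1, 1, 1, 1, 1, 1])

```text
clock: 45.35
ee_pos: [0.3938, 0.2197, 0.1877]
ee_rot: [[0.43, -0.903, 0.016], [-0.903, -0.43, 0.011], [-0.003, -0.019, -1.0]]
contact_force: [-0.4, -0.5, 0.1]
gripper_width: 0.0853
```

```bash
python3 - <<'E'
from h import *
st();print(readout.get_obs()["joints"].round(3))
plan([((.38,.20,.15),Rdown(-5,16,85),30)])
E
```

```text
t 45.35 pos [0.3938 0.2197 0.1877] az -64.55 z [ 0.016  0.011 -1.   ] F [-0.4 -0.5  0.1] w 0.0853
[-0.252  0.039 -0.36   1.999  0.016  1.087 -1.746]
8 twist [[0.0294, -0.019, -0.1289], [0.0294, -0.019, -0.1289], [0.0294, -0.019, -0.1289], [0.0294, -0.019, -0.1289], [0.0294, -0.019, -0.1289], [0.0294, -0.019, -0.1289], [0.0294, -0.019, -0.1289], [0.0294, -0.019, -0.1289]] 
  translation [[1.5, 2.7, 4.7], [1.2, 3.0, 4.5], [0.9, 3.3, 4.4], [0.5, 3.5, 4.3], [0.2, 3.7, 4.2], [-0.2, 3.8, 4.1], [-0.7, 3.9, 4.0], [-1.1, 3.9, 3.9]]
```

Request:
step_arm(twist=[[0.029, -0.019, -0.129], [0.029, -0.019, -0.129], [0.029, -0.019, -0.129], [0.029, -0.019, -0.129], [0.029, -0.019, -0.129], [0.029, -0.019, -0.129], [0.029, -0.019, -0.129], [0.029, -0.019, -0.129]], translation=[[0, 0, 2], [0, 0, 2], [0, 0, 2], [0, 0, 2], [0, 0, 2], [0, 0, 2], [0, 0, 2], [0, 0, 0]], jaw=[1, 1, 1, 1, 1, 1, 1, 1])

```text
clock: 46.15
ee_pos: [0.401, 0.2259, 0.1857]
ee_rot: [[0.999, -0.028, 0.036], [-0.038, -0.955, 0.294], [0.027, -0.295, -0.955]]
contact_force: [-1.4, 0.5, 0.3]
gripper_width: 0.0856
```

```bash
python3 - <<'E'
from h import *
st();o=readout.get_obs();print(o["joints"].round(3));R=o["ee_rot"]; print("tip",(o["ee_pos"]-.051*R[:,2]).round(4))
T=Rdown(-5,16,85); c=np.array([.380,.301,.0])-.062*np.array([np.cos(np.radians(85)),np.sin(np.radians(85)),0]); 
for h in (.10,.013):
    c[2]=h; print((c+.051*T[:,2]).round(4))
c[2]=.10;a=c+.051*T[:,2]; plan([(a,T,20)])
E
```

```text
t 46.15 pos [0.401  0.2259 0.1857] az -2.15 z [ 0.036  0.294 -0.955] F [-1.4  0.5  0.3] w 0.0856
[-0.15  -0.022 -0.24   2.103 -0.333  0.935 -0.242]
tip [0.3992 0.2109 0.2344]
[0.3758 0.2532 0.051 ]
[ 0.3758  0.2532 -0.036 ]
7 twist [[-0.003, -0.0016, 0.0079], [-0.003, -0.0016, 0.0079], [-0.003, -0.0016, 0.0079], [-0.003, -0.0016, 0.0079], [-0.003, -0.0016, 0.0079], [-0.003, -0.0016, 0.0079], [-0.003, -0.0016, 0.0079]] 
  translation [[-4.3, 2.1, 19.4], [-4.2, 2.0, 19.4], [-4.2, 2.0, 19.4], [-4.1, 2.0, 19.4], [-4.1, 1.9, 19.4], [-4.0, 1.9, 19.5], [-4.0, 1.9, 19.5]]
```

Request:
step_arm(twist=[[-0.003, -0.002, 0.008], [-0.003, -0.002, 0.008], [-0.003, -0.002, 0.008], [-0.003, -0.002, 0.008], [-0.003, -0.002, 0.008], [-0.003, -0.002, 0.008], [0, 0, 0]], translation=[[-4.3, 2, 19], [-4.2, 2, 19], [-4.2, 2, 19], [-4, 2, 19], [-4, 2, 19], [-4, 2, 15], [0, 0, 0]], jaw=[1, 1, 1, 1, 1, 1, 1])

```text
clock: 46.85
ee_pos: [0.3902, 0.2489, 0.0833]
ee_rot: [[0.996, -0.075, 0.045], [-0.085, -0.954, 0.287], [0.021, -0.29, -0.957]]
contact_force: [-0.3, 0.2, 0.1]
gripper_width: 0.0852
```

```bash
python3 - <<'E'
from h import *
st();o=readout.get_obs();print(o["joints"].round(3));R=o["ee_rot"]; c0=(o["ee_pos"]-.051*R[:,2]);print("tip",c0.round(4))
T=Rdown(-5,16,85); c=np.array([.380,.301,.0])-.062*np.array([np.cos(np.radians(85)),np.sin(np.radians(85)),0]); 
c[2]=.03;a=c+.051*T[:,2]; plan([(a,T,15)])
s=imaging.get_image("scene");t=imaging.get_image("top")
zoom("scene",s,340,150,120,120,5,"x1.png",[c0]);zoom("top",t,130,190,120,110,5.4,"x2.png",[c0])
E
```

```text
t 46.85 pos [0.3902 0.2489 0.0833] az -4.89 z [ 0.045  0.287 -0.957] F [-0.3  0.2  0.1] w 0.0852
[-0.2    0.112 -0.284  2.231 -0.341  0.654 -0.306]
tip [0.3879 0.2343 0.1321]
7 twist [[-0.0021, -0.0029, 0.0011], [-0.0021, -0.0029, 0.0011], [-0.0021, -0.0029, 0.0011], [-0.0021, -0.0029, 0.0011], [-0.0021, -0.0029, 0.0011], [-0.0021, -0.0029, 0.0011], [-0.0021, -0.0029, 0.0011]] 
  translation [[-2.4, 3.8, 14.1], [-2.4, 3.8, 14.1], [-2.3, 3.7, 14.1], [-2.3, 3.7, 14.1], [-2.2, 3.7, 14.1], [-2.2, 3.7, 14.1], [-2.1, 3.6, 14.2]]
```

Request:
step_arm(twist=[[-0.002, -0.003, 0.001], [-0.002, -0.003, 0.001], [-0.002, -0.003, 0.001], [-0.002, -0.003, 0.001], [-0.002, -0.003, 0.001], [0, 0, 0]], translation=[[-2.5, 4, 14], [-2.5, 4, 14], [-2.5, 4, 14], [-2.3, 4, 14], [-2.3, 4, 12], [0, 0, 0]], jaw=[1, 1, 1, 1, 1, 1])

```text
clock: 47.55
ee_pos: [0.3938, 0.2529, 0.0219]
ee_rot: [[0.995, -0.079, 0.055], [-0.092, -0.954, 0.287], [0.029, -0.291, -0.956]]
contact_force: [-0.5, 0.0, -0.2]
gripper_width: 0.0854
```

```bash
python3 - <<'E'
from h import *
st();o=readout.get_obs();print(o["joints"].round(3));R=o["ee_rot"]; c0=(o["ee_pos"]-.051*R[:,2]);print("tip",c0.round(4))
T=Rdown(-5,16,85); c=np.array([.380,.301,.0])-.062*np.array([np.cos(np.radians(85)),np.sin(np.radians(85)),0]); 
c[2]=.013;a=c+.051*T[:,2]; plan([(a,T,15)])
s=imaging.get_image("scene")
zoom("scene",s,340,150,120,120,5,"x3.png",[c0])
E
```

```text
t 47.55 pos [0.3938 0.2529 0.0219] az -5.26 z [ 0.055  0.287 -0.956] F [-0.5  0.  -0.2] w 0.0854
[-0.208  0.231 -0.296  2.278 -0.358  0.481 -0.274]
tip [0.391  0.2383 0.0707]
5 twist [[-0.0032, -0.0059, 0.0008], [-0.0032, -0.0059, 0.0008], [-0.0032, -0.0059, 0.0008], [-0.0032, -0.0059, 0.0008], [-0.0032, -0.0059, 0.0008]] 
  translation [[-3.9, 3.6, 10.9], [-3.9, 3.6, 10.9], [-3.8, 3.5, 11.0], [-3.7, 3.5, 11.0], [-3.7, 3.5, 11.0]]
```

Request:
step_arm(twist=[[-0.003, -0.006, 0.001], [-0.003, -0.006, 0.001], [-0.003, -0.006, 0.001], [-0.003, -0.006, 0.001], [0, 0, 0]], translation=[[-8, 4, 11], [-7, 4, 11], [-6, 4, 11], [-5, 4, 10], [0, 0, 0]], jaw=[1, 1, 1, 1, 1])

```text
clock: 48.1
ee_pos: [0.3705, 0.2534, -0.0244]
ee_rot: [[0.996, -0.083, 0.035], [-0.089, -0.956, 0.28], [0.011, -0.282, -0.959]]
contact_force: [-1.0, -0.2, -0.2]
gripper_width: 0.0855
```

```bash
python3 - <<'E'
from h import *
st();o=readout.get_obs();print(o["joints"].round(3));R=o["ee_rot"]; c0=(o["ee_pos"]-.051*R[:,2]);print("tip",c0.round(4))
T=Rdown(-5,16,85); c=np.array([.380,.301,.0])-.062*np.array([np.cos(np.radians(85)),np.sin(np.radians(85)),0]); 
c[2]=.013;a=c+.051*T[:,2]; plan([(a,T,15)])
s=imaging.get_image("scene")
zoom("scene",s,360,180,90,90,6,"x4.png",[c0])
E
```

```text
t 48.1 pos [ 0.3705  0.2534 -0.0244] az -5.13 z [ 0.035  0.28  -0.959] F [-1.  -0.2 -0.2] w 0.0855
[-0.219  0.312 -0.318  2.332 -0.379  0.364 -0.258]
tip [0.3687 0.2391 0.0245]
1 twist [[-0.0063, -0.0108, 0.0007]] 
  translation [[5.2, 3.0, 11.3]]
```

Request:
step_arm(twist=[[-0.004, -0.008, 0], [0, 0, 0], [0, 0, 0]], translation=[[4, 2, 6], [2, 1, 4], [0, 0, 0]], jaw=[1, 1, 1])

```text
clock: 48.45
ee_pos: [0.3792, 0.2533, -0.0347]
ee_rot: [[0.996, -0.083, 0.029], [-0.088, -0.957, 0.277], [0.005, -0.279, -0.96]]
contact_force: [-0.1, 0.1, 0.0]
gripper_width: 0.0855
```

```bash
python3 - <<'E'
from h import *
st();o=readout.get_obs();print(o["joints"].round(3));R=o["ee_rot"]; c0=(o["ee_pos"]-.051*R[:,2]);print("tip",c0.round(4))
d=np.array([np.cos(np.radians(85)),np.sin(np.radians(85)),0]); print("push 10mm in tool:",(R.T@d*10).round(2))
E
```

```text
t 48.45 pos [ 0.3792  0.2533 -0.0347] az -5.04 z [ 0.029  0.277 -0.96 ] F [-0.1  0.1  0. ] w 0.0855
[-0.216  0.348 -0.312  2.314 -0.371  0.355 -0.249]
tip [0.3777 0.2392 0.0143]
push 10mm in tool: [-0.01 -9.6   2.79]
```

Request:
step_arm(twist=[[0, 0, 0], [0, 0, 0], [0, 0, 0], [0, 0, 0]], translation=[[0, -9.6, 2.8], [0, -9.6, 2.8], [0, -9.6, 2.8], [0, 0, 0]], jaw=[1, 1, 1, 1])

```text
clock: 48.85
ee_pos: [0.3801, 0.2833, -0.0355]
ee_rot: [[0.996, -0.083, 0.025], [-0.087, -0.958, 0.274], [0.001, -0.275, -0.961]]
contact_force: [1.2, -0.7, -0.6]
gripper_width: 0.0853
```

```bash
cat h.py | head -80; python3 -c "
from h import *
st()"
```

```text
import numpy as np, cv2
from station import readout, imaging, workorder, ctrl
C={n:imaging.calibration(n) for n in("scene","top")}
def ray(n,uv):
    c=C[n]; p=cv2.undistortPoints(np.array(uv,float).reshape(-1,1,2),c["K"],c["dist_coeffs"]).reshape(-1,2)
    d=np.c_[p[:,0],-p[:,1],-np.ones(len(p))]@c["pose"][:3,:3].T
    return c["pose"][:3,3],d
def plane(n,uv,z):
    o,d=ray(n,uv); return o+d*((z-o[2])/d[:,2])[:,None]
def px(n,P):
    c=C[n]; q=(np.array(P,float).reshape(-1,3)-c["pose"][:3,3])@c["pose"][:3,:3]
    q=q*[1,-1,-1]
    return cv2.projectPoints(q,np.zeros(3),np.zeros(3),c["K"],c["dist_coeffs"])[0].reshape(-1,2)
def zoom(n,img,u0,v0,w,h,f,name,pts=None):
    z=cv2.resize(img[v0:v0+h,u0:u0+w],None,fx=f,fy=f,interpolation=cv2.INTER_CUBIC)
    if pts is not None:
        for p in px(n,pts): cv2.circle(z,(int((p[0]-u0+.5)*f),int((p[1]-v0+.5)*f)),2,(0,255,0),-1)
    for k in range(0,w,10): cv2.putText(z,str(u0+k),(int((k+.5)*f)-9,9),0,.3,(0,0,255),1); cv2.line(z,(int((k+.5)*f),10),(int((k+.5)*f),15),(0,0,255),1)
    for k in range(0,h,10): cv2.putText(z,str(v0+k),(0,int((k+.5)*
[... 938 characters left out ...]
int(max(1,np.ceil(np.linalg.norm(d)*1000/st-.01),np.ceil(np.degrees(np.linalg.norm(rv))/maxdeg-.01)))
        T=[];W=[]
        for i in range(n):
            Ri=R@Ro.from_rotvec(rv*i/n).as_matrix()
            T.append((Ri.T@d*1000/n).round(1).tolist()); W.append((rv/n).round(4).tolist())
        print(n,"twist",W,"\n  translation",T)
        p=q;R=Q
def st():
    o=readout.get_obs(); R=o["ee_rot"]
    print("t",round(o["clock"],2),"pos",o["ee_pos"].round(4),"az",round(np.degrees(np.arctan2(R[1,0],R[0,0])),2),"z",R[:,2].round(3),"F",o["contact_force"].round(1),"w",round(o["gripper_width"],4))
t 48.85 pos [ 0.3801  0.2833 -0.0355] az -4.99 z [ 0.025  0.274 -0.961] F [ 1.2 -0.7 -0.6] w 0.0853
```

```bash
python3 -c "
from h import *
i=imaging.get_image('top');zoom('top',i,110,170,130,110,5,'l1a_top.png')
j=imaging.get_image('scene');zoom('scene',j,360,150,140,160,4,'l1a_sc.png')"
```

```text
(no output)
```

View pics/l1a_top.png

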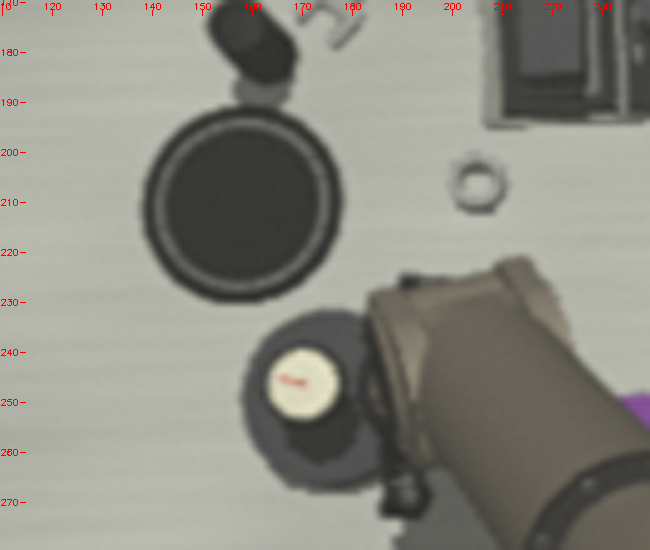

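View pics/l1a_sc.png

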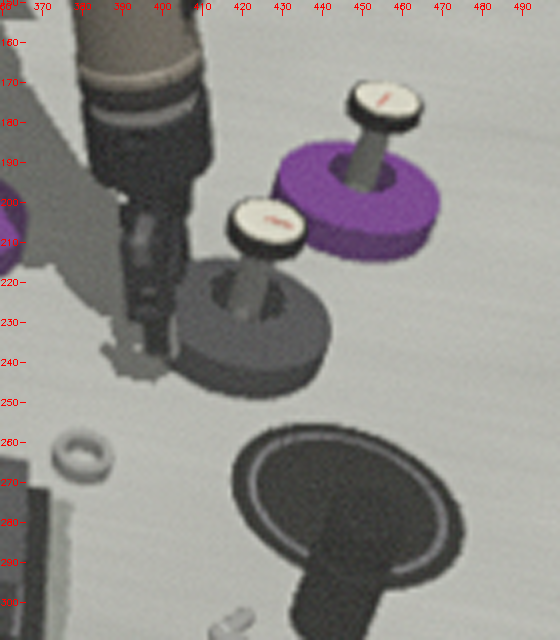

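Request:
step_arm(twist=[[0, 0, 0], [0, 0, 0], [0, 0, 0], [0, 0, 0], [0, 0, 0]], translation=[[0, -9.6, 2.6], [0, -9.6, 2.6], [0, -9.6, 2.6], [0, -7, 2], [0, 0, 0]], jaw=[1, 1, 1, 1, 1])

```text
clock: 49.45
ee_pos: [0.3826, 0.3118, -0.0364]
ee_rot: [[0.995, -0.093, 0.022], [-0.095, -0.96, 0.264], [-0.003, -0.265, -0.964]]
contact_force: [-0.8, 1.1, 1.6]
gripper_width: 0.0853
```

```bash
python3 -c "
from h import *
st(); print(readout.get_obs()['joints'].round(3))
i=imaging.get_image('top');zoom('top',i,110,170,130,110,5,'l1b_top.png')
j=imaging.get_image('scene');zoom('scene',j,360,150,140,160,4,'l1b_sc.png')"
```

```text
t 49.45 pos [ 0.3826  0.3118 -0.0364] az -5.46 z [ 0.022  0.264 -0.964] F [-0.8  1.1  1.6] w 0.0853
[-0.403  0.385 -0.244  2.242 -0.319  0.366 -0.429]
```

View pics/l1b_top.png

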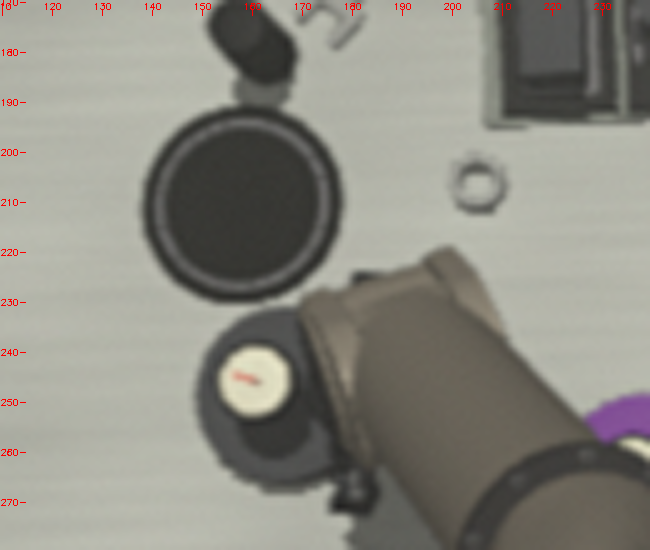

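View pics/l1b_sc.png

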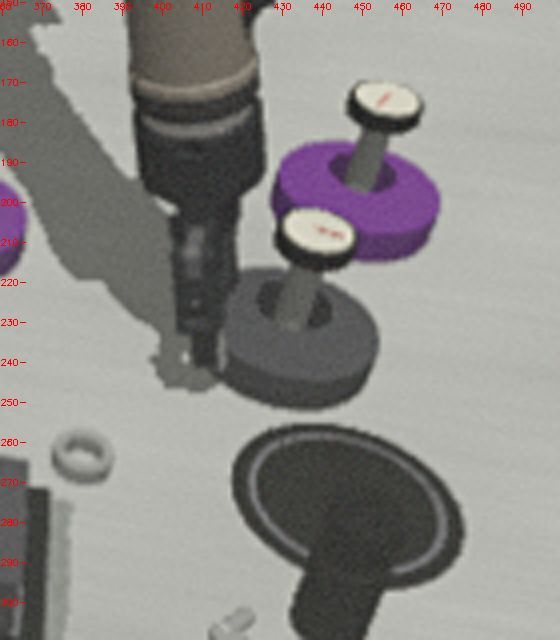

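```bash
python3 -c "
from h import *
a=plane('top',[(160.5,246)],.101)[0];b=plane('scene',[(439,206.5)],.101)[0]; print(a,b)
a=plane('top',[(158.2,210.4)],.0)[0];b=plane('scene',[(446.5,276.3)],.0)[0]; print(a,b)
"
```

```text
[0.38649383 0.34004477 0.101     ] [0.37993869 0.34056683 0.101     ]
[0.5119048  0.37231363 0.        ] [0.51021291 0.37481885 0.        ]
```

Request:
step_arm(twist=[[0, 0, 0.01], [0, 0, 0], [0, 0, 0], [0, 0, 0], [0, 0, 0]], translation=[[0, -9.6, 2.6], [0, -9.6, 2.6], [0, -9.6, 2.6], [0, -7, 2], [0, 0, 0]], jaw=[1, 1, 1, 1, 1])

```text
clock: 50.05
ee_pos: [0.385, 0.3373, -0.038]
ee_rot: [[0.994, -0.113, 0.017], [-0.113, -0.961, 0.252], [-0.012, -0.252, -0.968]]
contact_force: [0.0, 0.1, 1.6]
gripper_width: 0.0857
```

```bash
python3 -c "
from h import *
st(); print(readout.get_obs()['joints'].round(3))
i=imaging.get_image('top');zoom('top',i,110,170,130,110,5,'l1c_top.png')
j=imaging.get_image('scene');zoom('scene',j,360,150,140,160,4,'l1c_sc.png')"
```

```text
t 50.05 pos [ 0.385   0.3373 -0.038 ] az -6.5 z [ 0.017  0.252 -0.968] F [0.  0.1 1.6] w 0.0857
[-0.492  0.407 -0.201  2.2   -0.294  0.384 -0.521]
```

View pics/l1c_top.png

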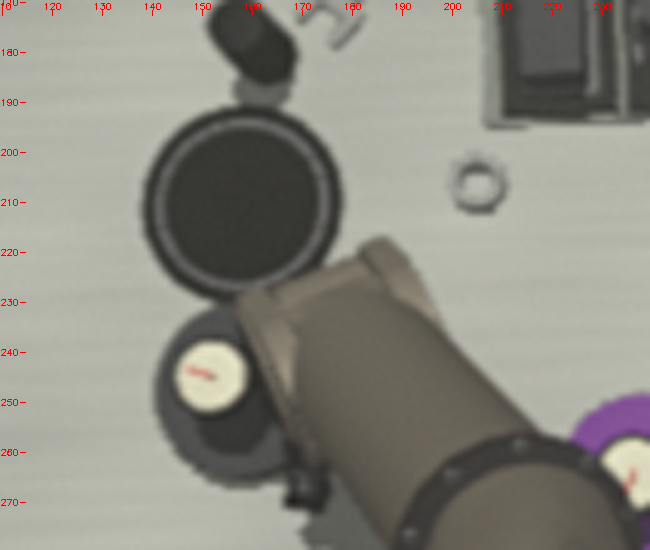

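View pics/l1c_sc.png

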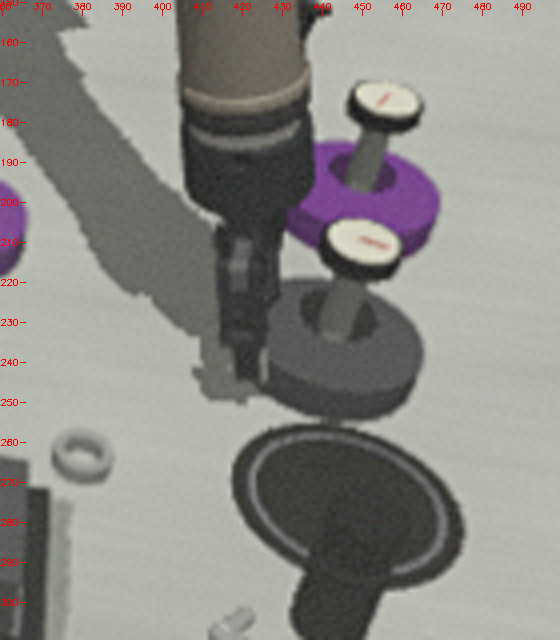

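```bash
python3 -c "
from h import *
a=plane('top',[(151.5,244.5)],.101)[0];b=plane('scene',[(450.5,209.5)],.101)[0]; print(a,b)
s=(a+b)/2; g=np.array([.511,.3735]); d=g-s[:2]; az=np.degrees(np.arctan2(d[1],d[0])); L=np.hypot(*d); print(s,az,L)
R0=readout.get_obs()['ee_rot'].copy();p0=readout.get_obs()['ee_pos'].copy()
u=d/L; R=Rdown(az-90,16,az)
tip=np.r_[s[:2]-.066*u,.016]; tgt=tip+.051*R[:,2]
print('tip',tip,'tgt',tgt)
plan([(p0+[0,-.045,.005],R0),(p0+[-.01,-.05,.19],R0),(np.r_[tgt[:2]-.015*u,.155],R),(np.r_[tgt[:2],.06],R),(tgt,R,25)])
"
```

```text
[0.39167518 0.36683213 0.101     ] [0.38502205 0.36687912 0.101     ]
[0.38834861 0.36685563 0.101     ] 3.1008440657109344 0.12283122652746838
tip [0.32244525 0.36328545 0.016     ] tgt [ 0.33648217  0.36404587 -0.03302435]
2 twist [[0.0, 0.0, 0.0], [0.0, 0.0, 0.0]] 
  translation [[2.5, 21.0, -8.1], [2.5, 21.0, -8.1]]
5 twist [[0.0, 0.0, 0.0], [0.0, 0.0, 0.0], [0.0, 0.0, 0.0], [0.0, 0.0, 0.0], [0.0, 0.0, 0.0]] 
  translation [[-2.3, -8.1, -36.1], [-2.3, -8.1, -36.1], [-2.3, -8.1, -36.1], [-2.3, -8.1, -36.1], [-2.3, -8.1, -36.1]]
11 twist [[0.0026, 0.0345, 0.1228], [0.0026, 0.0345, 0.1228], [0.0026, 0.0345, 0.1228], [0.0026, 0.0345, 0.1228], [0.0026, 0.0345, 0.1228], [0.0026, 0.0345, 0.1228], [0.0026, 0.0345, 0.1228], [0.0026, 0.0345, 0.1228], [0.0026, 0.0345, 0.1228], [0.0026, 0.0345, 0.1228], [0.0026, 0.0345, 0.1228]] 
  translation [[-5.6, -6.2, 1.4], [-6.4, -5.4, 1.2], [-7.0, -4.6, 1.0], [-7.6, -3.7, 0.7], [-8.0, -2.7, 0.5], [-8.3, -1.7, 0.2], [-8.4, -0.7, -0.1], [-8.4, 0.3, -0.4], [-8.3, 1.4, -0.7], [-8.0, 2.4, -1.0], [-7.7, 3.3, -1.2]]
3 twist [[0.0, 0.0, 0.0], [0.0, 0.0, 0.0], [0.0, 0.0, 0.0]] 
  translation [[-0.0, 3.9, 31.8], [-0.0, 3.9, 31.8], [-0.0, 3.9, 31.8]]
4 twist [[0.0, 0.0, 0.0], [0.0, 0.0, 0.0], [0.0, 0.0, 0.0], [0.0, 0.0, 0.0]] 
  translation [[0.0, 6.4, 22.4], [0.0, 6.4, 22.4], [0.0, 6.4, 22.4], [0.0, 6.4, 22.4]]
```

Request:
step_arm(twist=[[0, 0, 0], [0, 0, 0], [0, 0, 0], [0, 0, 0], [0, 0, 0], [0, 0, 0], [0, 0, 0], [0, 0, 0]], translation=[[2.5, 21, -8], [2.5, 21, -8], [-2, -8, -36], [-2, -8, -36], [-2, -8, -36], [-2, -8, -36], [-2, -8, -36], [0, 0, 0]], jaw=[1, 1, 1, 1, 1, 1, 1, 1])

```text
clock: 50.95
ee_pos: [0.3771, 0.2886, 0.1585]
ee_rot: [[0.994, -0.111, 0.02], [-0.112, -0.96, 0.258], [-0.009, -0.258, -0.966]]
contact_force: [-0.1, 0.5, 0.4]
gripper_width: 0.0852
```

Request:
step_arm(twist=[[0, 0.035, 0.123], [0, 0.035, 0.123], [0, 0.035, 0.123], [0, 0.035, 0.123], [0, 0.035, 0.123], [0, 0.035, 0.123], [0, 0.035, 0.123], [0, 0.035, 0.123]], translation=[[-5.6, -6.2, 1.4], [-6.4, -5.4, 1.2], [-7, -4.6, 1], [-7.6, -3.7, 0.7], [-8, -2.7, 0.5], [-8.3, -1.7, 0.2], [-8.4, -0.7, 0], [-8.4, 0.3, -0.4]], jaw=[1, 1, 1, 1, 1, 1, 1, 1])

```text
clock: 51.75
ee_pos: [0.3392, 0.3442, 0.1583]
ee_rot: [[0.42, -0.875, 0.24], [-0.908, -0.407, 0.105], [0.005, -0.262, -0.965]]
contact_force: [-0.8, 0.7, -0.4]
gripper_width: 0.0853
```

```bash
python3 -c "
from h import *
st(); print(readout.get_obs()['joints'].round(3))
s=np.array([.3883,.3669]); g=np.array([.511,.3735]); d=g-s[:2]; az=np.degrees(np.arctan2(d[1],d[0])); L=np.hypot(*d)
u=d/L; R=Rdown(az-90,16,az)
tip=np.r_[s[:2]-.066*u,.016]; tgt=tip+.051*R[:,2]
plan([(np.r_[tgt[:2]-.015*u,.155],R),(np.r_[tgt[:2],.06],R),(tgt,R,25)])
"
```

```text
t 51.75 pos [0.3392 0.3442 0.1583] az -65.17 z [ 0.24   0.105 -0.965] F [-0.8  0.7 -0.4] w 0.0853
[-0.557 -0.011 -0.432  2.151  0.196  0.787 -2.249]
3 twist [[0.0045, 0.0323, 0.1223], [0.0045, 0.0323, 0.1223], [0.0045, 0.0323, 0.1223]] 
  translation [[-8.3, 2.9, 0.3], [-7.9, 3.9, 0.0], [-7.3, 4.8, -0.2]]
3 twist [[0.0, 0.0, 0.0], [0.0, 0.0, 0.0], [0.0, 0.0, 0.0]] 
  translation [[-0.0, 3.9, 31.8], [-0.0, 3.9, 31.8], [-0.0, 3.9, 31.8]]
4 twist [[0.0, 0.0, 0.0], [0.0, 0.0, 0.0], [0.0, 0.0, 0.0], [0.0, 0.0, 0.0]] 
  translation [[0.0, 6.4, 22.4], [0.0, 6.4, 22.4], [0.0, 6.4, 22.4], [0.0, 6.4, 22.4]]
```

Request:
step_arm(twist=[[0, 0.032, 0.122], [0, 0.032, 0.122], [0, 0.032, 0.122], [0, 0, 0], [0, 0, 0], [0, 0, 0], [0, 0, 0]], translation=[[-8.3, 2.9, 0.3], [-7.9, 3.9, 0], [-7.3, 4.8, 0], [0, 4, 32], [0, 4, 32], [0, 2, 15], [0, 0, 0]], jaw=[1, 1, 1, 1, 1, 1, 1])

```text
clock: 52.45
ee_pos: [0.3263, 0.3689, 0.0751]
ee_rot: [[0.045, -0.966, 0.256], [-0.999, -0.043, 0.014], [-0.003, -0.257, -0.966]]
contact_force: [-0.5, -0.9, -0.7]
gripper_width: 0.0855
```

```bash
cat > t.py <<'E'
from h import *
st(); print(readout.get_obs()['joints'].round(3))
s=np.array([.3883,.3669]); g=np.array([.511,.3735]); d=g-s[:2]; az=np.degrees(np.arctan2(d[1],d[0])); L=np.hypot(*d)
u=d/L; R=Rdown(az-90,16,az)
tip=np.r_[s[:2]-.066*u,.016]; tgt=tip+.051*R[:,2]
print(tgt)
plan([(tgt,R,25)])
E
python3 t.py
```

```text
t 52.45 pos [0.3263 0.3689 0.0751] az -87.41 z [ 0.256  0.014 -0.966] F [-0.5 -0.9 -0.7] w 0.0855
[-0.955  0.169 -0.165  2.174  0.394  0.711 -2.931]
[ 0.33643249  0.36411006 -0.03302435]
5 twist [[0.0039, 0.0001, -0.0018], [0.0039, 0.0001, -0.0018], [0.0039, 0.0001, -0.0018], [0.0039, 0.0001, -0.0018], [0.0039, 0.0001, -0.0018]] 
  translation [[1.1, 3.6, 21.4], [1.1, 3.7, 21.4], [1.1, 3.8, 21.4], [1.1, 3.9, 21.4], [1.1, 4.0, 21.3]]
```

Request:
step_arm(twist=[[0, 0, -0.1], [0, 0, -0.14], [0, 0, -0.145], [0, 0, -0.145], [0, 0, -0.145], [0, 0, -0.145], [0, 0, -0.145], [0, 0, -0.145]], translation=[[0, 0, -15], [0, 0, -15], [0, 0, 0], [0, 0, 0], [0, 0, 0], [0, 0, 0], [0, 0, 0], [0, 0, 0]], jaw=[1, 1, 1, 1, 1, 1, 1, 1])

```text
clock: 53.25
ee_pos: [0.3143, 0.3739, 0.1079]
ee_rot: [[0.901, -0.35, 0.255], [-0.368, -0.93, 0.024], [0.229, -0.115, -0.967]]
contact_force: [-0.1, -0.9, 1.1]
gripper_width: 0.0851
```

Request:
step_arm(twist=[[0, 0, -0.145], [0, 0, -0.145], [0, 0, -0.145], [0, 0, -0.145], [0, 0, -0.145], [0, 0, -0.145], [0, 0, -0.145], [0, 0, -0.145]], translation=[[0, 0, 0], [0, 0, 0], [0, 0, 0], [0, 0, 0], [0, 0, 0], [0, 0, 0], [0, 0, 0], [0, 0, 0]], jaw=[1, 1, 1, 1, 1, 1, 1, 1])

```text
clock: 54.05
ee_pos: [0.312, 0.3797, 0.1132]
ee_rot: [[0.65, 0.715, 0.256], [0.733, -0.68, 0.036], [0.2, 0.164, -0.966]]
contact_force: [0.1, -0.1, -0.5]
gripper_width: 0.0859
```

```bash
python3 -c "
from h import *
st(); print(readout.get_obs()['joints'].round(3))"
```

```text
t 54.05 pos [0.312  0.3797 0.1132] az 48.41 z [ 0.256  0.036 -0.966] F [ 0.1 -0.1 -0.5] w 0.0859
[-0.775  0.111 -0.386  2.143  0.375  0.791 -0.58 ]
```

```bash
sed -i 's/az-90,16/az+90,16/; s/^plan.*/plan([(np.r_[tgt[:2]-.008*u,.09],R),(tgt,R,25)])/' t.py; python3 t.py
```

```text
t 54.05 pos [0.312  0.3797 0.1132] az 48.41 z [ 0.256  0.036 -0.966] F [ 0.1 -0.1 -0.5] w 0.0859
[-0.775  0.111 -0.386  2.143  0.375  0.791 -0.58 ]
[ 0.33643249  0.36411006 -0.03302435]
6 twist [[-0.0044, -0.0023, -0.1333], [-0.0044, -0.0023, -0.1333], [-0.0044, -0.0023, -0.1333], [-0.0044, -0.0023, -0.1333], [-0.0044, -0.0023, -0.1333], [-0.0044, -0.0023, -0.1333]] 
  translation [[-0.9, 3.1, 4.3], [-1.3, 3.0, 4.4], [-1.7, 2.7, 4.4], [-2.0, 2.5, 4.4], [-2.3, 2.2, 4.4], [-2.6, 1.8, 4.4]]
5 twist [[0.0, 0.0, 0.0], [0.0, 0.0, 0.0], [0.0, 0.0, 0.0], [0.0, 0.0, 0.0], [0.0, 0.0, 0.0]] 
  translation [[0.0, -5.2, 24.1], [0.0, -5.2, 24.1], [0.0, -5.2, 24.1], [0.0, -5.2, 24.1], [0.0, -5.2, 24.1]]
```

Request:
step_arm(twist=[[0, 0, -0.133], [0, 0, -0.133], [0, 0, -0.133], [0, 0, -0.133], [0, 0, -0.133], [0, 0, -0.133], [0, 0, 0]], translation=[[-0.9, 3.1, 4.3], [-1.3, 3, 4.4], [-1.7, 2.7, 4.4], [-2, 2.5, 4.4], [-2.3, 2.2, 4.4], [-2.6, 1.8, 4.4], [0, 0, 0]], jaw=[1, 1, 1, 1, 1, 1, 1])

```text
clock: 54.75
ee_pos: [0.3275, 0.3694, 0.0939]
ee_rot: [[-0.097, 0.961, 0.258], [0.995, 0.088, 0.048], [0.024, 0.262, -0.965]]
contact_force: [-0.3, 0.0, 0.9]
gripper_width: 0.0853
```

```bash
sed -i 's/^plan.*/plan([(tgt,R,25)])/' t.py; python3 t.py
```

```text
t 54.75 pos [0.3275 0.3694 0.0939] az 95.57 z [ 0.258  0.048 -0.965] F [-0.3  0.   0.9] w 0.0853
[-0.684  0.135 -0.437  2.171  0.412  0.728  0.259]
[ 0.33643249  0.36411006 -0.03302435]
6 twist [[-0.0025, -0.0057, 0.0059], [-0.0025, -0.0057, 0.0059], [-0.0025, -0.0057, 0.0059], [-0.0025, -0.0057, 0.0059], [-0.0025, -0.0057, 0.0059], [-0.0025, -0.0057, 0.0059]] 
  translation [[-1.5, -4.2, 20.8], [-1.4, -4.2, 20.7], [-1.3, -4.3, 20.7], [-1.2, -4.3, 20.7], [-1.1, -4.4, 20.7], [-1.1, -4.4, 20.7]]
```

Request:
step_arm(twist=[[0, -0.006, 0.006], [0, -0.006, 0.006], [0, -0.006, 0.006], [0, 0, 0]], translation=[[-1.5, -4.2, 20.8], [-1.4, -4.2, 20.7], [-1.3, -4.3, 18], [0, 0, 0]], jaw=[1, 1, 1, 1])

```text
clock: 55.15
ee_pos: [0.3318, 0.3711, 0.0351]
ee_rot: [[-0.064, 0.963, 0.263], [0.998, 0.056, 0.038], [0.022, 0.265, -0.964]]
contact_force: [-1.0, -1.0, -0.1]
gripper_width: 0.0855
```

```bash
python3 t.py; python3 -c "
from h import *
i=imaging.get_image('top');zoom('top',i,110,170,130,140,4,'l2a_top.png')
j=imaging.get_image('scene');zoom('scene',j,360,130,140,180,4,'l2a_sc.png')"
```

```text
t 55.15 pos [0.3318 0.3711 0.0351] az 93.66 z [ 0.263  0.038 -0.964] F [-1.  -1.  -0.1] w 0.0855
[-0.738  0.246 -0.396  2.21   0.56   0.623  0.07 ]
[ 0.33643249  0.36411006 -0.03302435]
3 twist [[-0.0038, -0.008, 0.0013], [-0.0038, -0.008, 0.0013], [-0.0038, -0.008, 0.0013]] 
  translation [[-2.9, -4.7, 22.2], [-2.8, -4.7, 22.2], [-2.6, -4.8, 22.2]]
```

View pics/l2a_top.png

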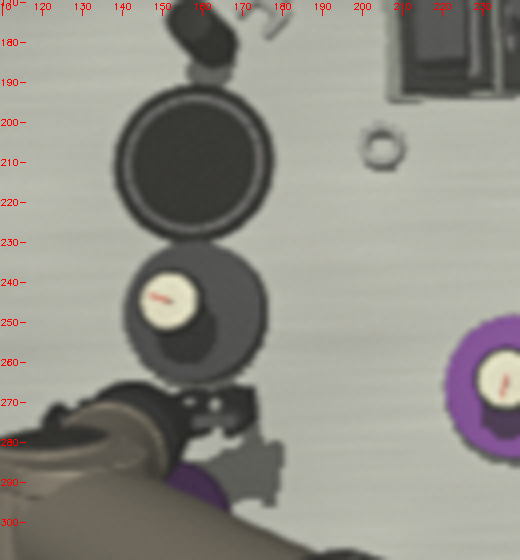

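View pics/l2a_sc.png

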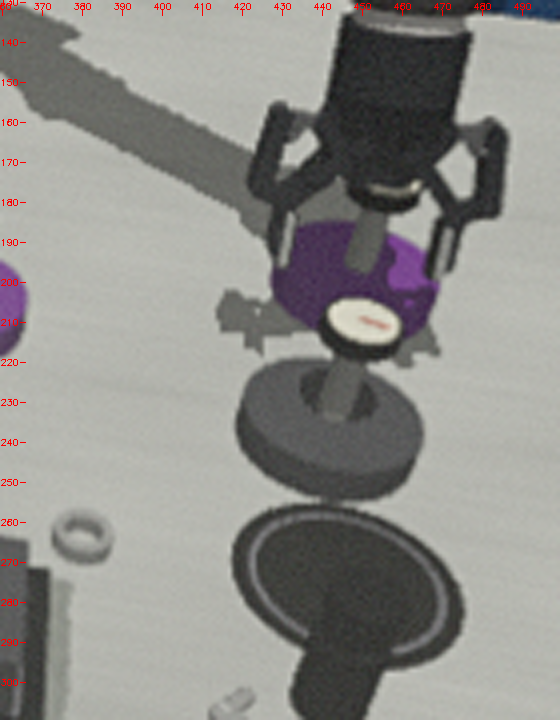

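```bash
sed -i 's/\.066\*u/.060*u/' t.py; python3 t.py
```

```text
t 55.25 pos [0.3328 0.3728 0.0372] az 93.73 z [ 0.265  0.041 -0.963] F [-0.6  0.  -0.4] w 0.0851
[-0.737  0.244 -0.396  2.208  0.56   0.624  0.072]
[ 0.34242382  0.36443233 -0.03302435]
3 twist [[-0.0029, -0.009, 0.0014], [-0.0029, -0.009, 0.0014], [-0.0029, -0.009, 0.0014]] 
  translation [[-3.6, -3.3, 23.3], [-3.4, -3.4, 23.3], [-3.1, -3.5, 23.3]]
```

Request:
step_arm(twist=[[-0.003, -0.009, 0.001], [-0.003, -0.009, 0.001], [-0.003, -0.009, 0.001], [0, 0, 0]], translation=[[-3.6, -3.3, 23.3], [-3.4, -3.4, 20], [-3.1, -3.5, 15], [0, 0, 0]], jaw=[1, 1, 1, 1])

```text
clock: 55.65
ee_pos: [0.3428, 0.3704, -0.0166]
ee_rot: [[-0.051, 0.958, 0.283], [0.999, 0.045, 0.026], [0.012, 0.284, -0.959]]
contact_force: [-0.4, 0.5, 0.7]
gripper_width: 0.0854
```

```bash
python3 t.py
```

```text
t 55.65 pos [ 0.3428  0.3704 -0.0166] az 92.9 z [ 0.283  0.026 -0.959] F [-0.4  0.5  0.7] w 0.0854
[-0.813  0.354 -0.317  2.232  0.741  0.535 -0.122]
[ 0.34242382  0.36443233 -0.03302435]
1 twist [[0.0087, -0.011, -0.0065]] 
  translation [[-6.1, -5.3, 15.5]]
```

Request:
step_arm(twist=[[0.008, -0.011, 0], [0, 0, 0], [0, 0, 0]], translation=[[-5, -5, 15], [-2, 0, 0], [0, 0, 0]], jaw=[1, 1, 1])

```text
clock: 55.95
ee_pos: [0.3444, 0.3676, -0.0281]
ee_rot: [[-0.047, 0.959, 0.28], [0.999, 0.042, 0.022], [0.009, 0.28, -0.96]]
contact_force: [0.8, 0.3, -0.1]
gripper_width: 0.0856
```

```bash
python3 t.py; python3 -c "
from h import *
i=imaging.get_image('top');zoom('top',i,110,170,130,140,4,'l2b_top.png')
j=imaging.get_image('scene');zoom('scene',j,360,130,140,180,4,'l2b_sc.png')"
```

```text
t 55.95 pos [ 0.3444  0.3676 -0.0281] az 92.69 z [ 0.28   0.022 -0.96 ] F [ 0.8  0.3 -0.1] w 0.0856
[-0.82   0.377 -0.302  2.236  0.767  0.517 -0.147]
[ 0.34242382  0.36443233 -0.03302435]
1 twist [[0.0049, -0.0071, -0.0092]] 
  translation [[-3.1, -3.4, 4.1]]
```

View pics/l2b_top.png

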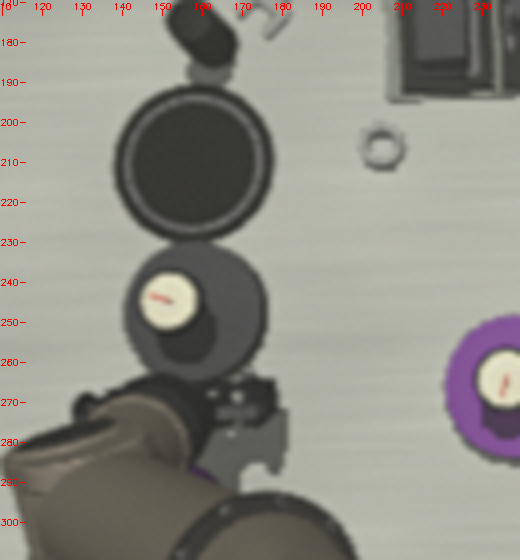

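View pics/l2b_sc.png

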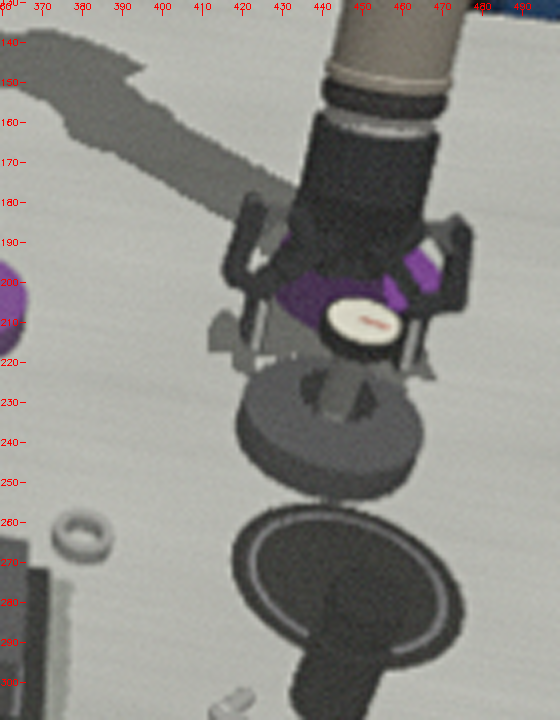

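Request:
step_arm(twist=[[0.004, -0.006, 0], [0, 0, 0], [0, 0, 0], [0, 0, 0], [0, 0, 0]], translation=[[-3, 3, 6], [0, 9.6, 2.8], [0, 9.6, 2.8], [0, 9.6, 2.8], [0, 0, 0]], jaw=[1, 1, 1, 1, 1])

```text
clock: 56.55
ee_pos: [0.3789, 0.368, -0.0323]
ee_rot: [[-0.047, 0.961, 0.274], [0.999, 0.044, 0.019], [0.006, 0.274, -0.962]]
contact_force: [-0.2, -1.0, 0.3]
gripper_width: 0.0854
```

```bash
cat > s.py <<'E'
from h import *
import sys
st(); print(readout.get_obs()['joints'].round(3))
i=imaging.get_image('top');zoom('top',i,110,170,130,110,4,sys.argv[1]+'_top.png')
j=imaging.get_image('scene');zoom('scene',j,380,160,120,160,4,sys.argv[1]+'_sc.png')
a=cv2.imread('pics/'+sys.argv[1]+'_top.png');b=cv2.imread('pics/'+sys.argv[1]+'_sc.png')
h=max(a.shape[0],b.shape[0]);w=np.zeros((h,a.shape[1]+b.shape[1],3),np.uint8);w[:a.shape[0],:a.shape[1]]=a;w[:b.shape[0],a.shape[1]:]=b
w=w[:600,:]
cv2.imwrite('pics/'+sys.argv[1]+'.png',w if w.shape[1]<=800 else cv2.resize(w,None,fx=800/w.shape[1],fy=800/w.shape[1],interpolation=cv2.INTER_AREA))
E
python3 s.py l2c
```

```text
t 56.55 pos [ 0.3789  0.368  -0.0323] az 92.7 z [ 0.274  0.019 -0.962] F [-0.2 -1.   0.3] w 0.0854
[-0.758  0.412 -0.297  2.187  0.752  0.514 -0.059]
```

View pics/l2c.png

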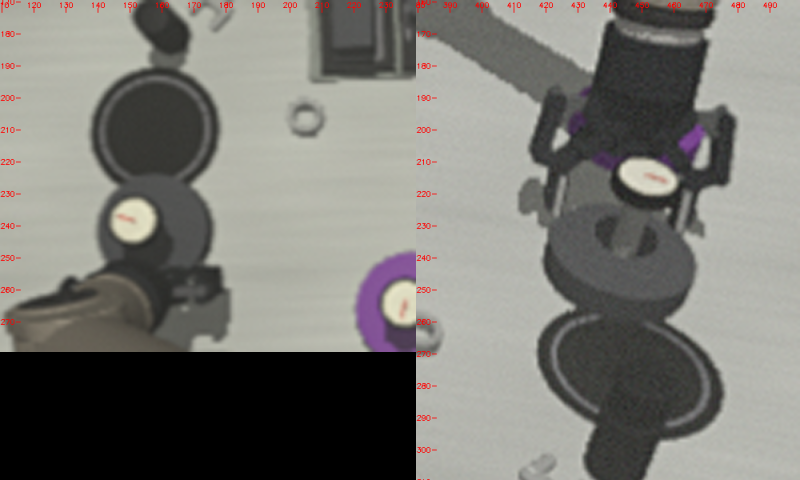

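Request:
step_arm(twist=[[0, 0, 0], [0, 0, 0], [0, 0, 0], [0, 0, 0], [0, 0, 0], [0, 0, 0]], translation=[[0, 9.6, 2.7], [0, 9.6, 2.7], [0, 9.6, 2.7], [0, 9.6, 2.7], [0, 9.6, 2.7], [0, 0, 0]], jaw=[1, 1, 1, 1, 1, 1])

```text
clock: 57.25
ee_pos: [0.4171, 0.3722, -0.0338]
ee_rot: [[-0.057, 0.964, 0.261], [0.998, 0.053, 0.019], [0.004, 0.262, -0.965]]
contact_force: [-0.8, 0.5, 0.2]
gripper_width: 0.0852
```

```bash
python3 s.py l2d
```

```text
t 57.25 pos [ 0.4171  0.3722 -0.0338] az 93.24 z [ 0.261  0.019 -0.965] F [-0.8  0.5  0.2] w 0.0852
[-0.68   0.452 -0.311  2.118  0.715  0.528  0.063]
```

View pics/l2d.png

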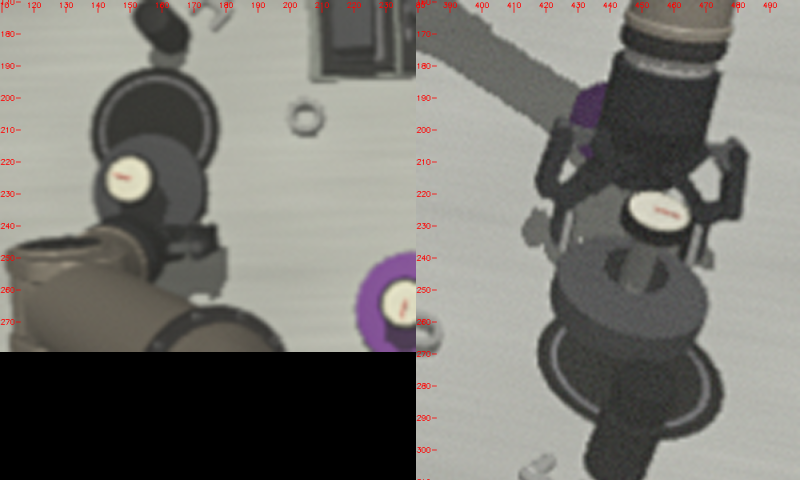

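```bash
python3 -c "
from h import *
i=imaging.get_image('top');j=imaging.get_image('scene')
def dial(n,img,u0,v0,u1,v1):
    c=img[v0:v1,u0:u1].astype(int); m=((c.min(2)>165)&(c[...,2]-c[...,0]>12)).astype(np.uint8)
    k,l,s,ce=cv2.connectedComponentsWithStats(m); b=1+np.argmax(s[1:,4]); return ce[b]+[u0,v0],s[b]
a=dial('top',i,130,200,175,245);b=dial('scene',j,435,200,480,240);print(a,b)
A=plane('top',[a[0]],.101)[0];B=plane('scene',[b[0]],.101)[0];print(A,B,(A+B)/2)
"
```

```text
(array([149.8440367 , 225.56880734]), array([ 14,  20,  12,  12, 109], dtype=int32)) (array([455.01438849, 225.16546763]), array([ 12,  20,  18,  12, 139], dtype=int32))
[0.44846671 0.37252667 0.101     ] [0.44326181 0.37277589 0.101     ] [0.44586426 0.37265128 0.101     ]
```

Request:
step_arm(twist=[[0, 0, 0], [0, 0, 0], [0, 0, 0], [0, 0, 0], [0, 0, 0], [0, 0, 0]], translation=[[-0.5, 9.6, 2.6], [-0.5, 9.6, 2.6], [-0.5, 9.6, 2.6], [-0.5, 9.6, 2.6], [-0.5, 9.6, 2.6], [0, 0, 0]], jaw=[1, 1, 1, 1, 1, 1])

```text
clock: 58.05
ee_pos: [0.4529, 0.3755, -0.0355]
ee_rot: [[-0.067, 0.967, 0.246], [0.998, 0.064, 0.019], [0.002, 0.247, -0.969]]
contact_force: [1.5, -0.2, -0.3]
gripper_width: 0.0853
```

```bash
cat > d.py <<'E'
from h import *
i=imaging.get_image('top');j=imaging.get_image('scene')
def dial(n,img,u0,v0,u1,v1):
    c=img[v0:v1,u0:u1].astype(int); m=((c.min(2)>165)&(c[...,2]-c[...,0]>12)).astype(np.uint8)
    k,l,s,ce=cv2.connectedComponentsWithStats(m); b=1+np.argmax(s[1:,4]); return ce[b]+[u0,v0],s[b]
a=dial('top',i,130,190,175,245);b=dial('scene',j,435,200,490,270);print(a,b)
A=plane('top',[a[0]],.101)[0];B=plane('scene',[b[0]],.101)[0];print(A,B,(A+B)/2)
E
python3 d.py; python3 s.py l2e
```

```text
(array([148.78181818, 213.47272727]), array([ 13,  18,  12,  12, 110], dtype=int32)) (array([458.33108108, 236.15540541]), array([ 15,  31,  18,  12, 148], dtype=int32))
[0.4851111 0.3762256 0.101    ] [0.48098554 0.37691183 0.101     ] [0.48304832 0.37656872 0.101     ]
t 58.15 pos [ 0.4529  0.3754 -0.0357] az 93.83 z [ 0.247  0.019 -0.969] F [-1.5 -0.1  1.4] w 0.0855
[-0.609  0.493 -0.33   2.048  0.679  0.549  0.176]
```

View pics/l2e.png

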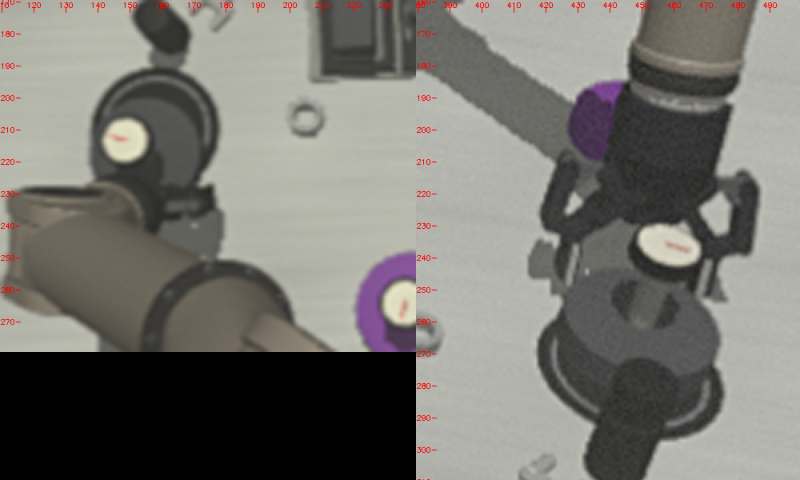

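Request:
step_arm(twist=[[0, 0, 0], [0, 0, 0], [0, 0, 0], [0, 0, 0]], translation=[[-2.2, 9.6, 2.3], [-2.2, 9.6, 2.3], [-2.2, 9.6, 2.3], [0, 0, 0]], jaw=[1, 1, 1, 1])

```text
clock: 58.65
ee_pos: [0.4749, 0.3745, -0.0366]
ee_rot: [[-0.075, 0.968, 0.238], [0.997, 0.071, 0.022], [0.004, 0.239, -0.971]]
contact_force: [-0.1, -0.0, 0.6]
gripper_width: 0.0853
```

```bash
python3 d.py; python3 s.py l2f
```

```text
(array([149.3271028 , 205.77570093]), array([ 14,  10,  12,  12, 107], dtype=int32)) (array([458.70253165, 242.86708861]), array([ 15,  37,  19,  13, 158], dtype=int32))
[0.50847282 0.3749237  0.101     ] [0.50383834 0.37579423 0.101     ] [0.50615558 0.37535897 0.101     ]
t 58.75 pos [ 0.4747  0.3742 -0.0368] az 94.27 z [ 0.238  0.022 -0.971] F [-0.8  0.3 -0.5] w 0.0854
[-0.563  0.516 -0.342  2.009  0.659  0.559  0.245]
```

View pics/l2f.png

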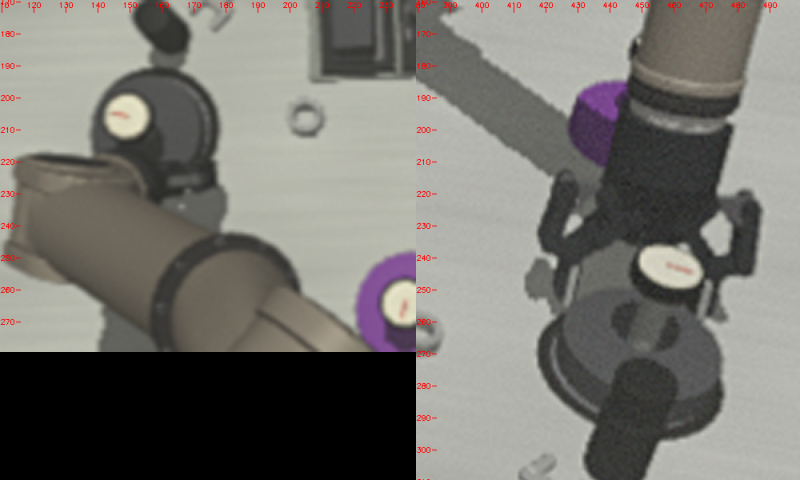

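Request:
step_arm(twist=[[0, 0, 0], [0, 0, 0]], translation=[[-2.2, 7, 1.4], [0, 0, 0]], jaw=[1, 1])

```text
clock: 59.05
ee_pos: [0.4799, 0.3735, -0.0372]
ee_rot: [[-0.077, 0.969, 0.235], [0.997, 0.073, 0.023], [0.005, 0.236, -0.972]]
contact_force: [0.2, 0.5, -0.2]
gripper_width: 0.0854
```

```bash
python3 d.py; python3 -c "
from h import *
st(); p=readout.get_obs()['ee_pos'];R=readout.get_obs()['ee_rot']
plan([(p+[-.05,0,.004],R,25),(p+[-.06,0,.2],R),(p+[-.2,-.25,.25],R)])"
```

```text
(array([149.58181818, 204.11818182]), array([ 14,   8,  12,  13, 110], dtype=int32)) (array([458.44375, 244.45   ]), array([ 15,  39,  19,  12, 160], dtype=int32))
[0.51350686 0.37422962 0.101     ] [0.5093006  0.37480329 0.101     ] [0.51140373 0.37451646 0.101     ]
t 59.15 pos [ 0.4796  0.3733 -0.0372] az 94.41 z [ 0.235  0.022 -0.972] F [-1.1  0.2 -0.4] w 0.0854
2 twist [[0.0, 0.0, 0.0], [0.0, 0.0, 0.0]] 
  translation [[1.9, -23.8, -7.8], [1.9, -23.8, -7.8]]
5 twist [[0.0, 0.0, 0.0], [0.0, 0.0, 0.0], [0.0, 0.0, 0.0], [0.0, 0.0, 0.0], [0.0, 0.0, 0.0]] 
  translation [[0.3, 7.3, -38.6], [0.3, 7.3, -38.6], [0.3, 7.3, -38.6], [0.3, 7.3, -38.6], [0.3, 7.3, -38.6]]
8 twist [[0.0, 0.0, 0.0], [0.0, 0.0, 0.0], [0.0, 0.0, 0.0], [0.0, 0.0, 0.0], [0.0, 0.0, 0.0], [0.0, 0.0, 0.0], [0.0, 0.0, 0.0], [0.0, 0.0, 0.0]] 
  translation [[-29.8, -17.8, -10.9], [-29.8, -17.8, -10.9], [-29.8, -17.8, -10.9], [-29.8, -17.8, -10.9], [-29.8, -17.8, -10.9], [-29.8, -17.8, -10.9], [-29.8, -17.8, -10.9], [-29.8, -17.8, -10.9]]
```

Centred within ~1 mm. Retreat back and up.

Request:
step_arm(twist=[[0, 0, 0], [0, 0, 0], [0, 0, 0], [0, 0, 0], [0, 0, 0], [0, 0, 0], [0, 0, 0], [0, 0, 0]], translation=[[2, -15, -5], [2, -24, -8], [0, 7, -38], [0, 7, -38], [0, 7, -38], [0, 7, -38], [0, 7, -38], [0, 0, 0]], jaw=[1, 1, 1, 1, 1, 1, 1, 1])

```text
clock: 59.95
ee_pos: [0.428, 0.3694, 0.1653]
ee_rot: [[-0.074, 0.969, 0.237], [0.997, 0.072, 0.016], [-0.001, 0.237, -0.971]]
contact_force: [1.0, 0.9, 0.2]
gripper_width: 0.0855
```

Request:
step_arm(twist=[[0, 0, 0], [0, 0, 0], [0, 0, 0], [0, 0, 0], [0, 0, 0], [0, 0, 0], [0, 0, 0], [0, 0, 0]], translation=[[-30, -12, -8], [-30, -12, -8], [-30, -12, -8], [-30, -12, -8], [-30, -12, -8], [-30, -12, -8], [-20, -8, -6], [0, 0, 0]], jaw=[1, 1, 1, 1, 1, 1, 1, 1])

```text
clock: 60.75
ee_pos: [0.3494, 0.152, 0.1959]
ee_rot: [[-0.068, 0.97, 0.235], [0.998, 0.067, 0.013], [-0.003, 0.235, -0.972]]
contact_force: [-0.3, -0.3, -0.3]
gripper_width: 0.0856
```

```bash
python3 -c "
from h import *
st()
i=imaging.get_image('top');j=imaging.get_image('scene')
cv2.imwrite('pics/fin_top.png',cv2.resize(i,(800,600)));cv2.imwrite('pics/fin_sc.png',cv2.resize(j,(800,600)))"; python3 d.py
```

```text
t 60.75 pos [0.3494 0.152  0.1959] az 93.93 z [ 0.235  0.013 -0.972] F [-0.3 -0.3 -0.3] w 0.0856
(array([149.68867925, 204.        ]), array([ 14,   8,  12,  13, 106], dtype=int32)) (array([458.29375, 244.43125]), array([ 15,  38,  18,  13, 160], dtype=int32))
[0.5138584  0.37391301 0.101     ] [0.50932243 0.3744912  0.101     ] [0.51159041 0.3742021  0.101     ]
```

View pics/fin_top.png

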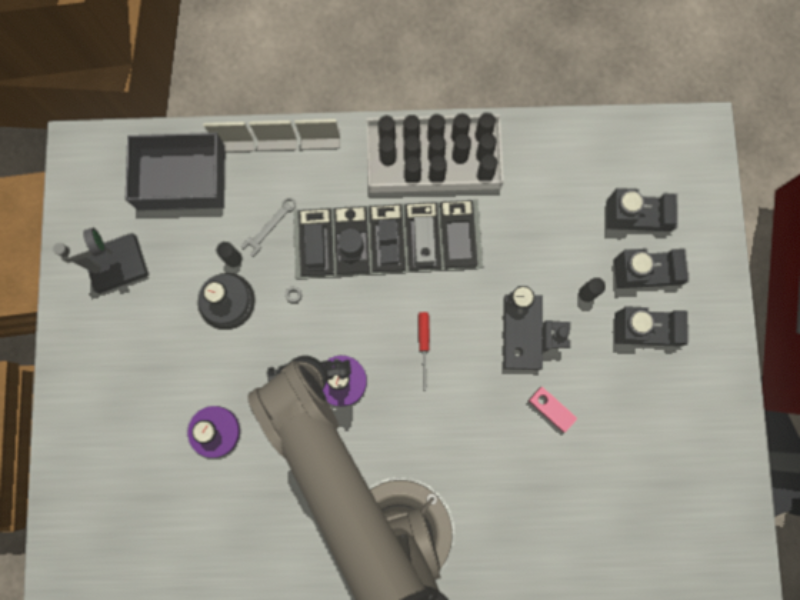

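View pics/fin_sc.png

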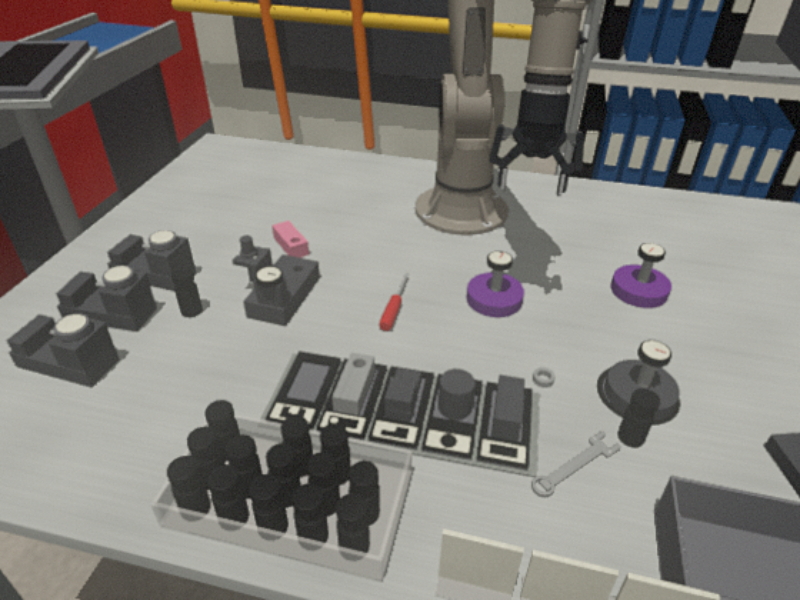

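```bash
python3 -c "
from h import *
i=imaging.get_image('top');j=imaging.get_image('scene')
zoom('top',i,130,140,220,60,3,'a.png');zoom('top',i,130,180,60,60,5,'b.png');zoom('top',i,345,195,60,70,5,'c.png');zoom('scene',j,180,230,300,110,2,'d.png')
L=[cv2.imread('pics/%s.png'%k) for k in 'abcd']
w=np.zeros((780,660,3),np.uint8);y=0
w[:180,:660]=L[0];w[180:480,:300]=L[1];w[180:530,320:620]=L[2];w[540:760,:600]=L[3]
cv2.imwrite('pics/fin2.png',cv2.resize(w,None,fx=.76,fy=.76,interpolation=cv2.INTER_AREA))"
```

```text
(no output)
```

View pics/fin2.png

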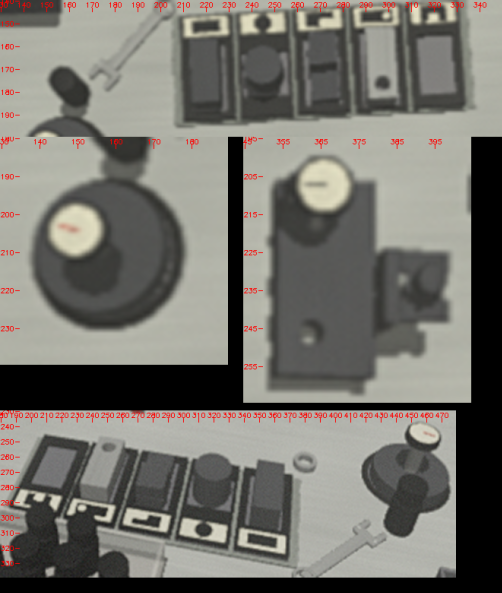

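```bash
python3 -c "
from station import workorder
print(workorder.hand_in())"
```

```text
the job is handed in; nothing more can be done
None
```

The station is cleared down and the job is handed in at about 61 s of the 210 s allowed.

- **Pin:** I drew it out first, while the link master still lay in the fixture. It hangs upright by its collar in the side notch.
- **Masters:** The link, stepped, plain and round masters each lie in their own nest. The gap master was not on the table. The plain master was knocked aside once early in the run, and I dealt with that.
- **Stand:** I pushed it in two legs onto its spot, ending at about (0.5116, 0.3742) m, against a spot centre of about (0.511, 0.3735) m. The two cameras disagreed by about 4.5 mm in x on the stand's position, so I averaged them. Against its own reading of the spot, each camera puts the stand within about 2.5 mm.
- **Last checks:** The final pictures show the pin, the masters and the stand in place and the gripper well clear of everything. The other things on the bench look undisturbed, and no check failed.

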